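Take and lock the width of an adjustable shelf with a tape measure

ROBOT

A 6-joint arm with a two-finger parallel gripper is mounted at the origin on the work surface. World frame = base frame: x ahead of the robot, y to its left, z up, the work surface at z = 0. Lengths are in m, angles in rad, forces in N, time in s.
With the tool pointing down it reaches from about 0.25 to 0.85 m from the base axis. Payload 12.5 kg.
Tool frame: the origin (TCP) lies between the finger pads; the fingertips stand 25 mm ahead of it and the grasp point (between the pads) lies 6 mm ahead of it (manip.tip_extent is the z of the fingertips in the tool frame, in m); z points along the fingers, y is the direction in which the jaws open and shut (so a half turn about z gives the same grasp; the last joint's range is limited). The gripper opens to 93 mm and grips with 3 to 60 N. Pads are 15 mm wide; open, the fingers measure 128 mm over their backs; the gripper's body (75 mm by 188 mm) begins 65 mm behind the grasp point.
Start: joints at [1.172, 0.351, 1.652, -0, 1.139, -0.085], TCP at [0.17, 0.523, 0.244] pointing down, gripper open.
Joint ranges: [-2.75, 2.75], [-0.79, 2.1], [0.01, 2.65], [-1.57, 4.71], [0.07, 3.14], [-2.87, 2.87]. Speed limits (rad/s): [2.22, 2.22, 2.79, 3.14, 3.14, 3.14].

INTERFACE

Orientations are given as a unit quaternion [w, x, y, z].
In Python, from station import manip, eyes gives the robot as it stands.
- The arm moves only by the tool step_arm, never from a script. Its argument "moves" is a list of rows, each an object with "xyz": the shift along the tool's x, y, z in units of 60 mm (1.0 is 60 mm), a list of three; "roll": the turn about the tool's z in degrees; "claw": the closure, from 0 (fully open) to 1 (shut). In form: [{"xyz": [dx, dy, dz], "roll": roll, "claw": claw}, ...]. A call has 1 to 10 rows; each row is the pose to reach, as a shift and turn from the pose commanded when the call began, along the tool's axes at that moment; what a row does not reach only later rows make up. A row lasts 1/8 s, in which the tool goes at most 62.5 mm and 10.7 degrees, less where a joint would pass 70% of its speed; a pose out of reach is approached as far as the arm can. A call with a gripper value outside its range is refused whole. The fingers move at their own pace and stop on an object; "force" is the grip in N (left out, the last holds). Time passes only in rows, so rows that repeat a pose let the fingers close. It gives the time, the measured TCP pose, the force and the opening at its end, in the units of the state.
- manip.get_obs(): the state, without advancing time (a new reading comes with each control period).
- eyes.grab_frame(name): name is "side" or "top"; returns (picture, depth): 480x640x3 uint8, red, green, blue; 480x640 float32, m along the optical axis (not along the pixel's ray), 0 where there is no reading.
- eyes.calibration(name): a dict with "vfov" (degrees; the focal length in pixels is half the picture's height over the tangent of half this angle, whatever the lens; pixels are square), "cx", "cy" (the principal point, pixels), "R" (3x3) and "t" (3): a world point X has camera coordinates R X + t. Camera axes: x right, y down, z forward; pixel columns grow to the right and rows downward; lengths in m; the calibration is good to about 2 mm. A picture is of the moment at which its call begins. calibration takes no time and is no camera call.
- manip.finish_job(): hands the job in, once; it reports no verdict.
The state is a dict: "time": time; "joint_positions": joint angles; "dq": joint speeds; "joint_efforts": joint torques, N m; "ee_pos": TCP position; "orientation": TCP orientation; "force": force on the tool from outside, world axes, zero at the start; "wrist_torque": the same for the moment, N m; "finger_gap": opening from 0.0 (shut) to 1.0 (fully open).
Only numpy, scipy, OpenCV 4.12 (cv2) and the standard library are available. Lean on these libraries where they do the work, as an engineer would, in place of code of your own. Each camera call takes 0.05 s, during which the arm holds its last target.

TASK

Take the overall width to which the loose slatted shelf is set with the tape measure: hook the tape's end over the outer edge of the shelf's left rail (on the robot's left), draw the case back square across the shelf against its spring, set it down on the bench with its nose up against the outer edge of the right rail, the blade stretched over the shelf, and let go of it. Then gently push the lock slide on the front of the case fully down and leave the tape there, stretched and locked. Do not drag the shelf along or disturb the things round about, and do not force the hook or blade or press the tape hard.

Things in the scene. Friction and masses are not known exactly. Their poses are not given: they have to be found in the camera images.
- tape_mid (a point): centre of the case of a loose grey pocket tape measure, 76 mm long (x), 40 mm wide (y), 66 mm high (z), 0.4 kg, standing on its flat base 33 mm below this point. x points forward out of the nose, the way the blade comes out; z up. Flat side faces 40 mm apart reach from 38 mm behind to 20 mm ahead of this point, up to 58 mm above the base; the front is steep, the back rounded
- tape_nose (a point): middle of the upright nose face below the mouth, 38 mm ahead of tape_mid, 7 mm above the base; axes as tape_mid. The nose face is 40 mm wide and stands 0 to 26 mm above the base. The white steel blade, 25 mm wide, 1.6 mm thick, stays straight and leaves the nose level, its underside 14 mm above the base
- tape_hook (a point): middle of the inner face (towards the case) of the blade's end hook, a steel plate 24 mm wide, 2.5 mm thick, hanging 12 mm below the blade's underside; this point is 6 mm below that underside. Axes as tape_mid. Drawn in, it is 8 mm ahead of the nose: to hook an edge, tip the case nose down about 40 degrees, its nose just clear of the shelf (the tip then reaches 3 to 4 mm lower), and level it as the blade comes out
- blade (a joint): how far the blade is drawn out of the case, m: 0 drawn in, at most 0.250. The inner face of the hook is 8 mm + this value ahead of the nose face. A spring pulls it back in with about 3 N at 0, rising evenly to about 5 N at 0.25
- lock (a joint): the lock slide's travel, m: 0 free (as it starts), about 0.009 fully down, where it brakes the blade. It moves down and forward along the steep front of the case, 68 degrees below the level (0.37 forward, 0.93 down). It takes about 4 to 6 N and stays where it is left
- lock_top (a point): on top of the black thumb ledge of the lock slide, 18 mm wide, that juts 12 mm out of the case's steep front; at travel 0 it is 29 mm ahead of tape_mid and 64 mm above the base, and the ledge's outer edge is 3 mm further ahead and 1 mm higher. A fingertip coming down with its middle 8 mm ahead of this point meets only the ledge. Axes as tape_mid
- shelf: width-adjustable plywood shelf lying loose on the bench, 430 mm long (x), 12 mm thick: two rails along x, 24 mm wide, joined by level slats 16 mm wide. Origin under the middle of the right rail's outer face (y = 0); x points away from the robot, y to the left, z up. The stiff left half is set so that the left rail's outer face is somewhere from y = 160 to 240 mm: not known. With the tin it drags at 8 to 13 N
- tin_center (a point): centre of a steel tin of screws, 80 mm across and 95 mm high, standing on the end of the shelf that is away from the robot; leave it alone
- spray: white trigger spray bottle, 70 mm across, 206 mm high, on the bench left of the shelf; origin under its centre; leave it alone
- bucket: metal bucket, 150 mm across and 150 mm high, on the bench to the right and away from the robot; origin under its centre; leave it alone
- offcut: wooden offcut 160 x 45 x 22 mm (x, y, z) lying on the bench left of the shelf; origin under its centre; leave it alone
Not all that is in view belongs to the job. Several things look just like the part that bears tape_mid: the one meant starts farthest to the robot's left.

How it is judged:
On the way, in this order (a step that is already met when the one before it is completed fails the run):
1. the hook is caught over the left rail's outer edge and the case is backed away, the blade drawn out by more than 100 mm (y of tape_hook in the frame of shelf between 0.156 and 0.246 m and z of tape_hook in the frame of shelf between -0.002 and 0.0165 m and x of tape_hook in the frame of shelf between -0.205 and 0.205 m and value of joint blade above 0.1 m), for 0.1 s.
2. the blade is stretched across the shelf by its spring, hook on the left rail, the case on the bench with its nose against the right rail, and the fingers have let go (y of tape_hook in the frame of shelf between 0.156 and 0.246 m and z of tape_hook in the frame of shelf between -0.002 and 0.0165 m and x of tape_hook in the frame of shelf between -0.205 and 0.205 m and value of joint blade above 0.145 m and y of tape_nose in the frame of shelf between -0.0045 and 0.004 m and height (world z) of tape_nose between 0.004 and 0.012 m and angle between tape_mid's own z axis and vertical below 0.06 rad and angle between the x axis of tape_mid and the y axis of shelf, either way round below 0.07 rad and contact force between the fingers and tape below 0.5 N), for 0.2 s.
3. the lock slide is pushed down (value of joint lock above 0.008 m), for 0.2 s.
At the end, for the whole second after the job is handed in: Hook over the left rail's outer edge, tip below its top; blade across the shelf; nose within 4 mm of the right rail; case on the bench, upright within 0.06 rad, square within 0.07 rad; lock down by more than 8 of its 9 mm; tape and shelf at rest (y of tape_hook in the frame of shelf between 0.156 and 0.246 m and z of tape_hook in the frame of shelf between -0.002 and 0.0165 m and x of tape_hook in the frame of shelf between -0.205 and 0.205 m and value of joint blade above 0.145 m and y of tape_nose in the frame of shelf between -0.0045 and 0.004 m and height (world z) of tape_nose between 0.004 and 0.012 m and angle between tape_mid's own z axis and vertical below 0.06 rad and angle between the x axis of tape_mid and the y axis of shelf, either way round below 0.07 rad and value of joint lock above 0.008 m and linear speed of each of tape, shelf below 0.02 m/s); the robot touches nothing.
It fails at once if the shelf is dragged more than 12 mm from where it lay (distance of shelf from where it was at the start of the episode above 0.012 m).
It fails at once if the tape is pressed on the bench with more than 25 N while the lock is pushed, or more than 60 N while it is set down stretched ((value of joint lock above 0.002 m and contact force between tape and table above 25 N) or (value of joint blade above 0.13 m and contact force between tape and table above 60 N)).
It fails at once if hook or blade is forced against the shelf with more than 25 N while the blade is being drawn out, or any part of the tape strikes it with more than 40 N ((value of joint blade above 0.006 m and height (world z) of tape_nose above 0.014 m and contact force between tape and shelf above 25 N) or contact force between tape and shelf above 40 N).
It fails at once if the tin, spray bottle, bucket or offcut is moved more than 20 mm (distance of any of tin_center, spray, bucket, offcut from where it was at the start of the episode above 0.02 m).
It also fails if it takes over 72 s, if anything falls off the work surface, if the arm or the gripper's body presses on something with over 40 N, if the wrist force passes 120 N, or if a joint passes its speed limit or range.

## Working session

There is one attempt and no reset: what is moved stays moved. The work goes in short steps, Python scripts to look and compute and a tool call to move; the robot and the scene stay as the last step left them, time stands still between calls to the robot, and variables do not carry over. Pictures are saved under pics/ and viewed, and the job is handed in when it is done.

Besides the shell and the picture viewer there is one more tool, called after "Emit:" in YAML: its name, and indented under it one key for each argument. step_arm: Moves the arm, as the interface text tells. Its arguments: {"type":"object","properties":{"moves":{"type":"array","items":{"type":"object","properties":{"xyz":{"type":"array","items":{"type":"number"}},"roll":{"type":"number"},"claw":{"type":"number"}}}},"force":{"type":"number"}},"required":["moves"]}

```bash
ls; mkdir -p pics
cat > h.py <<'E'
import numpy as np, cv2
from station import manip, eyes
E
python3 - <<'E'
from h import *
print(manip.get_obs())
for n in("side","top"):
    p,d=eyes.grab_frame(n); cv2.imwrite(f"pics/{n}0.png",p[:,:,::-1]); np.save(f"{n}0.npy",d); print(n,eyes.calibration(n), d.min(),d.max())
E
```

```text
pics
{'time': 0.0, 'joint_positions': array([ 1.17236260e+00,  3.51244429e-01,  1.65242805e+00,  1.24830633e-05,
        1.13909714e+00, -8.46090406e-02]), 'dq': array([ 5.08367116e-04,  1.42942445e-03,  4.25019079e-04, -2.09597149e-05,
        6.88193678e-04, -1.53547138e-03]), 'joint_efforts': array([-1.20811732e-03, -4.97326255e+01, -2.85254127e+01,  6.98817428e-02,
        2.56391679e-02, -4.35825200e-05]), 'ee_pos': array([0.16963842, 0.5228516 , 0.24309542]), 'orientation': array([-1.46256443e-04,  1.56271788e-01,  9.87713917e-01, -5.70047399e-04]), 'force': array([ 0.16790655,  0.41008824, -0.42001438]), 'wrist_torque': array([ 0.00302099,  0.00123689, -0.02924633]), 'finger_gap': 1.0031542100333666}
side {'vfov': 54.49887289446437, 'cx': 317.3842756695893, 'cy': 243.0331940812776, 'R': array([[ 0.67632765, -0.73659999, -0.00116907],
       [-0.5167241 , -0.47331083, -0.71342348],
       [ 0.5249544 ,  0.48311211, -0.70073217]]), 't': array([-0.38825095,  0.3116278 ,  1.05072244])} 0.0 3.8279817
top {'vfov': 57.29598729536278, 'cx': 320.17547978560265, 'cy': 235.08398851641138, 'R': array([[ 2.38653499e-02, -9.99702548e-01,  5.02607905e-03],
       [-9.74674442e-01, -2.43854725e-02, -2.22295032e-01],
       [ 2.22351473e-01,  4.06357924e-04, -9.74966490e-01]]), 't': array([-0.04947406,  0.53583663,  1.1656194 ])} 0.0 2.3736804
```

View pics/side0.png

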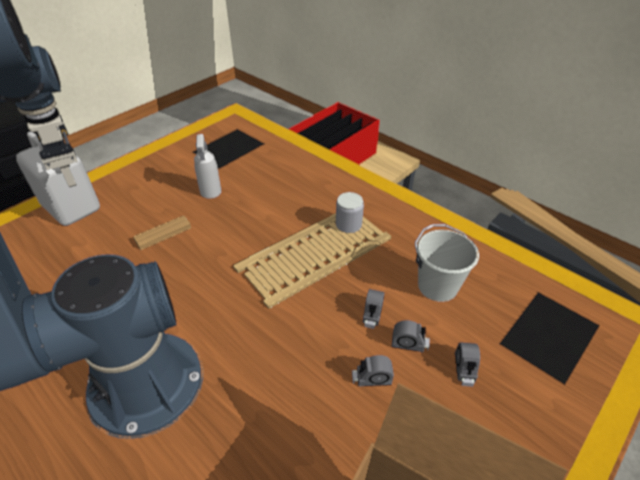

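View pics/top0.png

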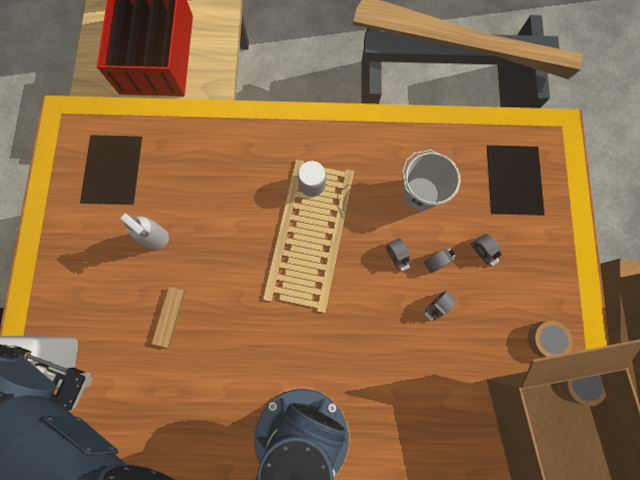

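The top picture shows four look-alike tapes, at about (400,254), (440,260), (487,248) and (438,305). The leftmost is (400,254), which is (373,308) in the side view. I'll crop it closely and measure it and the shelf.

```bash
cat > h.py <<'E'
import numpy as np, cv2
from station import manip, eyes
def cal(n):
    c=eyes.calibration(n); f=240/np.tan(np.radians(c['vfov']/2)); return f,c['cx'],c['cy'],np.array(c['R']),np.array(c['t'])
def cloud(n,d):
    f,cx,cy,R,t=cal(n); v,u=np.mgrid[0:480,0:640]
    P=np.stack([(u-cx)/f*d,(v-cy)/f*d,d],-1); return (P-t)@R
def ray(n,u,v,z):
    f,cx,cy,R,t=cal(n); C=-R.T@t; w=R.T@np.array([(u-cx)/f,(v-cy)/f,1]); return C+w*(z-C[2])/w[2]
def proj(n,X):
    f,cx,cy,R,t=cal(n); p=R@np.array(X)+t; return np.array([cx+f*p[0]/p[2],cy+f*p[1]/p[2]])
def crop(n,img,u0,v0,u1,v1,s,name):
    c=cv2.resize(img[v0:v1,u0:u1],None,fx=s,fy=s,interpolation=cv2.INTER_CUBIC); cv2.imwrite('pics/'+name,c)
E
python3 - <<'E'
from h import *
s=cv2.imread('pics/side0.png');t=cv2.imread('pics/top0.png')
a=cv2.resize(t[225:335,365:515],(600,440),interpolation=cv2.INTER_CUBIC)
crop('top',t,365,225,515,335,5,'c1.png'); crop('side',s,340,275,500,395,5,'c2.png'); crop('top',t,250,140,370,320,4,'c3.png') if 0 else cv2.imwrite('pics/c3.png',cv2.resize(t[150:320,250:370],None,fx=3.5,fy=3.5,interpolation=cv2.INTER_CUBIC))
for n in('top','side'):
    d=np.load(n+'0.npy');P=cloud(n,d)
    print(n)
    for (u,v) in ([(400,254),(440,260),(487,248),(438,305),(312,175),(150,235),(165,318),(273,255),(330,260),(200,300)] if n=='top' else [(373,308),(410,335),(468,360),(374,371),(350,200),(208,180),(230,350)]):
        print(u,v,P[v,u].round(4))
E
```

```text
top
400 254 [ 0.4887 -0.2583  0.0608]
440 260 [ 0.4734 -0.3666  0.0675]
487 248 [ 0.5101 -0.4975  0.0682]
438 305 [ 0.3512 -0.3576  0.0643]
312 175 [ 0.6967 -0.0097  0.1057]
150 235 [0.5113 0.4122 0.1242]
165 318 [0.3005 0.3851 0.0238]
273 255 [ 0.4883  0.0992 -0.0017]
330 260 [ 0.4753 -0.0663  0.0122]
200 300 [0.3534 0.2985 0.0036]
side
373 308 [ 0.4699 -0.2773  0.0615]
410 335 [ 0.4649 -0.3873  0.0628]
468 360 [ 0.4983 -0.5173  0.0601]
374 371 [ 0.338  -0.382   0.0599]
350 200 [ 0.7024 -0.0096  0.1078]
208 180 [0.5102 0.4075 0.0744]
230 350 [ 0.183  -0.0758 -0.0034]
```

View pics/c1.png

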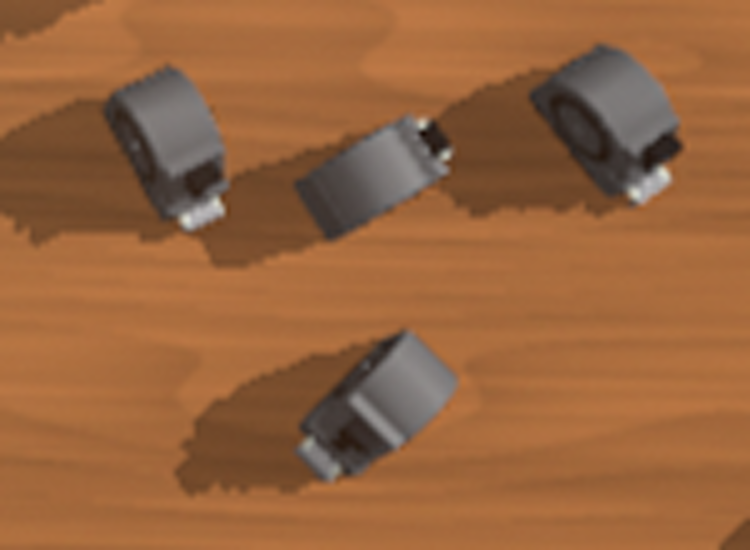

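View pics/c2.png

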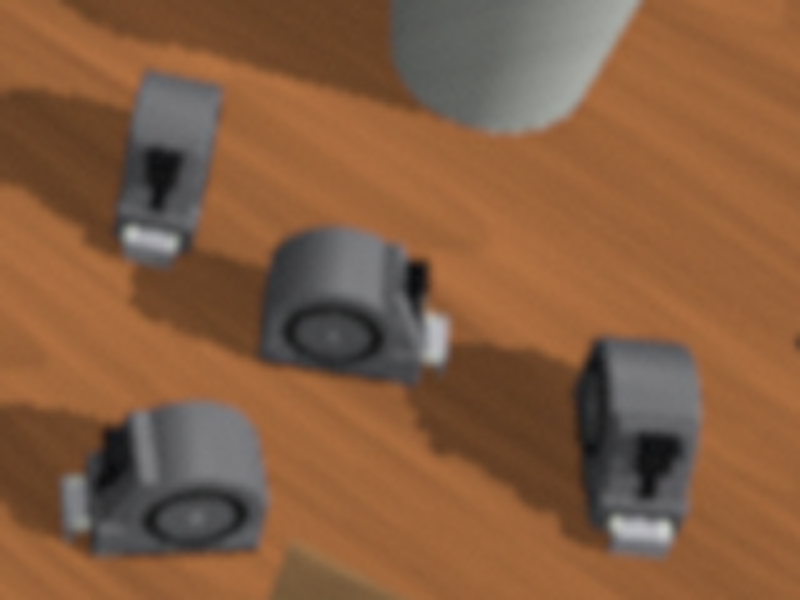

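View pics/c3.png

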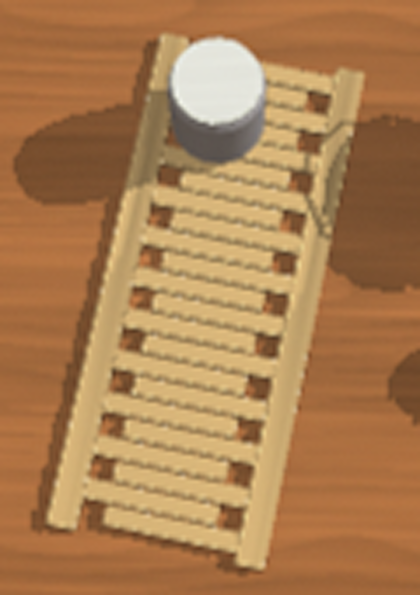

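Run:
```python
from h import *
C={n:cloud(n,np.load(n+'0.npy')) for n in('top','side')}
I={n:cv2.imread(f'pics/{n}0.png') for n in C}
for n in C:
    P=C[n]; 
    # table noise
    m=(abs(P[...,0]-.35)<.04)&(abs(P[...,1]+.15)<.05); z=P[m][:,2]; print(n,'table z',z.mean().round(4),z.std().round(4))
    hsv=cv2.cvtColor(I[n],cv2.COLOR_BGR2HSV)
    m=(abs(P[...,0]-.485)<.07)&(abs(P[...,1]+.26)<.055)&(hsv[...,1]<70)
    v,u=np.where(m); print('tape px',m.sum(),u.min(),u.max(),v.min(),v.max(), P[m][:,2].max().round(3))
    q=P[m]; 
    print(' centroid',q.mean(0).round(4))
    hull=cv2.minAreaRect(q[:,:2].astype(np.float32)*1000); print(' rect',hull)
    hi=q[q[:,2]>.045]; print(' hi',len(hi),cv2.minAreaRect(hi[:,:2].astype(np.float32)*1000), hi.mean(0).round(4))
    # white blade
    w=m&(I[n].min(-1)>170); print(' white',w.sum(), P[w].mean(0).round(4) if w.any() else '', np.argwhere(w).mean(0) if w.any() else'')
    # shelf
    tan=(hsv[...,1]>60)&(hsv[...,1]<150)&(hsv[...,2]>140)&(abs(P[...,0]-.53)<.25)&(abs(P[...,1]-.01)<.16)&(P[...,2]<.03)
    cv2.imwrite(f'pics/mask_{n}.png',(tan|m).astype(np.uint8)*255)
    c,_=cv2.findContours(tan.astype(np.uint8),0,2); c=max(c,key=cv2.contourArea); print(' shelf px rect',cv2.minAreaRect(c), 'ztop',P[tan][:,2].mean().round(4))
```

```text
top table z 0.0014 0.0025
tape px 423 386 410 239 270 0.072
 centroid [ 0.4919 -0.2584  0.0515]
 rect ((493.4765930175781, -260.2445068359375), (91.5759048461914, 39.88665008544922), 28.824155807495117)
 hi 300 ((497.40875244140625, -258.1724853515625), (69.87779998779297, 38.923828125), 24.96554946899414) [ 0.4991 -0.2566  0.062 ]
 white 15 [ 0.4596 -0.2807  0.016 ] [267.06666667 405.13333333]
 shelf px rect ((308.6817321777344, 234.511962890625), (64.1722640991211, 146.16444396972656), 11.88865852355957) ztop 0.0123
side table z -0.0007 0.0018
tape px 579 363 383 290 328 0.07
 centroid [ 0.4802 -0.2701  0.0453]
 rect ((494.14178466796875, -261.9614562988281), (96.1910400390625, 42.50902557373047), 31.536787033081055)
 hi 340 ((495.4559020996094, -261.6070861816406), (65.60618591308594, 40.23884582519531), 27.643468856811523) [ 0.4904 -0.265   0.0601]
 white 5 [ 0.4595 -0.2771  0.0146] [322.2 368.8]
 shelf px rect ((312.9958801269531, 251.37738037109375), (57.443519592285156, 151.6263885498047), 60.164459228515625) ztop 0.0096
```

Run:
```python
from h import *
for n in('top','side'):
    f,cx,cy,R,t=cal(n); print(n,'cam',(-R.T@t).round(3))
    I=cv2.imread(f'pics/{n}0.png'); hsv=cv2.cvtColor(I,cv2.COLOR_BGR2HSV); P=cloud(n,np.load(n+'0.npy'))
    if n=='top':
        for v in (250,): print([(u,tuple(hsv[v,u])) for u in range(264,290,2)],[(u,tuple(hsv[v,u])) for u in range(320,346,2)])
    m=(hsv[...,0]>15)&(hsv[...,0]<30)&(hsv[...,2]>100)
    L=[];Rr=[]
    # sample points: for each pixel in mask cast onto z=.012
    v,u=np.where(m); 
    d=np.stack([(u-cx)/f,(v-cy)/f,np.ones(len(u))],1)@R; C=-R.T@t; X=C+d*((.012-C[2])/d[:,2])[:,None]
    k=(abs(X[:,1]-.01)<.17)&(X[:,0]>.28)&(X[:,0]<.8); X=X[k]
    print(len(X))
    # bins along x (approx world x) 
    for x in np.arange(.36,.72,.012):
        q=X[abs(X[:,0]-x)<.004]
        if len(q): L.append((x,q[:,1].max()));Rr.append((x,q[:,1].min()))
    for nm,A in(('L',L),('R',Rr)):
        A=np.array(A); keep=np.ones(len(A),bool)
        for _ in range(5):
            p=np.polyfit(A[keep,0],A[keep,1],1); r=A[:,1]-np.polyval(p,A[:,0]); keep=abs(r)<max(.003,1.5*np.std(r[keep]))
        print(n,nm,p.round(4),'yaw',np.degrees(np.arctan(p[0])).round(2),keep.sum(),len(A),np.std(r[keep]).round(4), 'y@.45',np.polyval(p,.45).round(4),'y@.5',np.polyval(p,.5).round(4))
    th=np.radians(-12.5); e=np.array([np.cos(th),np.sin(th)]); s=X[:,:2]@e; print('x extent along',np.percentile(s,[0,.3,99.7,100]).round(3))
```

```text
top cam [ 0.264 -0.037  1.256]
[(264, (np.uint8(13), np.uint8(161), np.uint8(157))), (266, (np.uint8(13), np.uint8(159), np.uint8(159))), (268, (np.uint8(13), np.uint8(159), np.uint8(159))), (270, (np.uint8(13), np.uint8(157), np.uint8(148))), (272, (np.uint8(14), np.uint8(156), np.uint8(116))), (274, (np.uint8(17), np.uint8(123), np.uint8(158))), (276, (np.uint8(19), np.uint8(111), np.uint8(209))), (278, (np.uint8(19), np.uint8(113), np.uint8(199))), (280, (np.uint8(19), np.uint8(111), np.uint8(195))), (282, (np.uint8(19), np.uint8(113), np.uint8(205))), (284, (np.uint8(18), np.uint8(119), np.uint8(206))), (286, (np.uint8(18), np.uint8(121), np.uint8(173))), (288, (np.uint8(16), np.uint8(131), np.uint8(152)))] [(320, (np.uint8(19), np.uint8(110), np.uint8(192))), (322, (np.uint8(16), np.uint8(115), np.uint8(188))), (324, (np.uint8(13), np.uint8(157), np.uint8(138))), (326, (np.uint8(13), np.uint8(154), np.uint8(119))), (328, (np.uint8(13), np.uint8(159), np.uint8(111))), (330, (np.uint8(20), np.uint8(106), np.uint8(216))), (332, (np.uint8(19), np.uint8(114), np.uint8(199))), (334, (np.uint8(19), np.uint8(112), np.uint8(191))), (336, (np.uint8(19), np.uint8(111), np.uint8(197))), (338, (np.uint8(14), np.uint8(155), np.uint8(160))), (340, (np.uint8(13), np.uint8(159), np.uint8(168))), (342, (np.uint8(13), np.uint8(160), np.uint8(169))), (344, (np.uint8(13), np.uint8(159), np.uint8(167)))]
7281
top L [-0.1879  0.1894] yaw -10.64 30 30 0.001 y@.45 0.1049 y@.5 0.0955
top R [-0.1817  0.005 ] yaw -10.3 30 30 0.0008 y@.45 -0.0768 y@.5 -0.0859
x extent along [0.324 0.33  0.756 0.762]
side cam [-0.128 -0.646  0.958]
6233
side L [-0.1874  0.1895] yaw -10.61 30 30 0.0009 y@.45 0.1052 y@.5 0.0958
side R [-0.1817 -0.0034] yaw -10.3 27 30 0.0007 y@.45 -0.0852 y@.5 -0.0942
x extent along [0.322 0.328 0.753 0.761]
```

```bash
cat >> h.py <<'E'
from scipy.spatial.transform import Rotation as Ro
def st(pr=True):
    o=manip.get_obs(); q=o['orientation']; R=Ro.from_quat([q[1],q[2],q[3],q[0]]).as_matrix(); p=o['ee_pos']
    yx=np.degrees(np.arctan2(R[1,0],R[0,0]))
    if pr: print('t%.2f'%o['time'],'p',p.round(4),'yaw_x %.1f'%yx,'tilt %.2f'%np.degrees(np.arccos(-R[2,2])),'gap %.3f mm %.1f'%(o['finger_gap'],93*o['finger_gap']),'F',o['force'].round(2),'T',o['wrist_torque'].round(2),'q',np.degrees(o['joint_positions']).round(1))
    return p,R,yx
def go(T,yaw=None,pr=True):
    "units to go to TCP T, tool-x yaw (deg)"
    p,R,yx=st(pr); d=R.T@(np.array(T)-p)/.06
    r=0 if yaw is None else -((yaw-yx+180)%360-180)
    print('-> xyz',d.round(3),'roll %.1f'%r)
E
python3 - <<'E'
from h import *
go([.516,-.249,.2],208.5)
E
```

```text
t0.10 p [0.1696 0.5229 0.2432] yaw_x 162.0 tilt 0.06 gap 1.001 mm 93.1 F [0.43 0.63 0.22] T [-0.02  0.02 -0.03] q [67.2 20.1 94.7 -0.  65.3 -4.8]
-> xyz [ -9.462 -10.455   0.729] roll -46.5
```

Emit:
step_arm:
  moves:
    - {"xyz":[-9.46,-10.46,0.73],"roll":-46.5,"claw":0.2}
    - {"xyz":[-9.46,-10.46,0.73],"roll":-46.5,"claw":0.2}
    - {"xyz":[-9.46,-10.46,0.73],"roll":-46.5,"claw":0.2}
    - {"xyz":[-9.46,-10.46,0.73],"roll":-46.5,"claw":0.2}
    - {"xyz":[-9.46,-10.46,0.73],"roll":-46.5,"claw":0.2}
    - {"xyz":[-9.46,-10.46,0.73],"roll":-46.5,"claw":0.2}
    - {"xyz":[-9.46,-10.46,0.73],"roll":-46.5,"claw":0.2}
    - {"xyz":[-9.46,-10.46,0.73],"roll":-46.5,"claw":0.2}
    - {"xyz":[-9.46,-10.46,0.73],"roll":-46.5,"claw":0.2}
    - {"xyz":[-9.46,-10.46,0.73],"roll":-46.5,"claw":0.2}

```text
time: 1.35
ee_pos: [0.4172, -0.0288, 0.2125]
orientation: [0.0, -0.246, 0.969, -0.0]
force: [-0.5, 0.4, 0.4]
finger_gap: 0.799
```

Run:
```python
from h import *
go([.516,-.249,.16],208.5)
```

```text
t1.35 p [ 0.4172 -0.0288  0.2125] yaw_x -151.5 tilt 0.02 gap 0.799 mm 74.3 F [-0.5  0.4  0.4] T [ 0.04 -0.01  0.03] q [ -10.3    8.6  114.9    0.    56.5 -128.8]
-> xyz [ 0.305 -4.011  0.875] roll -0.0
```

Emit:
step_arm:
  moves:
    - {"xyz":[0.3,-4.0,0.5],"roll":0,"claw":0.2}
    - {"xyz":[0.3,-4.0,0.5],"roll":0,"claw":0.2}
    - {"xyz":[0.3,-4.0,0.8],"roll":0,"claw":0.2}
    - {"xyz":[0.3,-4.0,0.88],"roll":0,"claw":0.2}
    - {"xyz":[0.3,-4.0,0.88],"roll":0,"claw":0.2}
    - {"xyz":[0.3,-4.0,0.88],"roll":0,"claw":0.2}
    - {"xyz":[0.3,-4.0,0.88],"roll":0,"claw":0.2}

```text
time: 2.22
ee_pos: [0.5156, -0.2451, 0.1604]
orientation: [0.0, -0.247, 0.969, -0.0]
force: [0.1, 0.7, 0.8]
finger_gap: 0.797
```

Run:
```python
from h import *
go([.516,-.249,.065],208.5)
for n in('side','top'):
    p,d=eyes.grab_frame(n); cv2.imwrite(f"pics/{n}1.png",p[:,:,::-1]); np.save(f"{n}1.npy",d)
a=cv2.imread('pics/side1.png')[200:380,290:480]; b=cv2.imread('pics/top1.png')[180:360,300:490]
cv2.imwrite('pics/s1.png',np.hstack([cv2.resize(a,None,fx=2.1,fy=2.1,interpolation=2),cv2.resize(b,None,fx=2.1,fy=2.1,interpolation=2)]))
print(proj('side',[.516,-.249,.054]),proj('top',[.516,-.249,.054]))
```

```text
t2.23 p [ 0.5156 -0.2451  0.1604] yaw_x -151.4 tilt 0.03 gap 0.797 mm 74.1 F [0.11 0.73 0.81] T [0.06 0.01 0.03] q [ -30.1   27.8   95.9    0.    56.3 -148.7]
-> xyz [ 0.025 -0.06   1.59 ] roll 0.1
[375.0941011 292.8299134] [396.05619562 244.73653849]
```

View pics/s1.png

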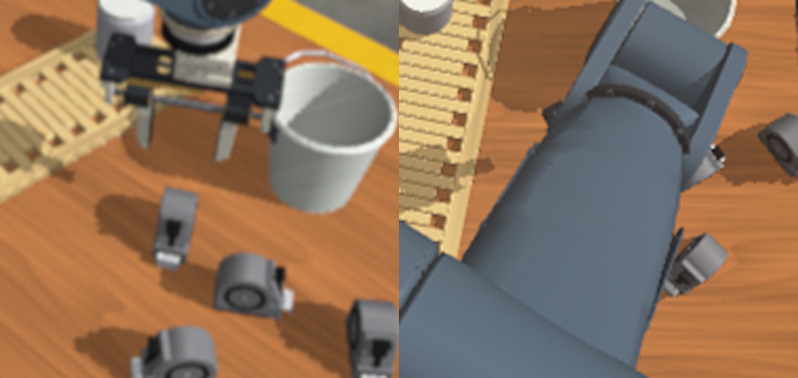

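Run:
```python
from h import *
for n in('top','side'):
    P=cloud(n,np.load(n+'0.npy')); m=(P[...,2]>.135)&(P[...,2]<.17)&(P[...,0]>.55)&(P[...,0]<.85)&(P[...,1]<-.15)&(P[...,1]>-.5)
    q=P[m]; print(n,len(q),cv2.minEnclosingCircle(q[:,:2].astype(np.float32)), q[:,:2].min(0),q[:,:2].max(0))
c=np.array([.516,-.249]); ux=np.array([np.cos(np.radians(208.5)),np.sin(np.radians(208.5))]); uy=np.array([ux[1],-ux[0]])
for a in(-37.5,37.5):
  for b in(-94,94): print(a,b,c+ux*a/1000+uy*b/1000)
```

```text
top 520 ((0.6874661445617676, -0.3307608962059021), 0.08026104420423508) [ 0.6098361  -0.40997307] [ 0.76536628 -0.25095445]
side 498 ((0.686438262462616, -0.32886195182800293), 0.08117253333330154) [ 0.60755008 -0.4094985 ] [ 0.76631711 -0.25071093]
-37.5 -94 [ 0.59380857 -0.31371536]
-37.5 94 [ 0.50410272 -0.14849774]
37.5 -94 [ 0.52789728 -0.34950226]
37.5 94 [ 0.43819143 -0.18428464]
```

Emit:
step_arm:
  moves:
    - {"xyz":[0.02,-0.06,0.5],"roll":0,"claw":0.2}
    - {"xyz":[0.02,-0.06,1.0],"roll":0,"claw":0.2}
    - {"xyz":[0.02,-0.06,1.35],"roll":0,"claw":0.2}
    - {"xyz":[0.02,-0.06,1.55],"roll":0,"claw":0.2}
    - {"xyz":[0.02,-0.06,1.59],"roll":0,"claw":0.2}

```text
time: 2.95
ee_pos: [0.5163, -0.2495, 0.0643]
orientation: [-0.0, -0.247, 0.969, 0.0]
force: [0.4, -0.0, 0.4]
finger_gap: 0.8
```

Run:
```python
from h import *
go([.516,-.249,.065],208.5)
for n in('side',):
    p,d=eyes.grab_frame(n); cv2.imwrite(f"pics/{n}2.png",p[:,:,::-1])
a=cv2.imread('pics/side2.png')[240:350,310:450]
cv2.imwrite('pics/s2.png',cv2.resize(a,None,fx=5,fy=5,interpolation=2))
```

```text
t2.95 p [ 0.5163 -0.2495  0.0643] yaw_x -151.5 tilt 0.02 gap 0.800 mm 74.4 F [ 0.39 -0.01  0.41] T [ 0.05  0.03 -0.04] q [ -30.4   36.1   98.3   -0.    45.6 -149. ]
-> xyz [-0.     0.009 -0.012] roll 0.0
```

View pics/s2.png

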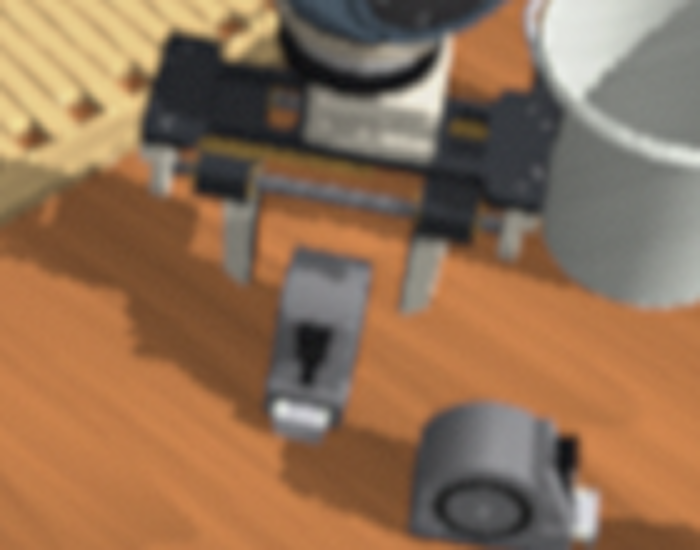

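The fingers straddle the tape at the rear of the case: tips at crop (237,280) and (412,305), tape top at (330,262). Now I'll close gently.

Emit:
step_arm:
  moves:
    - {"xyz":[0,0,0],"roll":0,"claw":1}
    - {"xyz":[0,0,0],"roll":0,"claw":1}
    - {"xyz":[0,0,0],"roll":0,"claw":1}
    - {"xyz":[0,0,0],"roll":0,"claw":1}
    - {"xyz":[0,0,0],"roll":0,"claw":1}
  force: 8

```text
time: 3.62
ee_pos: [0.5164, -0.2499, 0.0645]
orientation: [0.0, -0.246, 0.969, -0.0]
force: [-0.2, -0.4, 2.5]
finger_gap: 0.429
```

Run:
```python
from h import *
st()
```

```text
t3.62 p [ 0.5164 -0.2499  0.0645] yaw_x -151.5 tilt 0.02 gap 0.429 mm 39.9 F [-0.17 -0.41  2.5 ] T [ 0.09  0.03 -0.  ] q [ -30.5   36.1   98.3    0.    45.6 -149. ]
```

Emit:
step_arm:
  moves:
    - {"xyz":[0,0,-0.05],"roll":0,"claw":1}
    - {"xyz":[0,0,-0.1],"roll":0,"claw":1}
    - {"xyz":[0,0,-0.15],"roll":0,"claw":1}
    - {"xyz":[0,0,-0.2],"roll":0,"claw":1}
    - {"xyz":[0,0,-0.25],"roll":0,"claw":1}
    - {"xyz":[0,0,-0.3],"roll":0,"claw":1}
    - {"xyz":[0,0,-0.3],"roll":0,"claw":1}
  force: 5

```text
time: 4.5
ee_pos: [0.5164, -0.2499, 0.0826]
orientation: [0.0, -0.246, 0.969, -0.0]
force: [0.2, 0.0, -2.4]
finger_gap: 0.426
```

```bash
cat >> h.py <<'E'
def snap(k,tag,u0,v0,u1,v1,s=5):
    p,d=eyes.grab_frame(k); p=np.ascontiguousarray(p[:,:,::-1]); cv2.imwrite(f"pics/{k}_{tag}.png",p); np.save(f"{k}_{tag}.npy",d)
    crop(k,p,u0,v0,u1,v1,s,f"z_{k}_{tag}.png"); return p,d
E
python3 - <<'E'
from h import *
st(); snap('side','3',310,240,450,350)
E
```

```text
t4.50 p [ 0.5164 -0.2499  0.0826] yaw_x -151.5 tilt 0.03 gap 0.426 mm 39.6 F [ 0.21  0.05 -2.37] T [ 0.16 -0.09  0.04] q [ -30.5   34.5   97.9    0.    47.6 -149. ]
```

View pics/z_side_3.png

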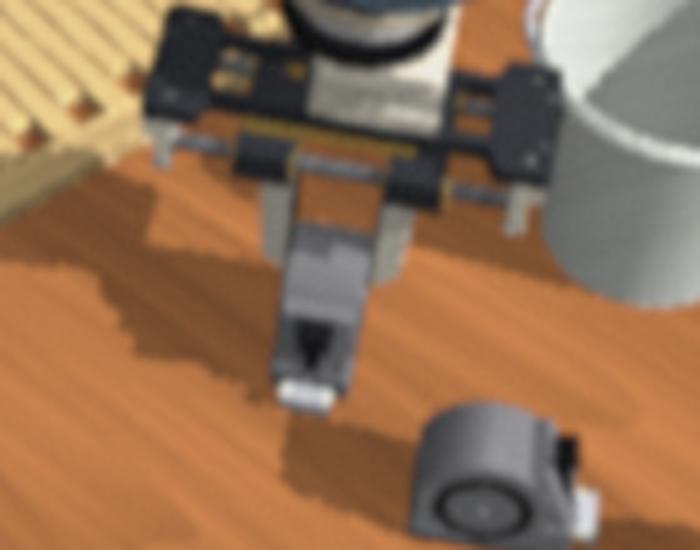

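The tape is tipping nose down as it rises: the lock ledge at (312,345) and the blade end at (305,392) have come closer together. I'll lift further.

Emit:
step_arm:
  moves:
    - {"xyz":[0,0,-0.1],"roll":0,"claw":1}
    - {"xyz":[0,0,-0.2],"roll":0,"claw":1}
    - {"xyz":[0,0,-0.3],"roll":0,"claw":1}
    - {"xyz":[0,0,-0.4],"roll":0,"claw":1}
    - {"xyz":[0,0,-0.5],"roll":0,"claw":1}
    - {"xyz":[0,0,-0.5],"roll":0,"claw":1}
  force: 5

```text
time: 5.3
ee_pos: [0.5165, -0.2499, 0.1129]
orientation: [0.0, -0.246, 0.969, -0.0]
force: [0.1, 0.6, -4.6]
finger_gap: 0.43
```

Run:
```python
from h import *
st(); p,d=snap('side','4',310,230,450,340)
P=cloud('side',d); hsv=cv2.cvtColor(p,cv2.COLOR_BGR2HSV)
w=(p.min(-1)>190); w[:300]=0; w[:,:355]=0; w[:,385:]=0
print('white',np.argwhere(w).mean(0),P[w].mean(0))
```

```text
t5.30 p [ 0.5165 -0.2499  0.1129] yaw_x -151.5 tilt 0.05 gap 0.430 mm 40.0 F [ 0.12  0.56 -4.63] T [ 0.07 -0.01 -0.01] q [ -30.5   31.8   97.2   -0.    50.9 -149. ]
white [309.92857143 371.85714286] [ 0.4808662  -0.26797827  0.03508831]
```

View pics/z_side_4.png

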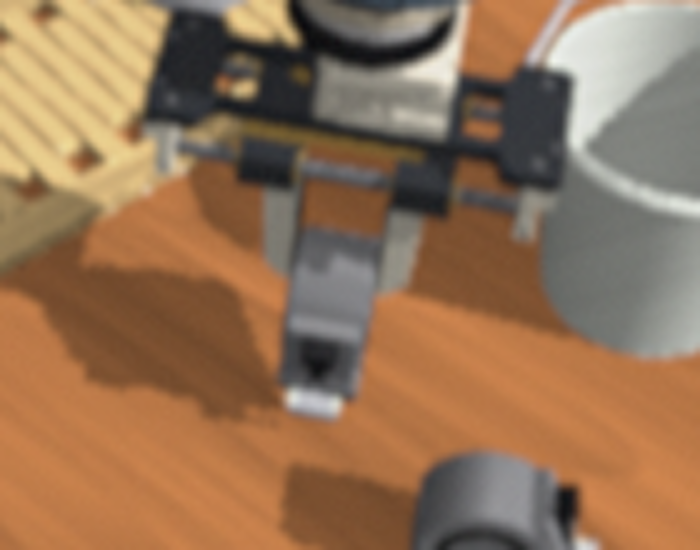

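Emit:
step_arm:
  moves:
    - {"xyz":[0,0,0.1],"roll":0,"claw":1}
    - {"xyz":[0,0,0.2],"roll":0,"claw":1}
    - {"xyz":[0,0,0.25],"roll":0,"claw":1}
    - {"xyz":[0,0,0.25],"roll":0,"claw":1}
  force: 4

```text
time: 5.85
ee_pos: [0.5161, -0.2497, 0.0969]
orientation: [-0.0, -0.246, 0.969, 0.0]
force: [-0.1, -0.8, -4.6]
finger_gap: 0.433
```

Emit:
step_arm:
  moves:
    - {"xyz":[0,0,0],"roll":0,"claw":1}
    - {"xyz":[0,0,0],"roll":0,"claw":1}
  force: 3.3

```text
time: 6.1
ee_pos: [0.5164, -0.2498, 0.0975]
orientation: [0.0, -0.246, 0.969, -0.0]
force: [0.9, 0.0, -4.4]
finger_gap: 0.427
```

```bash
cat >> h.py <<'E'
def white(k,tag,u0,v0,u1,v1,th=190):
    p=cv2.imread(f"pics/{k}_{tag}.png"); P=cloud(k,np.load(f"{k}_{tag}.npy")); w=(p.min(-1)>th); m=np.zeros_like(w); m[v0:v1,u0:u1]=1; w&=m
    print('white',w.sum(),np.argwhere(w).mean(0)[::-1].round(1),P[w].mean(0).round(4)); return P[w].mean(0)
E
python3 - <<'E'
from h import *
st(); p,d=snap('side','5',310,230,450,340)
white('side','5',355,300,385,335)
E
```

```text
t6.10 p [ 0.5164 -0.2498  0.0975] yaw_x -151.5 tilt 0.02 gap 0.427 mm 39.7 F [ 0.93  0.04 -4.38] T [ 0.09  0.02 -0.01] q [ -30.5   33.2   97.6    0.    49.2 -149. ]
white 9 [372.6 313. ] [ 0.4887 -0.2663  0.0134]
```

View pics/z_side_5.png

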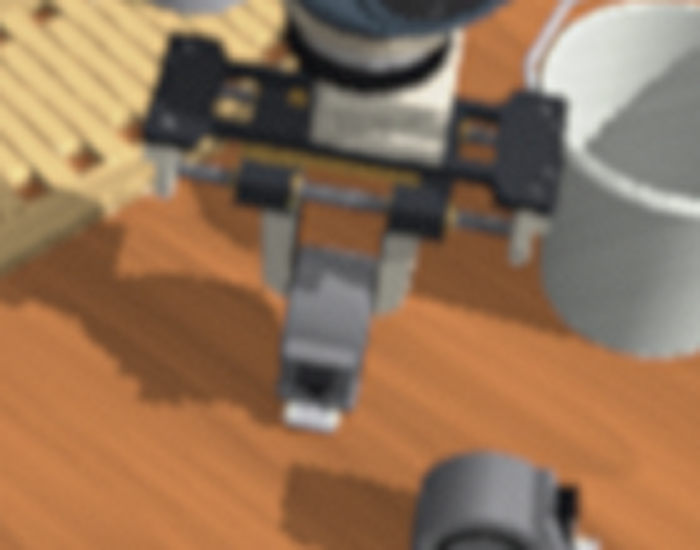

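Emit:
step_arm:
  moves:
    - {"xyz":[0,0,0],"roll":0,"claw":1}
    - {"xyz":[0,0,-0.1],"roll":0,"claw":1}
    - {"xyz":[0,0,-0.4],"roll":0,"claw":1}
    - {"xyz":[0,0,-0.8],"roll":0,"claw":1}
  force: 12

```text
time: 6.65
ee_pos: [0.5163, -0.2498, 0.1467]
orientation: [-0.0, -0.246, 0.969, -0.0]
force: [-0.3, -0.3, -4.5]
finger_gap: 0.427
```

Run:
```python
from h import *
go([.513,.0757,.14],79.5)
```

```text
t6.65 p [ 0.5163 -0.2498  0.1467] yaw_x -151.5 tilt 0.00 gap 0.427 mm 39.7 F [-0.28 -0.26 -4.45] T [ 0.07  0.01 -0.01] q [ -30.5   29.1   96.    -0.    54.9 -149. ]
-> xyz [-2.543  4.792  0.112] roll 129.0
```

Emit:
step_arm:
  moves:
    - {"xyz":[-0.2,0.4,-0.1],"roll":9,"claw":1}
    - {"xyz":[-0.5,1.0,-0.2],"roll":19,"claw":1}
    - {"xyz":[-0.8,1.6,-0.2],"roll":29,"claw":1}
    - {"xyz":[-1.1,2.2,-0.2],"roll":39,"claw":1}
    - {"xyz":[-1.4,2.8,-0.2],"roll":49,"claw":1}
    - {"xyz":[-1.7,3.3,-0.2],"roll":59,"claw":1}
    - {"xyz":[-2.0,3.8,-0.2],"roll":69,"claw":1}
    - {"xyz":[-2.3,4.3,-0.2],"roll":79,"claw":1}
    - {"xyz":[-2.5,4.6,-0.2],"roll":89,"claw":1}
    - {"xyz":[-2.54,4.79,-0.2],"roll":99,"claw":1}

```text
time: 7.9
ee_pos: [0.5133, 0.0766, 0.1587]
orientation: [0.001, 0.579, 0.815, 0.001]
force: [0.8, -0.3, -2.9]
finger_gap: 0.427
```

Run:
```python
from h import *
go([.513,.0757,.14],79.5)
```

```text
t7.90 p [0.5133 0.0766 0.1587] yaw_x 109.3 tilt 0.10 gap 0.427 mm 39.7 F [ 0.83 -0.26 -2.94] T [-0.06  0.05 -0.01] q [  3.4  23.1 103.9   0.   53.  -15.9]
-> xyz [-0.013 -0.011  0.312] roll 29.8
```

Emit:
step_arm:
  moves:
    - {"xyz":[0,0,0],"roll":10,"claw":1}
    - {"xyz":[0,0,0.1],"roll":20,"claw":1}
    - {"xyz":[0,0,0.3],"roll":29,"claw":1}
    - {"xyz":[0,0,0.31],"roll":29.5,"claw":1}
    - {"xyz":[0,0,0.31],"roll":29.5,"claw":1}
    - {"xyz":[0,0,0.31],"roll":29.5,"claw":1}

```text
time: 8.65
ee_pos: [0.5132, 0.0755, 0.1394]
orientation: [0.0, 0.765, 0.644, 0.0]
force: [0.2, -0.4, -4.5]
finger_gap: 0.432
```

Run:
```python
from h import *
go([.513,.0757,.14],79.5); p,d=snap('side','6',240,160,380,280); p,d=snap('top','6',240,190,380,310)
f=240
print(proj('side',[.513,.0757,.05]),proj('top',[.513,.0757,.05]))
```

```text
t8.65 p [0.5132 0.0755 0.1394] yaw_x 80.1 tilt 0.05 gap 0.432 mm 40.2 F [ 0.25 -0.44 -4.53] T [-0.1   0.12  0.02] q [  3.2  24.7 104.7  -0.   50.6  13.1]
-> xyz [ 0.003 -0.004 -0.01 ] roll 0.6
[283.14055263 234.23460903] [279.96967564 243.24522325]
```

View pics/z_side_6.png

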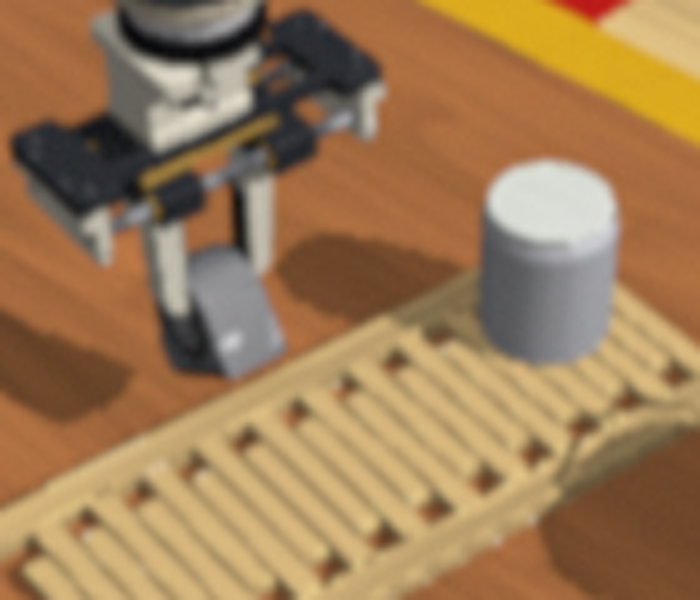

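View pics/z_top_6.png

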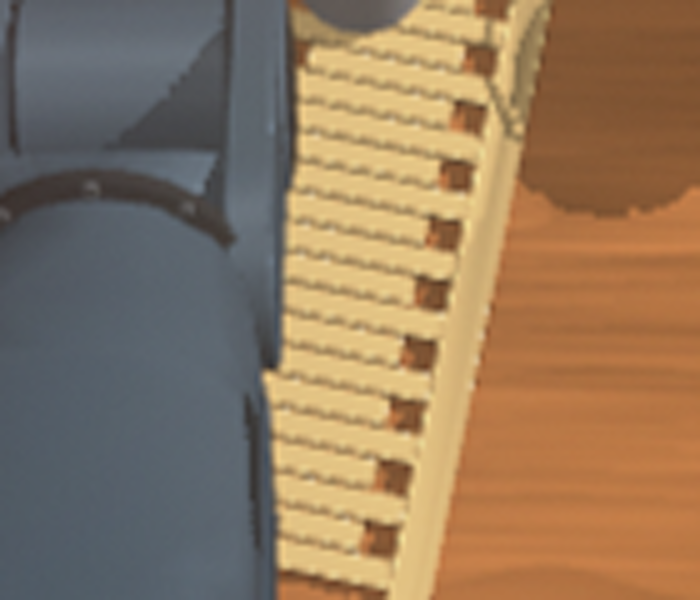

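Run:
```python
from h import *
p0,R,yx=st(False)
p=cv2.imread('pics/side_6.png'); P=cloud('side',np.load('side_6.npy'))
m=np.zeros((480,640),bool); m[205:240,270:300]=1
Q=(P-p0)@R  # tool coords
hsv=cv2.cvtColor(p,cv2.COLOR_BGR2HSV)
m&=(abs(Q[...,1])<.028)&(hsv[...,1]<60)
q=Q[m]*1000; print(len(q))
# rear face facing -x : profile by depth below TCP
for z in range(0,100,5):
    k=(abs(q[:,2]-z)<2.5)
    if k.sum()>2: print(z,k.sum(),'x min/med/max',np.percentile(q[k,0],[5,50,95]).round(1),'y',np.percentile(q[k,1],[5,95]).round(1))
```

```text
505
0 11 x min/med/max [-12.7  -9.8  -4.4] y [-27.8  25.8]
5 13 x min/med/max [-12.2  -6.8   0.9] y [-23.  20.]
10 86 x min/med/max [-13.4  -3.4  11.8] y [-18.8  21.6]
15 62 x min/med/max [-21.7 -15.1  -3.6] y [-20.8  21.9]
20 35 x min/med/max [-26.6 -22.3 -10.7] y [-21.8  17.1]
25 35 x min/med/max [-29.2 -24.9  -9.6] y [-21.4  17. ]
30 38 x min/med/max [-34.  -28.7  -7.7] y [-21.9  13.3]
35 37 x min/med/max [-36.5 -32.5 -13. ] y [-20.4  15.3]
40 47 x min/med/max [-41.2 -34.7  11.1] y [-22.6  15.1]
45 45 x min/med/max [-43.8 -38.4   4.1] y [-21.8  13.3]
50 22 x min/med/max [-43.6 -34.2  11.1] y [-21.5  13.7]
55 11 x min/med/max [-25.1  -3.7  14.2] y [-21.9 -19.6]
60 9 x min/med/max [-16.4  -3.   17.5] y [-21.9 -19.6]
65 8 x min/med/max [-9.8  5.4 14.3] y [-22.2 -20.4]
70 6 x min/med/max [-4.5  8.  16.8] y [-21.2 -19.1]
75 5 x min/med/max [ 0.8  8.4 14.4] y [-21.1 -19. ]
```

The case hangs nose down at about 35° over the left rail, with its rear edge at crop (250,370). The geometry puts the hook tip about 6 mm outside the rail. I'll descend in small steps, watching the force.

Emit:
step_arm:
  moves:
    - {"xyz":[0,0,0.2],"roll":0.6,"claw":1}
    - {"xyz":[0,0,0.4],"roll":0.6,"claw":1}
    - {"xyz":[0,0,0.48],"roll":0.6,"claw":1}
    - {"xyz":[0,0,0.5],"roll":0.6,"claw":1}
    - {"xyz":[0,0,0.5],"roll":0.6,"claw":1}

```text
time: 9.38
ee_pos: [0.5131, 0.0755, 0.1088]
orientation: [0.0, 0.769, 0.639, 0.0]
force: [0.3, -0.6, -3.8]
finger_gap: 0.43
```

Emit:
step_arm:
  moves:
    - {"xyz":[0,0,0.03],"roll":0,"claw":1}
    - {"xyz":[0,0,0.03],"roll":0,"claw":1}

```text
time: 9.62
ee_pos: [0.513, 0.0755, 0.107]
orientation: [0.0, 0.769, 0.639, 0.0]
force: [-0.1, -1.1, -4.4]
finger_gap: 0.43
```

Run:
```python
from h import *
st(); p,d=snap('side','7',240,160,380,280)
```

```text
t9.62 p [0.513  0.0755 0.107 ] yaw_x 79.4 tilt 0.01 gap 0.430 mm 40.0 F [-0.09 -1.13 -4.44] T [-0.08  0.05  0.01] q [  3.2  27.7 105.7   0.   46.5  13.8]
```

View pics/z_side_7.png

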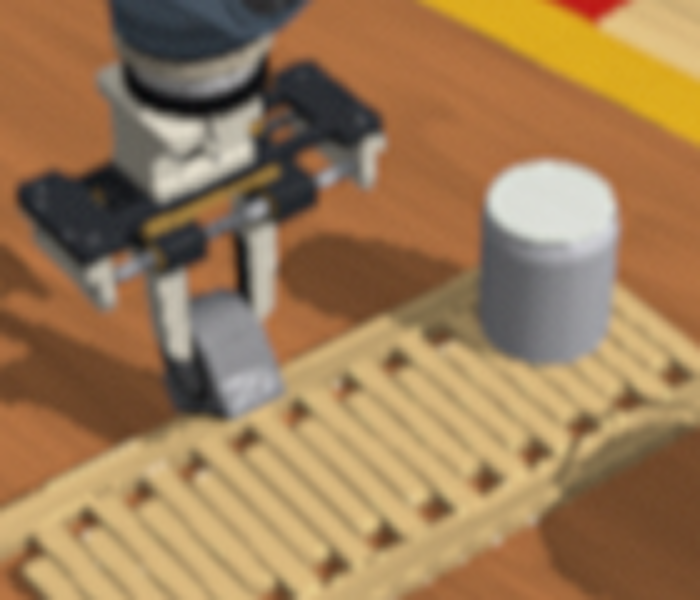

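Emit:
step_arm:
  moves:
    - {"xyz":[0,0,0.02],"roll":0,"claw":1}
    - {"xyz":[0,0,0.02],"roll":0,"claw":1}

```text
time: 9.93
ee_pos: [0.5129, 0.0755, 0.1057]
orientation: [-0.0, 0.769, 0.639, -0.0]
force: [-0.4, 0.2, -4.3]
finger_gap: 0.429
```

Emit:
step_arm:
  moves:
    - {"xyz":[0,0,0.02],"roll":0,"claw":1}
    - {"xyz":[0,0,0.02],"roll":0,"claw":1}

```text
time: 10.18
ee_pos: [0.5129, 0.0755, 0.1044]
orientation: [-0.0, 0.769, 0.639, -0.0]
force: [0.6, -0.1, -5.3]
finger_gap: 0.43
```

Emit:
step_arm:
  moves:
    - {"xyz":[0,0,0.02],"roll":0,"claw":1}
    - {"xyz":[0,0,0.02],"roll":0,"claw":1}

```text
time: 10.42
ee_pos: [0.513, 0.0755, 0.1034]
orientation: [0.0, 0.769, 0.639, 0.0]
force: [0.2, 0.5, -3.4]
finger_gap: 0.425
```

Emit:
step_arm:
  moves:
    - {"xyz":[0,0,0.02],"roll":0,"claw":1}
    - {"xyz":[0,0,0.02],"roll":0,"claw":1}

```text
time: 10.68
ee_pos: [0.5132, 0.0756, 0.1023]
orientation: [0.0, 0.769, 0.639, 0.0]
force: [0.7, 0.9, -0.3]
finger_gap: 0.43
```

Emit:
step_arm:
  moves:
    - {"xyz":[0,0,0.02],"roll":0,"claw":1}
    - {"xyz":[0,0,0.02],"roll":0,"claw":1}

```text
time: 10.92
ee_pos: [0.5132, 0.0755, 0.1011]
orientation: [0.0, 0.769, 0.639, 0.0]
force: [0.8, 0.4, 1.0]
finger_gap: 0.426
```

Emit:
step_arm:
  moves:
    - {"xyz":[0,0,-0.02],"roll":0,"claw":1}
    - {"xyz":[-0.03,0,-0.02],"roll":0,"claw":1}
    - {"xyz":[-0.06,0,-0.02],"roll":0,"claw":1}
    - {"xyz":[-0.06,0,-0.02],"roll":0,"claw":1}

```text
time: 11.42
ee_pos: [0.5121, 0.0718, 0.102]
orientation: [-0.0, 0.769, 0.639, -0.0]
force: [-0.0, 1.2, -3.0]
finger_gap: 0.428
```

Emit:
step_arm:
  moves:
    - {"xyz":[-0.03,0,0],"roll":0,"claw":1}
    - {"xyz":[-0.05,0,0],"roll":0,"claw":1}
    - {"xyz":[-0.05,0,0],"roll":0,"claw":1}

```text
time: 11.8
ee_pos: [0.5118, 0.0689, 0.1022]
orientation: [0.0, 0.769, 0.639, 0.0]
force: [0.1, 0.6, -3.5]
finger_gap: 0.428
```

Emit:
step_arm:
  moves:
    - {"xyz":[-0.03,0,0],"roll":0,"claw":1}
    - {"xyz":[-0.05,0,0],"roll":0,"claw":1}
    - {"xyz":[-0.05,0,0],"roll":0,"claw":1}

```text
time: 12.18
ee_pos: [0.5112, 0.0659, 0.1022]
orientation: [0.0, 0.769, 0.639, -0.0]
force: [0.4, 0.6, -3.1]
finger_gap: 0.432
```

Emit:
step_arm:
  moves:
    - {"xyz":[-0.03,0,0],"roll":0,"claw":1}
    - {"xyz":[-0.05,0,0],"roll":0,"claw":1}
    - {"xyz":[-0.05,0,0],"roll":0,"claw":1}

```text
time: 12.55
ee_pos: [0.5106, 0.063, 0.1022]
orientation: [0.0, 0.769, 0.639, -0.0]
force: [-0.4, 0.6, -2.5]
finger_gap: 0.432
```

Emit:
step_arm:
  moves:
    - {"xyz":[-0.03,0,0],"roll":0,"claw":1}
    - {"xyz":[-0.05,0,0],"roll":0,"claw":1}
    - {"xyz":[-0.05,0,0],"roll":0,"claw":1}

```text
time: 12.92
ee_pos: [0.5101, 0.06, 0.1022]
orientation: [0.0, 0.769, 0.639, -0.0]
force: [-1.0, 0.4, -1.8]
finger_gap: 0.429
```

Run:
```python
from h import *
st(); p,d=snap('side','8',240,160,380,280)
```

```text
t12.93 p [0.5101 0.06   0.1022] yaw_x 79.4 tilt 0.01 gap 0.429 mm 39.9 F [-1.    0.44 -1.77] T [ 0.02  0.05 -0.  ] q [  1.5  27.8 106.6  -0.   45.6  12.1]
```

View pics/z_side_8.png

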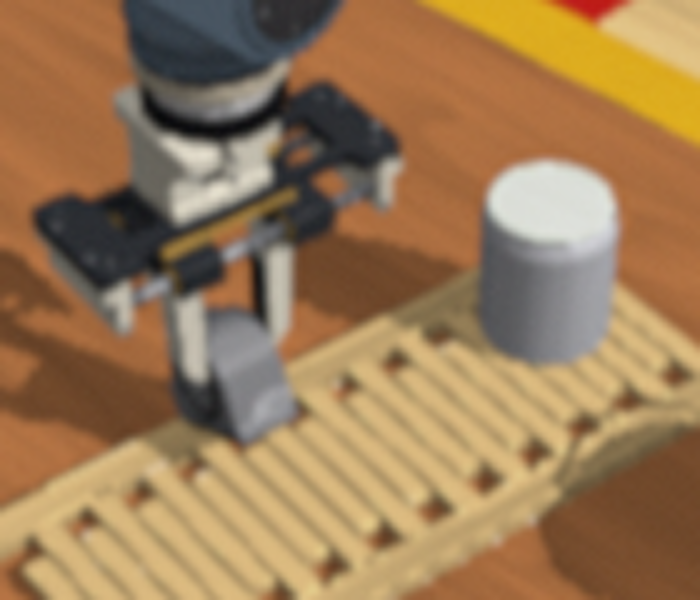

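```bash
cat >> h.py <<'E'
def prof(tag,u0,v0,u1,v1,p0,R):
    "tape points in tool coords, mm: fit base line on side face & rear corner"
    p=cv2.imread(f'pics/side_{tag}.png'); P=cloud('side',np.load(f'side_{tag}.npy'))
    m=np.zeros((480,640),bool); m[v0:v1,u0:u1]=1
    Q=(P-p0)@R*1000; hsv=cv2.cvtColor(p,cv2.COLOR_BGR2HSV)
    m&=(abs(Q[...,1])<26)&(hsv[...,1]<60)
    return Q,m,p
E
python3 - <<'E'
from h import *
p0,R,yx=st(False)
Q,m,p=prof('8',270,205,305,255,p0,R)
# robot-side face points: |y+20|<2.5
for s in(-20,20):
    k=m&(abs(Q[...,1]-s)<3); q=Q[k]; print(s,len(q))
k=m&(abs(Q[...,1]+20)<3.5)
q=Q[k]; 
for x in range(-48,40,6):
    j=abs(q[:,0]-x)<3
    if j.sum()>1: print(x,j.sum(),'z min/max',q[j,2].min().round(1),q[j,2].max().round(1))
# back face: the points with y within +-15
k=m&(abs(Q[...,1])<15); q=Q[k]
print('back')
for z in range(5,100,5):
    j=abs(q[:,2]-z)<2.5
    if j.sum()>1: print(z,j.sum(),np.median(q[j,0]).round(1))
E
```

```text
-20 131
20 78
-36 8 z min/max 37.5 54.0
-30 13 z min/max -79.3 43.3
-24 17 z min/max 16.8 54.3
-18 15 z min/max 15.0 59.7
-12 23 z min/max -30.5 58.9
-6 14 z min/max -6.5 63.4
0 10 z min/max 36.1 61.8
6 9 z min/max 43.5 68.8
12 8 z min/max 42.5 74.5
18 10 z min/max 45.8 79.3
24 6 z min/max 47.8 75.9
30 5 z min/max 52.3 72.3
back
5 2 2.5
10 63 -1.1
15 40 -12.7
20 23 -18.7
25 23 -21.0
30 16 -25.4
35 17 -27.2
40 17 -29.5
45 21 -32.6
50 18 -35.2
55 9 -36.4
```

The hook did not catch. Pressing on the rail had turned the case back to about 24° in the grip. I'll lift, let it swing nose down again under a light grip, and then clamp it firmly.

Emit:
step_arm:
  moves:
    - {"xyz":[0,0,-0.15],"roll":0,"claw":1}
    - {"xyz":[0.1,0,-0.3],"roll":0,"claw":1}
    - {"xyz":[0.3,0,-0.3],"roll":0,"claw":1}
    - {"xyz":[0.3,0,-0.3],"roll":0,"claw":1}

```text
time: 13.48
ee_pos: [0.5134, 0.0788, 0.1201]
orientation: [0.0, 0.769, 0.639, 0.0]
force: [0.8, -0.8, -4.0]
finger_gap: 0.429
```

Emit:
step_arm:
  moves:
    - {"xyz":[0,0,0],"roll":0,"claw":1}
    - {"xyz":[0,0,0],"roll":0,"claw":1}
    - {"xyz":[0,0,0],"roll":0,"claw":1}
  force: 3.3

```text
time: 13.85
ee_pos: [0.5133, 0.0777, 0.12]
orientation: [-0.0, 0.769, 0.639, -0.0]
force: [1.1, -0.3, -4.6]
finger_gap: 0.43
```

```bash
cat >> h.py <<'E'
def tilt(tag,p0,R):
    c=proj('side',p0+R@np.array([0,0,.05])).astype(int)
    Q,m,p=prof(tag,c[0]-16,c[1]-20,c[0]+22,c[1]+32,p0,R)
    k=m&(abs(Q[...,1])<15); q=Q[k]; q=q[q[:,0]<0]; pts=[]
    for z in np.arange(12,70,4):
        j=abs(q[:,2]-z)<2.5
        if j.sum()>3: pts.append((np.median(q[j,0]).round(1),z,int(j.sum())))
    print('back',pts)
    k=m&(abs(Q[...,1]+20)<3.5); q=Q[k]; b=[]
    for x in range(-48,40,6):
        j=(abs(q[:,0]-x)<3)&(q[:,2]>20)
        if j.sum()>1: b.append((x,q[j,2].max().round(1)))
    print('base',b)
E
python3 - <<'E'
from h import *
p0,R,yx=st(); snap('side','9',240,160,380,280); tilt('9',p0,R)
E
```

```text
t13.85 p [0.5133 0.0777 0.12  ] yaw_x 79.4 tilt 0.02 gap 0.430 mm 40.0 F [ 1.1  -0.32 -4.64] T [-0.05  0.03  0.  ] q [  3.5  26.5 105.2  -0.   48.2  14.1]
back [(np.float64(-8.4), np.int64(12), 10), (np.float64(-11.7), np.int64(16), 50), (np.float64(-20.6), np.int64(20), 39), (np.float64(-26.8), np.int64(24), 26), (np.float64(-30.4), np.int64(28), 30), (np.float64(-34.8), np.int64(32), 22), (np.float64(-38.0), np.int64(36), 33), (np.float64(-42.0), np.int64(40), 28), (np.float64(-45.5), np.int64(44), 17), (np.float64(-46.2), np.int64(48), 15)]
base [(-48, np.float64(47.4)), (-42, np.float64(47.8)), (-36, np.float64(56.3)), (-30, np.float64(55.0)), (-24, np.float64(63.4)), (-18, np.float64(72.3)), (-12, np.float64(78.0)), (-6, np.float64(83.9)), (0, np.float64(86.8)), (6, np.float64(84.7)), (12, np.float64(56.7))]
```

View pics/z_side_9.png

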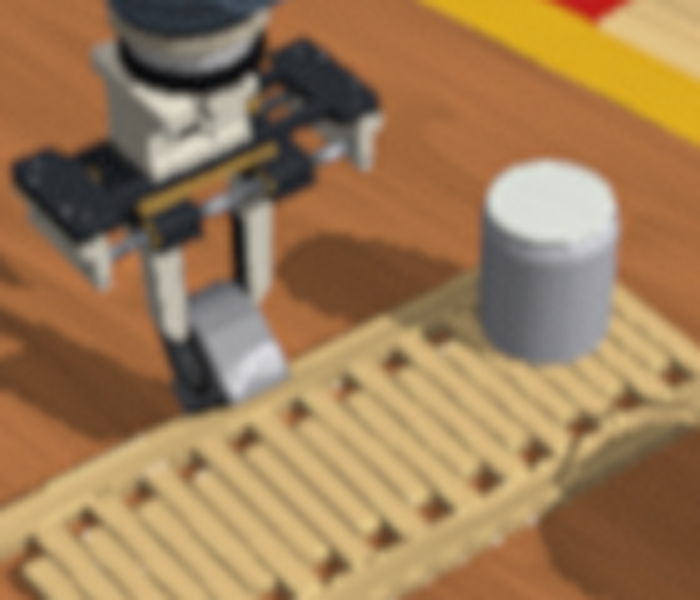

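Emit:
step_arm:
  moves:
    - {"xyz":[0,0,0],"roll":0,"claw":1}
    - {"xyz":[0.02,0,0],"roll":0,"claw":1}
    - {"xyz":[0.05,0,0],"roll":0,"claw":1}
    - {"xyz":[0.05,0,0],"roll":0,"claw":1}
  force: 35

```text
time: 14.4
ee_pos: [0.514, 0.081, 0.1201]
orientation: [0.0, 0.769, 0.639, 0.0]
force: [1.0, -0.2, -4.2]
finger_gap: 0.425
```

Run:
```python
from h import *
p0,R,yx=st(); snap('side','10',240,160,380,280); tilt('10',p0,R)
print((np.array([.516-p0[0],.0924-p0[1]])@[.1814,.9834])*1000)
```

```text
t14.40 p [0.514  0.081  0.1201] yaw_x 79.4 tilt 0.00 gap 0.425 mm 39.5 F [ 0.99 -0.19 -4.18] T [-0.1   0.1  -0.01] q [  3.8  26.6 105.1   0.   48.3  14.4]
back [(np.float64(-8.2), np.int64(12), 15), (np.float64(-10.5), np.int64(16), 47), (np.float64(-19.0), np.int64(20), 35), (np.float64(-26.0), np.int64(24), 23), (np.float64(-30.6), np.int64(28), 32), (np.float64(-34.1), np.int64(32), 28), (np.float64(-38.5), np.int64(36), 21), (np.float64(-41.9), np.int64(40), 27), (np.float64(-46.2), np.int64(44), 26), (np.float64(-48.1), np.int64(48), 9)]
base [(-48, np.float64(46.8)), (-42, np.float64(50.5)), (-36, np.float64(53.5)), (-30, np.float64(58.3)), (-24, np.float64(67.7)), (-18, np.float64(68.8)), (-12, np.float64(77.9)), (-6, np.float64(85.2)), (0, np.float64(82.8)), (6, np.float64(88.3)), (12, np.float64(74.2))]
11.614014033253191
```

Emit:
step_arm:
  moves:
    - {"xyz":[0,0,0.06],"roll":0,"claw":1}
    - {"xyz":[0,0,0.1],"roll":0,"claw":1}
    - {"xyz":[0,0,0.115],"roll":0,"claw":1}
    - {"xyz":[0,0,0.115],"roll":0,"claw":1}

```text
time: 14.95
ee_pos: [0.5139, 0.0808, 0.1132]
orientation: [-0.0, 0.769, 0.639, -0.0]
force: [-1.0, 0.8, -3.5]
finger_gap: 0.426
```

Emit:
step_arm:
  moves:
    - {"xyz":[0,0,0.02],"roll":0,"claw":1}
    - {"xyz":[0,0,0.02],"roll":0,"claw":1}

```text
time: 15.2
ee_pos: [0.514, 0.0809, 0.1128]
orientation: [0.0, 0.769, 0.639, 0.0]
force: [-4.1, 1.3, 8.3]
finger_gap: 0.427
```

Emit:
step_arm:
  moves:
    - {"xyz":[0,0,0.02],"roll":0,"claw":1}
    - {"xyz":[0,0,0.02],"roll":0,"claw":1}

```text
time: 15.45
ee_pos: [0.5142, 0.0809, 0.1126]
orientation: [0.0, 0.769, 0.639, 0.0]
force: [-7.9, -0.2, 20.0]
finger_gap: 0.424
```

Emit:
step_arm:
  moves:
    - {"xyz":[0,0,-0.05],"roll":0,"claw":1}
    - {"xyz":[0,0,-0.05],"roll":0,"claw":1}

```text
time: 15.7
ee_pos: [0.514, 0.0808, 0.1139]
orientation: [0.0, 0.769, 0.639, 0.0]
force: [0.5, 0.7, -4.3]
finger_gap: 0.424
```

Run:
```python
from h import *
p0,R,yx=st(); p,d=snap('side','11',250,180,350,260,7); tilt('11',p0,R)
# overlay predicted points
th=np.radians(41)
for nm,(x,z) in dict(nose=(10.9,97.9),tip=(15.6,101.6),rear=(-46.5,48)).items():
    for y in(-20,20):
        X=p0+R@np.array([x,y,z])/1000; print(nm,y,X.round(4),proj('side',X).round(1))
for x in(.46,.516,.56): print('edge',proj('side',[x,.0924-.1845*(x-.516),.012]).round(1))
```

```text
t15.70 p [0.514  0.0808 0.1139] yaw_x 79.4 tilt 0.02 gap 0.424 mm 39.5 F [ 0.53  0.73 -4.34] T [ 0.13  0.06 -0.03] q [  3.8  27.2 105.3  -0.   47.5  14.4]
back [(np.float64(-5.0), np.int64(12), 6), (np.float64(-10.4), np.int64(16), 52), (np.float64(-19.3), np.int64(20), 40), (np.float64(-27.1), np.int64(24), 28), (np.float64(-31.3), np.int64(28), 23), (np.float64(-35.5), np.int64(32), 25), (np.float64(-39.1), np.int64(36), 25), (np.float64(-42.1), np.int64(40), 27), (np.float64(-46.1), np.int64(44), 23), (np.float64(-47.6), np.int64(48), 14)]
base [(-48, np.float64(45.8)), (-42, np.float64(46.6)), (-36, np.float64(56.2)), (-30, np.float64(60.0)), (-24, np.float64(63.0)), (-18, np.float64(68.6)), (-12, np.float64(77.3)), (-6, np.float64(83.1)), (0, np.float64(86.8)), (6, np.float64(87.3)), (12, np.float64(83.1)), (18, np.float64(79.8))]
nose -20 [0.4964 0.0952 0.016 ] [274.9 242.6]
nose 20 [0.5358 0.0878 0.016 ] [286.4 236.8]
tip -20 [0.4973 0.0998 0.0123] [274.1 242.6]
tip 20 [0.5366 0.0925 0.0123] [285.6 236.8]
rear -20 [0.4859 0.0388 0.0659] [285.2 241.3]
rear 20 [0.5252 0.0314 0.0659] [297.1 235.3]
edge [264.  248.9]
edge [280.5 240.5]
edge [293.2 234.2]
```

View pics/z_side_11.png

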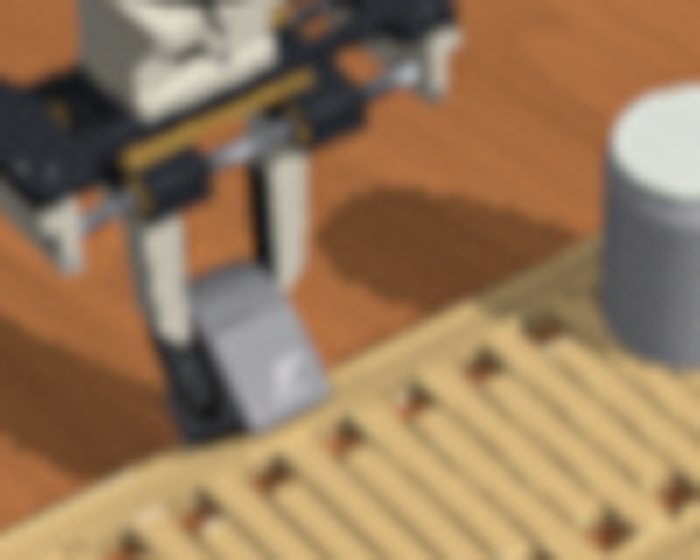

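Run:
```python
from h import *
p0,R,yx=st(False)
f,cx,cy,Rc,t=cal('side'); C=-Rc.T@t
def onplane(u,v,y):
    w=Rc.T@np.array([(u-cx)/f,(v-cy)/f,1]); a=R.T@(C-p0); b=R.T@w; s=(y/1000-a[1])/b[1]; return (a+s*b)*1000
for nm,(a,b) in dict(nosecorner=(185,441),rear=(253,434),facetop=(190,320),left1=(178,400)).items():
    print(nm,onplane(250+(a+.0)/7-.43,180+b/7-.43,-20).round(1))
g=cv2.imread('pics/side_11.png')[236:248,268:292]; print(cv2.cvtColor(g,cv2.COLOR_BGR2GRAY)); print(cv2.cvtColor(g,cv2.COLOR_BGR2HSV)[...,1])
```

```text
nosecorner [  4.6 -20.   92.8]
rear [-49.1 -20.   46.8]
facetop [ -7.7 -20.   16.7]
left1 [  7.4 -20.   71.6]
[[ 81  80  80  81  79  73  58  45  43  49  54  47  35  42  70 109 145 163
  165 165 172 181 185 181]
 [ 83  81  81  80  77  70  61  49  44  42  46  40  32  38  59  89 128 157
  167 165 169 177 175 171]
 [ 81  82  82  82  79  74  66  54  47  40  38  28  27  39  53  72 109 148
  167 168 168 168 163 155]
 [ 78  78  81  84  83  77  69  59  51  46  37  31  30  41  52  60  89 132
  161 165 160 155 147 143]
 [ 76  78  80  80  81  81  74  64  55  54  47  43  41  45  49  47  68 109
  144 153 148 145 146 152]
 [ 78  77  78  78  79  81  78  67  56  53  50  45  43  43  44  49  63  96
  128 141 148 153 164 174]
 [ 76  75  76  76  77  79  79  73  63  51  47  48  53  63  75  88 102 123
  140 151 164 174 184 190]
 [ 76  75  73  74  77  83  87  87  81  76  78  84  97 113 125 134 144 157
  167 173 180 183 188 191]
 [ 75  76  77  84  96 105 114 117 118 119 128 134 141 151 158 163 166 175
  183 182 175 165 168 180]
 [ 82  89  99 117 136 146 151 152 151 156 161 163 164 166 169 171 172 177
  179 1
[... 735 characters left out ...]
55 156 161 157 158 141  96  30   9  24  16   6   6  17  44  55  38
   32  41  64  88 102 107]
 [159 159 159 156 158 158 146 119  54   5   5  36  69  85 100 101 102  98
   90  92 100 105 108 108]
 [160 159 161 159 157 147 139 117  88  73  84  98 102 103 106 105 105 106
  106 105 106 106 108 107]
 [164 158 153 147 131 127 120 111 101  97 102 105 106 106 106 106 108 106
  104 105 106 105 108 106]
 [149 142 135 122 114 110 109 107 106 106 105 106 107 107 108 107 107 105
  105 105 106 107 105 106]
 [115 117 116 111 109 107 108 108 108 107 107 109 107 105 107 108 107 105
  105 108 112 115 112 110]
 [ 94 103 107 108 106 106 108 107 108 108 107 107 107 107 108 109 107 109
  114 121 129 138 129 114]]
```

Emit:
step_arm:
  moves:
    - {"xyz":[0,0,-0.03],"roll":0,"claw":1}
    - {"xyz":[0.08,0,-0.03],"roll":0,"claw":1}
    - {"xyz":[0.08,0,-0.03],"roll":0,"claw":1}
    - {"xyz":[0.08,0,0.02],"roll":0,"claw":1}
    - {"xyz":[0.08,0,0.02],"roll":0,"claw":1}

```text
time: 16.38
ee_pos: [0.515, 0.0855, 0.113]
orientation: [0.0, 0.769, 0.639, 0.0]
force: [-1.0, -0.4, 2.7]
finger_gap: 0.426
```

Emit:
step_arm:
  moves:
    - {"xyz":[0,0,0.015],"roll":0,"claw":1}
    - {"xyz":[0,0,0.015],"roll":0,"claw":1}

```text
time: 16.62
ee_pos: [0.5151, 0.0855, 0.1127]
orientation: [0.0, 0.769, 0.639, 0.0]
force: [-4.4, 0.3, 12.9]
finger_gap: 0.427
```

Run:
```python
from h import *
p0,R,yx=st(); o=manip.get_obs()
F=o['force']-np.array([0,0,-4.4]); T=o['wrist_torque']
print('F tool',R.T@F,'T tool',R.T@T, 'lever from T/Fz: along toolx',(R.T@T)[1]/( -(R.T@F)[2])*1000,'tooly',(R.T@T)[0]/((R.T@F)[2])*1000)
p,d=snap('side','12',250,180,350,260,7)
```

```text
t16.62 p [0.5151 0.0855 0.1127] yaw_x 79.4 tilt 0.05 gap 0.427 mm 39.8 F [-4.44  0.34 12.88] T [-0.    1.09  0.01] q [  4.3  27.5 105.1   0.   47.4  14.9]
F tool [ -0.47561439  -4.41700305 -17.27871044] T tool [ 1.07545939 -0.20560836 -0.0087948 ] lever from T/Fz: along toolx -11.899519925841137 tooly -62.24187800055833
```

View pics/z_side_12.png

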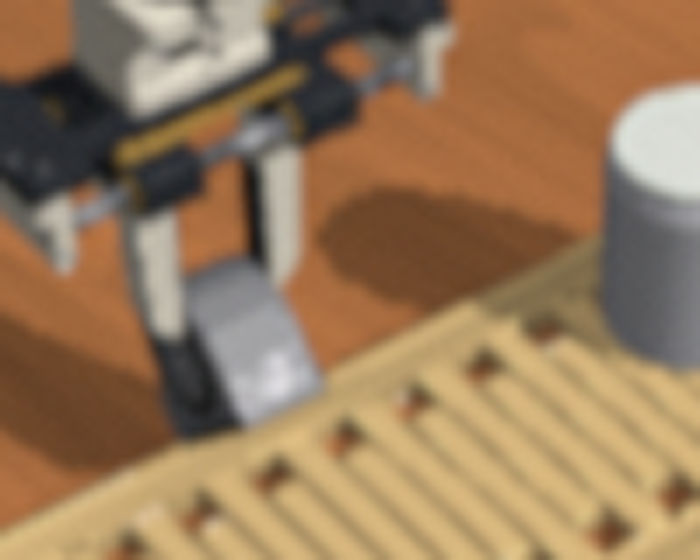

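Run:
```python
from h import *
p0,R,yx=st(False)
p=cv2.imread('pics/side_12.png')[215:255,262:302].astype(float); p=np.clip((p/255)**.6*255,0,255).astype(np.uint8)
cv2.imwrite('pics/z12b.png',cv2.resize(p,None,fx=15,fy=15,interpolation=cv2.INTER_NEAREST))
snap('top','12',240,190,380,310)
```

```text
(no output)
```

View pics/z12b.png

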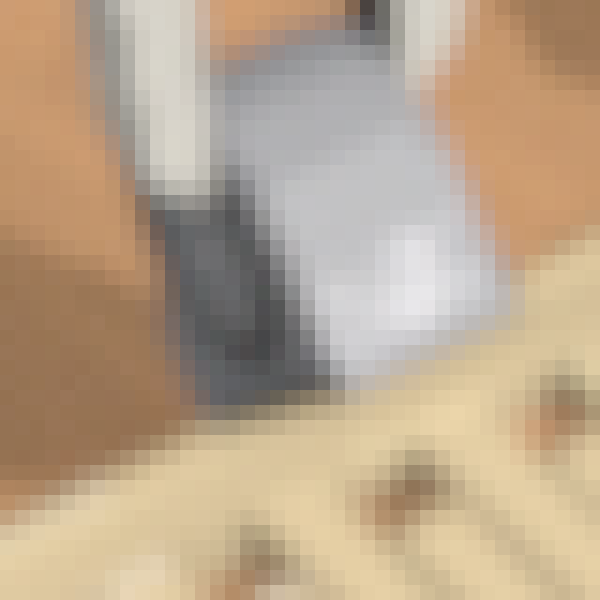

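View pics/z_top_12.png

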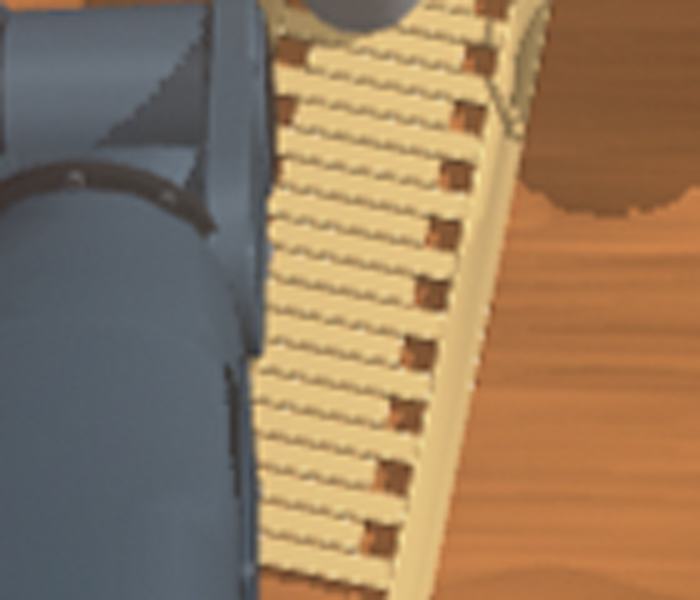

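The contact height doesn't fit my geometry. I'll lift clear and turn the tape side-on to the side camera, so I can measure the hook tip in tool coordinates directly.

Emit:
step_arm:
  moves:
    - {"xyz":[0,0,-0.3],"roll":0,"claw":1}
    - {"xyz":[0,0,-0.9],"roll":-8,"claw":1}
    - {"xyz":[0,0,-1.2],"roll":-18,"claw":1}
    - {"xyz":[0,0,-1.2],"roll":-28,"claw":1}
    - {"xyz":[0,0,-1.2],"roll":-38,"claw":1}
    - {"xyz":[0,0,-1.2],"roll":-48,"claw":1}
    - {"xyz":[0,0,-1.2],"roll":-53,"claw":1}
    - {"xyz":[0,0,-1.2],"roll":-53,"claw":1}
    - {"xyz":[0,0,-1.2],"roll":-53,"claw":1}

```text
time: 17.85
ee_pos: [0.5147, 0.0855, 0.1835]
orientation: [-0.0, 0.404, 0.915, -0.0]
force: [-0.8, -0.6, -4.5]
finger_gap: 0.429
```

Run:
```python
from h import *
p0,R,yx=st(); 
c=proj('side',p0+R@np.array([0,0,.06])).astype(int); print(c)
p,d=snap('side','13',c[0]-50,c[1]-40,c[0]+50,c[1]+40,8)
print(c[0]-50,c[1]-40)
```

```text
t17.85 p [0.5147 0.0855 0.1835] yaw_x 132.3 tilt 0.02 gap 0.429 mm 39.9 F [-0.76 -0.63 -4.54] T [-0.01 -0.01 -0.07] q [  4.3  21.4 102.2  -0.   56.4 -38. ]
[279 212]
229 172
```

View pics/z_side_13.png

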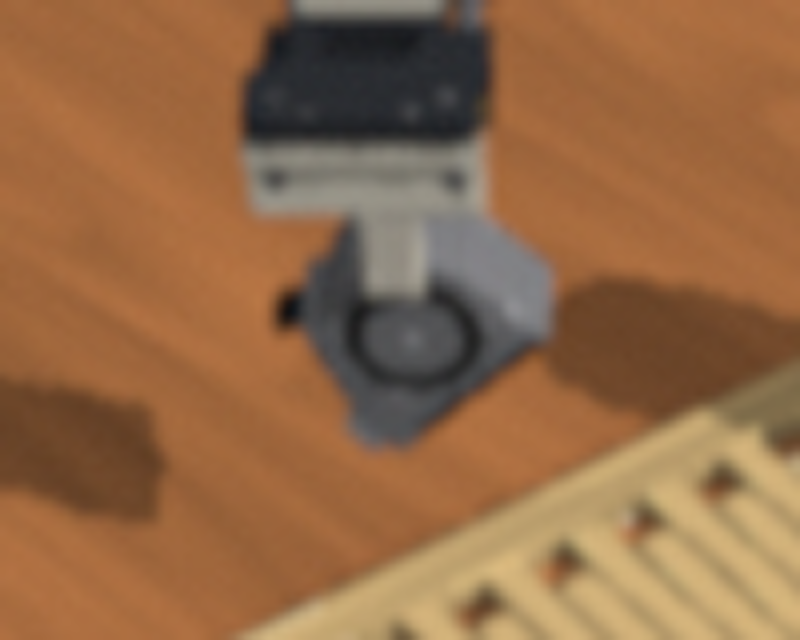

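Run:
```python
from h import *
p=cv2.imread('pics/side_13.png')[195:232,260:302].astype(float); p=np.clip((p/255)**.6*255,0,255).astype(np.uint8)
cv2.imwrite('pics/z13b.png',cv2.resize(p,None,fx=16,fy=16,interpolation=cv2.INTER_NEAREST))
```

```text
(no output)
```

View pics/z13b.png

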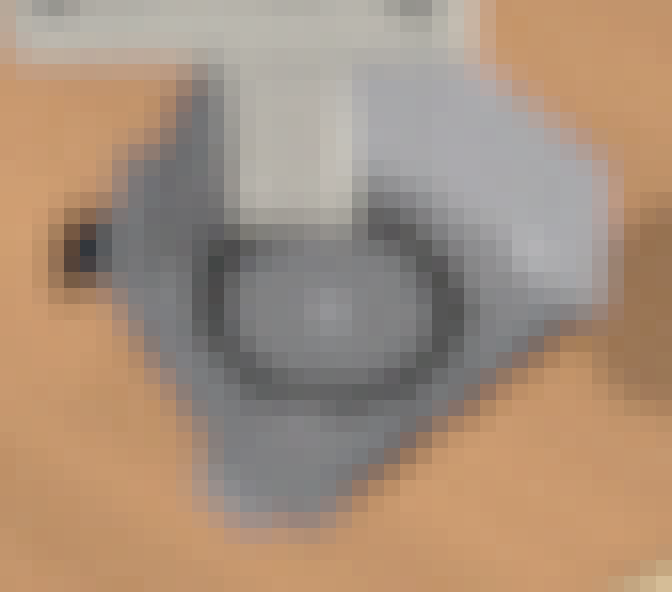

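```bash
cat >> h.py <<'E'
def onplane(u,v,y,p0,R):
    f,cx,cy,Rc,t=cal('side'); C=-Rc.T@t
    w=Rc.T@np.array([(u-cx)/f,(v-cy)/f,1]); a=R.T@(C-p0); b=R.T@w; s=(y/1000-a[1])/b[1]; return (a+s*b)*1000
E
python3 - <<'E'
from h import *
p0,R,yx=st(False)
Z=lambda X,Y,y=-20: onplane(260+X/16-.5,195+Y/16-.5,y,p0,R).round(1)
for nm,a in dict(nose=(320,525),rear=(590,315),hub=(325,308),fingertip_l=(240,215),fingertip_r=(350,215),frontmid=(105,280),frontlow=(190,440)).items(): print(nm,Z(*a))
print('hook?',Z(200,505,-12),Z(225,525,-12),Z(265,530,-12)); print('ledge',Z(60,230,-9),Z(60,280,-9))
n=Z(320,525);r=Z(590,315); print(np.hypot(*(n-r)[[0,2]]),np.degrees(np.arctan2((n-r)[2],(n-r)[0])))
# base edge line pts
b=np.array([Z(*a) for a in [(560,335),(500,385),(440,430),(380,480),(340,515)]]); k=np.polyfit(b[:,0],b[:,2],1); print(b[:,[0,2]],np.degrees(np.arctan(k[0])))
# finger tip check plane: finger outer back at y=-(20+17.5)
print('finger',Z(240,215,-37),Z(350,215,-37))
E
```

```text
nose [  1.3 -20.   95.8]
rear [-46.8 -20.   47.9]
hub [ -2.4 -20.   46.4]
fingertip_l [ 10.6 -20.   26.1]
fingertip_r [ -7.7 -20.   26. ]
frontmid [ 34.1 -20.   40.3]
frontlow [ 22.4 -20.   76.2]
hook? [ 22.8 -12.   98.5] [ 18.8 -12.  103.2] [ 11.9 -12.  104.4]
ledge [42.4 -9.  38.7] [43.4 -9.  49.8]
67.88239830766146 44.8806339653748
[[-41.6  52.3]
 [-31.1  63.6]
 [-20.4  73.8]
 [ -9.6  85.3]
 [ -2.3  93.5]] 46.08977263839087
finger [  8.4 -37.   11.7] [ -9.5 -37.   11.7]
```

Run:
```python
from h import *
go([.5159,.0897,.1225],79.4)
```

```text
t17.90 p [0.5148 0.0855 0.1836] yaw_x 132.3 tilt 0.01 gap 0.429 mm 39.9 F [ 0.38  0.23 -4.32] T [-0.02  0.01 -0.  ] q [  4.3  21.4 102.2  -0.   56.4 -38. ]
-> xyz [0.039 0.062 1.018] roll 52.9
```

Emit:
step_arm:
  moves:
    - {"xyz":[0.04,0.06,0.1],"roll":8,"claw":1}
    - {"xyz":[0.04,0.06,0.3],"roll":18,"claw":1}
    - {"xyz":[0.04,0.06,0.5],"roll":28,"claw":1}
    - {"xyz":[0.04,0.06,0.7],"roll":38,"claw":1}
    - {"xyz":[0.04,0.06,0.9],"roll":48,"claw":1}
    - {"xyz":[0.04,0.06,1.02],"roll":53,"claw":1}
    - {"xyz":[0.04,0.06,1.02],"roll":53,"claw":1}
    - {"xyz":[0.04,0.06,1.02],"roll":53,"claw":1}

```text
time: 18.9
ee_pos: [0.5161, 0.0897, 0.1229]
orientation: [0.0, 0.769, 0.64, 0.0]
force: [-0.8, 0.3, -3.5]
finger_gap: 0.428
```

Run:
```python
from h import *
go([.5159,.0897,.1130],79.5)
```

```text
t18.90 p [0.5161 0.0897 0.1229] yaw_x 79.5 tilt 0.03 gap 0.428 mm 39.8 F [-0.79  0.29 -3.5 ] T [-0.06  0.04  0.01] q [  4.8  26.7 104.5  -0.   48.8  15.3]
-> xyz [-0.001 -0.003  0.164] roll 0.0
```

Emit:
step_arm:
  moves:
    - {"xyz":[0,0,0.06],"roll":0,"claw":1}
    - {"xyz":[0,0,0.12],"roll":0,"claw":1}
    - {"xyz":[0,0,0.165],"roll":0,"claw":1}
    - {"xyz":[0,0,0.165],"roll":0,"claw":1}

```text
time: 19.4
ee_pos: [0.5157, 0.0897, 0.1124]
orientation: [-0.0, 0.769, 0.639, -0.0]
force: [0.1, -0.7, -4.1]
finger_gap: 0.426
```

Emit:
step_arm:
  moves:
    - {"xyz":[0,0,0.015],"roll":0,"claw":1}
    - {"xyz":[0,0,0.015],"roll":0,"claw":1}

```text
time: 19.65
ee_pos: [0.5159, 0.0897, 0.1117]
orientation: [-0.0, 0.769, 0.639, -0.0]
force: [0.3, 0.6, -4.5]
finger_gap: 0.424
```

Emit:
step_arm:
  moves:
    - {"xyz":[0,0,0.015],"roll":0,"claw":1}
    - {"xyz":[0,0,0.015],"roll":0,"claw":1}

```text
time: 19.9
ee_pos: [0.516, 0.0898, 0.111]
orientation: [0.0, 0.769, 0.639, 0.0]
force: [-0.8, 2.1, -2.7]
finger_gap: 0.429
```

Emit:
step_arm:
  moves:
    - {"xyz":[0,0,0.012],"roll":0,"claw":1}
    - {"xyz":[0,0,0.012],"roll":0,"claw":1}

```text
time: 20.15
ee_pos: [0.5162, 0.0899, 0.1104]
orientation: [0.0, 0.769, 0.639, 0.0]
force: [-0.9, 2.9, 1.2]
finger_gap: 0.425
```

Run:
```python
from h import *
for i in range(1): st()
```

```text
t20.15 p [0.5162 0.0899 0.1104] yaw_x 79.4 tilt 0.05 gap 0.425 mm 39.5 F [-0.93  2.87  1.18] T [ 0.44 -0.03  0.01] q [  4.8  27.8 104.9   0.   47.3  15.4]
```

Emit:
step_arm:
  moves:
    - {"xyz":[0,0,-0.03],"roll":0,"claw":1}
    - {"xyz":[0.05,0,-0.03],"roll":0,"claw":1}
    - {"xyz":[0.05,0,-0.03],"roll":0,"claw":1}
    - {"xyz":[0.05,0,0.0],"roll":0,"claw":1}
    - {"xyz":[0.05,0,0.0],"roll":0,"claw":1}

```text
time: 20.78
ee_pos: [0.5162, 0.0926, 0.1099]
orientation: [-0.0, 0.769, 0.639, -0.0]
force: [0.3, -0.3, -3.8]
finger_gap: 0.427
```

Emit:
step_arm:
  moves:
    - {"xyz":[0,0,0.02],"roll":0,"claw":1}
    - {"xyz":[0,0,0.02],"roll":0,"claw":1}

```text
time: 21.02
ee_pos: [0.5164, 0.0927, 0.1088]
orientation: [-0.0, 0.769, 0.639, -0.0]
force: [-1.1, -0.9, -3.1]
finger_gap: 0.424
```

Emit:
step_arm:
  moves:
    - {"xyz":[0,0,0.015],"roll":0,"claw":1}
    - {"xyz":[0,0,0.015],"roll":0,"claw":1}

```text
time: 21.28
ee_pos: [0.5165, 0.0928, 0.1081]
orientation: [0.0, 0.769, 0.639, 0.0]
force: [0.7, 1.2, -3.0]
finger_gap: 0.427
```

Emit:
step_arm:
  moves:
    - {"xyz":[-0.015,0,-0.003],"roll":0,"claw":1}
    - {"xyz":[-0.03,0,-0.005],"roll":0,"claw":1}
    - {"xyz":[-0.03,0,-0.005],"roll":0,"claw":1}

```text
time: 21.65
ee_pos: [0.5162, 0.0911, 0.1084]
orientation: [-0.0, 0.769, 0.639, 0.0]
force: [0.5, 3.7, -2.6]
finger_gap: 0.427
```

Emit:
step_arm:
  moves:
    - {"xyz":[-0.015,0,0],"roll":0,"claw":1}
    - {"xyz":[-0.03,0,0],"roll":0,"claw":1}
    - {"xyz":[-0.03,0,0],"roll":0,"claw":1}

```text
time: 22.02
ee_pos: [0.5159, 0.089, 0.1084]
orientation: [0.0, 0.769, 0.639, 0.0]
force: [0.4, 3.5, -1.3]
finger_gap: 0.426
```

Emit:
step_arm:
  moves:
    - {"xyz":[-0.015,0,0],"roll":0,"claw":1}
    - {"xyz":[-0.03,0,0],"roll":0,"claw":1}
    - {"xyz":[-0.03,0,0],"roll":0,"claw":1}

```text
time: 22.4
ee_pos: [0.5155, 0.0873, 0.1084]
orientation: [0.0, 0.769, 0.639, 0.0]
force: [1.7, 3.9, -1.8]
finger_gap: 0.426
```

Emit:
step_arm:
  moves:
    - {"xyz":[-0.01,0,-0.02],"roll":0,"claw":1}
    - {"xyz":[-0.03,0,-0.03],"roll":0,"claw":1}
    - {"xyz":[-0.05,0,-0.045],"roll":0,"claw":1}
    - {"xyz":[-0.05,0,-0.045],"roll":0,"claw":1}

```text
time: 22.9
ee_pos: [0.5148, 0.0843, 0.1111]
orientation: [-0.0, 0.769, 0.639, -0.0]
force: [-1.1, 3.6, -1.2]
finger_gap: 0.422
```

Run:
```python
from h import *
p0,R,yx=st(); p,d=snap('side','14',250,180,350,260,7); tilt('14',p0,R)
```

```text
t22.90 p [0.5148 0.0843 0.1111] yaw_x 79.4 tilt 0.01 gap 0.422 mm 39.2 F [-1.11  3.64 -1.25] T [ 0.75  0.04 -0.01] q [  4.2  27.6 105.1   0.   47.3  14.8]
back [(np.float64(-3.6), np.int64(12), 9), (np.float64(-8.7), np.int64(16), 40), (np.float64(-16.0), np.int64(20), 46), (np.float64(-24.0), np.int64(24), 28), (np.float64(-27.6), np.int64(28), 27), (np.float64(-31.3), np.int64(32), 28), (np.float64(-35.1), np.int64(36), 27), (np.float64(-38.2), np.int64(40), 23), (np.float64(-41.2), np.int64(44), 21), (np.float64(-43.9), np.int64(48), 23), (np.float64(-44.4), np.int64(52), 6)]
base [(-48, np.float64(48.7)), (-42, np.float64(51.1)), (-36, np.float64(51.4)), (-30, np.float64(60.5)), (-24, np.float64(64.7)), (-18, np.float64(68.2)), (-12, np.float64(71.1)), (-6, np.float64(79.6)), (0, np.float64(77.7)), (6, np.float64(86.3)), (12, np.float64(86.6)), (18, np.float64(79.3))]
```

View pics/z_side_14.png

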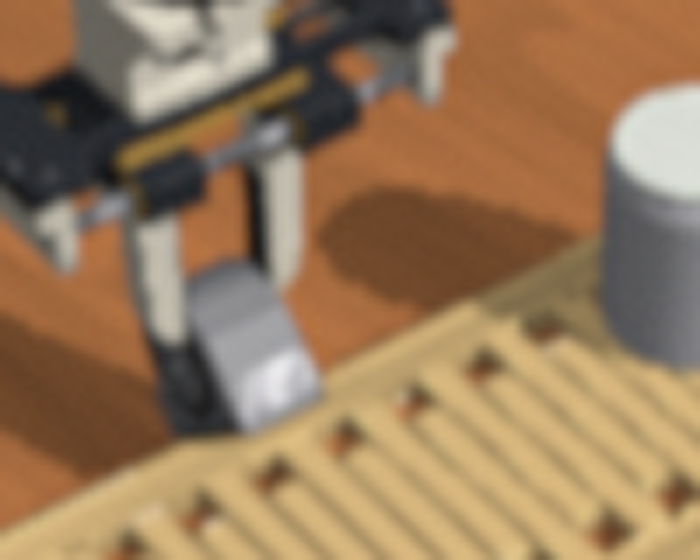

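Emit:
step_arm:
  moves:
    - {"xyz":[-0.02,0,-0.03],"roll":0,"claw":1}
    - {"xyz":[-0.05,0,-0.05],"roll":0,"claw":1}
    - {"xyz":[-0.08,0,-0.08],"roll":0,"claw":1}
    - {"xyz":[-0.08,0,-0.08],"roll":0,"claw":1}

```text
time: 23.45
ee_pos: [0.514, 0.0794, 0.1159]
orientation: [0.0, 0.769, 0.639, -0.0]
force: [-0.8, 0.7, -3.8]
finger_gap: 0.424
```

Run:
```python
from h import *
p0,R,yx=st()
```

```text
t23.45 p [0.514  0.0794 0.1159] yaw_x 79.4 tilt 0.01 gap 0.424 mm 39.4 F [-0.85  0.68 -3.79] T [-0.05  0.14 -0.06] q [  3.7  27.  105.2  -0.   47.8  14.3]
```

The hook didn't hold. The contact pattern, a flat stop at TCP z 0.113 and a sloped stop further out, shows that it was the nose corner resting on the rail, with the hook already outside. I went too far forward. I'll let the tape swing again and clamp harder, then pull straight back from nose contact.

Emit:
step_arm:
  moves:
    - {"xyz":[0,0,-0.1],"roll":0,"claw":1}
    - {"xyz":[0.05,0,-0.2],"roll":0,"claw":1}
    - {"xyz":[0.08,0,-0.2],"roll":0,"claw":1}

```text
time: 23.82
ee_pos: [0.5152, 0.0847, 0.1285]
orientation: [0.0, 0.769, 0.639, 0.0]
force: [0.4, 0.7, -4.1]
finger_gap: 0.426
```

Emit:
step_arm:
  moves:
    - {"xyz":[0,0,0],"roll":0,"claw":1}
    - {"xyz":[0,0,0],"roll":0,"claw":1}
    - {"xyz":[0,0,0],"roll":0,"claw":1}
  force: 3.3

```text
time: 24.2
ee_pos: [0.5148, 0.0844, 0.1277]
orientation: [-0.0, 0.769, 0.639, -0.0]
force: [-0.6, 0.3, -3.4]
finger_gap: 0.43
```

Emit:
step_arm:
  moves:
    - {"xyz":[0,0,0],"roll":0,"claw":1}
    - {"xyz":[0,0,0],"roll":0,"claw":1}
  force: 55

```text
time: 24.45
ee_pos: [0.5148, 0.0844, 0.1278]
orientation: [-0.0, 0.769, 0.639, -0.0]
force: [0.3, -0.6, -3.6]
finger_gap: 0.42
```

Run:
```python
from h import *
p0,R,yx=st(); snap('side','15',250,180,350,260,7); tilt('15',p0,R)
print('D',(np.array([.516-p0[0],.0924-p0[1]])@[.1814,.9834])*1000)
p=cv2.imread('pics/side_15.png')[215:255,262:302].astype(float); p=np.clip((p/255)**.6*255,0,255).astype(np.uint8)
cv2.imwrite('pics/z15b.png',cv2.resize(p,None,fx=15,fy=15,interpolation=cv2.INTER_NEAREST))
```

```text
t24.45 p [0.5148 0.0844 0.1278] yaw_x 79.4 tilt 0.00 gap 0.420 mm 39.0 F [ 0.25 -0.61 -3.63] T [-0.06  0.13 -0.01] q [  4.2  26.1 104.6   0.   49.3  14.8]
back [(np.float64(-7.0), np.int64(12), 8), (np.float64(-8.4), np.int64(16), 40), (np.float64(-17.2), np.int64(20), 40), (np.float64(-23.6), np.int64(24), 25), (np.float64(-27.7), np.int64(28), 28), (np.float64(-31.8), np.int64(32), 20), (np.float64(-35.4), np.int64(36), 22), (np.float64(-39.4), np.int64(40), 19), (np.float64(-42.1), np.int64(44), 19), (np.float64(-45.3), np.int64(48), 23), (np.float64(-46.0), np.int64(52), 8)]
base [(-48, np.float64(48.2)), (-42, np.float64(47.9)), (-36, np.float64(54.0)), (-30, np.float64(53.9)), (-24, np.float64(63.1)), (-18, np.float64(69.2)), (-12, np.float64(73.7)), (-6, np.float64(78.8)), (0, np.float64(84.3)), (6, np.float64(83.2)), (12, np.float64(89.8)), (18, np.float64(80.6))]
D 8.09247577583986
```

View pics/z15b.png

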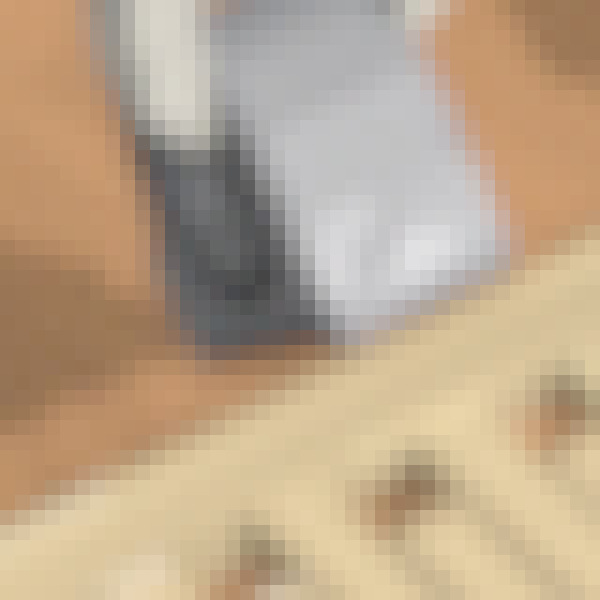

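Emit:
step_arm:
  moves:
    - {"xyz":[-0.057,0,0.05],"roll":0,"claw":1}
    - {"xyz":[-0.057,0,0.12],"roll":0,"claw":1}
    - {"xyz":[-0.057,0,0.18],"roll":0,"claw":1}
    - {"xyz":[-0.057,0,0.22],"roll":0,"claw":1}
    - {"xyz":[-0.057,0,0.22],"roll":0,"claw":1}

```text
time: 25.12
ee_pos: [0.5142, 0.0811, 0.1144]
orientation: [-0.0, 0.769, 0.639, -0.0]
force: [0.3, 0.3, -4.4]
finger_gap: 0.423
```

Emit:
step_arm:
  moves:
    - {"xyz":[0,0,0.008],"roll":0,"claw":1}
    - {"xyz":[0,0,0.008],"roll":0,"claw":1}

```text
time: 25.38
ee_pos: [0.5143, 0.0811, 0.1142]
orientation: [0.0, 0.769, 0.639, 0.0]
force: [-0.6, 0.4, -5.1]
finger_gap: 0.426
```

Emit:
step_arm:
  moves:
    - {"xyz":[0,0,0.008],"roll":0,"claw":1}
    - {"xyz":[0,0,0.008],"roll":0,"claw":1}

```text
time: 25.62
ee_pos: [0.5142, 0.081, 0.1137]
orientation: [0.0, 0.769, 0.639, 0.0]
force: [-0.2, 0.6, -3.7]
finger_gap: 0.425
```

Emit:
step_arm:
  moves:
    - {"xyz":[0,0,0.008],"roll":0,"claw":1}
    - {"xyz":[0,0,0.008],"roll":0,"claw":1}

```text
time: 25.88
ee_pos: [0.5143, 0.081, 0.1132]
orientation: [0.0, 0.769, 0.639, 0.0]
force: [-0.6, 0.1, -2.1]
finger_gap: 0.424
```

Emit:
step_arm:
  moves:
    - {"xyz":[0,0,0.008],"roll":0,"claw":1}
    - {"xyz":[0,0,0.008],"roll":0,"claw":1}

```text
time: 26.12
ee_pos: [0.5144, 0.081, 0.113]
orientation: [0.0, 0.769, 0.639, 0.0]
force: [-1.2, 0.5, 2.5]
finger_gap: 0.425
```

Emit:
step_arm:
  moves:
    - {"xyz":[0,0,-0.014],"roll":0,"claw":1}
    - {"xyz":[-0.02,0,-0.014],"roll":0,"claw":1}
    - {"xyz":[-0.04,0,-0.014],"roll":0,"claw":1}
    - {"xyz":[-0.04,0,-0.014],"roll":0,"claw":1}

```text
time: 26.62
ee_pos: [0.5137, 0.0786, 0.1134]
orientation: [-0.0, 0.769, 0.639, -0.0]
force: [0.8, -0.2, -4.1]
finger_gap: 0.427
```

Emit:
step_arm:
  moves:
    - {"xyz":[-0.02,0,0],"roll":0,"claw":1}
    - {"xyz":[-0.04,0,0],"roll":0,"claw":1}
    - {"xyz":[-0.04,0,0],"roll":0,"claw":1}

```text
time: 27.0
ee_pos: [0.5134, 0.0763, 0.1135]
orientation: [-0.0, 0.769, 0.639, -0.0]
force: [0.7, -0.2, -4.4]
finger_gap: 0.424
```

Emit:
step_arm:
  moves:
    - {"xyz":[-0.02,0,0],"roll":0,"claw":1}
    - {"xyz":[-0.04,0,0],"roll":0,"claw":1}
    - {"xyz":[-0.04,0,0],"roll":0,"claw":1}

```text
time: 27.38
ee_pos: [0.513, 0.0742, 0.1136]
orientation: [-0.0, 0.769, 0.639, 0.0]
force: [0.2, 3.2, -4.0]
finger_gap: 0.423
```

Emit:
step_arm:
  moves:
    - {"xyz":[-0.02,0,0],"roll":0,"claw":1}
    - {"xyz":[-0.04,0,0],"roll":0,"claw":1}
    - {"xyz":[-0.06,0,0],"roll":0,"claw":1}
    - {"xyz":[-0.06,0,0],"roll":0,"claw":1}

```text
time: 27.88
ee_pos: [0.5124, 0.0706, 0.1138]
orientation: [-0.0, 0.769, 0.639, 0.0]
force: [1.1, 4.6, -2.4]
finger_gap: 0.422
```

Run:
```python
from h import *
p0,R,yx=st()
```

```text
t27.88 p [0.5124 0.0706 0.1138] yaw_x 79.4 tilt 0.04 gap 0.422 mm 39.3 F [ 1.1   4.56 -2.38] T [ 1.24 -0.04 -0.  ] q [  2.7  26.9 105.7   0.   47.3  13.2]
```

The hook is caught. There's a steady pull of about 4.5 N along +y as the case backs away, so I'll keep drawing back slowly.

Emit:
step_arm:
  moves:
    - {"xyz":[-0.025,0,0],"roll":0,"claw":1}
    - {"xyz":[-0.05,0,0],"roll":0,"claw":1}
    - {"xyz":[-0.075,0,0],"roll":0,"claw":1}
    - {"xyz":[-0.1,0,0],"roll":0,"claw":1}

```text
time: 28.38
ee_pos: [0.5115, 0.0647, 0.1138]
orientation: [0.0, 0.769, 0.639, 0.0]
force: [0.6, 4.1, -1.7]
finger_gap: 0.428
```

Emit:
step_arm:
  moves:
    - {"xyz":[-0.025,0,0],"roll":0,"claw":1}
    - {"xyz":[-0.05,0,0],"roll":0,"claw":1}
    - {"xyz":[-0.075,0,0],"roll":0,"claw":1}
    - {"xyz":[-0.1,0,0],"roll":0,"claw":1}

```text
time: 28.88
ee_pos: [0.5104, 0.0588, 0.1139]
orientation: [0.0, 0.769, 0.639, 0.001]
force: [1.0, 5.5, -1.7]
finger_gap: 0.427
```

Run:
```python
from h import *
p0,R,yx=st(); snap('side','16',250,180,350,260,7); tilt('16',p0,R)
```

```text
t28.88 p [0.5104 0.0588 0.1139] yaw_x 79.4 tilt 0.06 gap 0.427 mm 39.7 F [ 0.96  5.45 -1.75] T [ 1.4  -0.16 -0.03] q [  1.4  26.6 106.3   0.   47.   11.9]
back [(np.float64(-6.7), np.int64(16), 35), (np.float64(-13.2), np.int64(20), 29), (np.float64(-19.5), np.int64(24), 37), (np.float64(-22.7), np.int64(28), 24), (np.float64(-26.0), np.int64(32), 26), (np.float64(-28.7), np.int64(36), 24), (np.float64(-31.8), np.int64(40), 21), (np.float64(-33.4), np.int64(44), 24), (np.float64(-36.5), np.int64(48), 24), (np.float64(-39.9), np.int64(52), 19), (np.float64(-40.5), np.int64(56), 10)]
base [(-42, np.float64(53.3)), (-36, np.float64(56.9)), (-30, np.float64(53.9)), (-24, np.float64(57.8)), (-18, np.float64(66.3)), (-12, np.float64(61.4)), (-6, np.float64(74.1)), (0, np.float64(72.5)), (6, np.float64(81.0)), (12, np.float64(84.2)), (18, np.float64(85.9)), (24, np.float64(83.4))]
```

View pics/z_side_16.png

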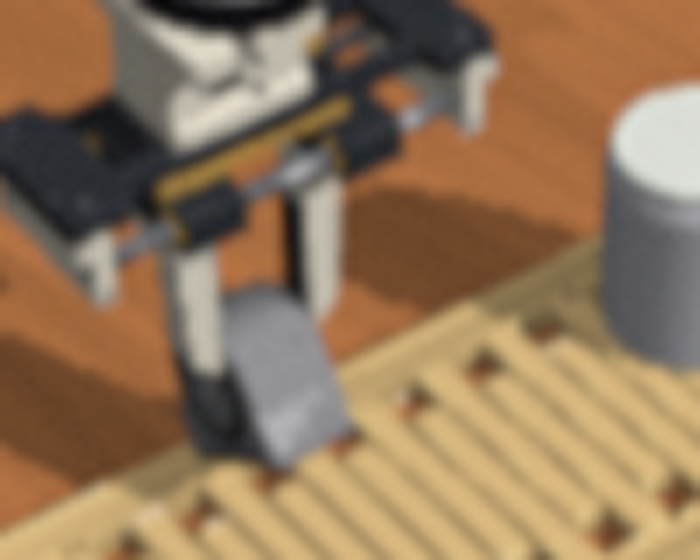

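Emit:
step_arm:
  moves:
    - {"xyz":[-0.025,0,0],"roll":0,"claw":1}
    - {"xyz":[-0.05,0,0],"roll":0,"claw":1}
    - {"xyz":[-0.1,0,0],"roll":0,"claw":1}
    - {"xyz":[-0.15,0,0],"roll":0,"claw":1}
    - {"xyz":[-0.2,0,0],"roll":0,"claw":1}
  force: 35

```text
time: 29.55
ee_pos: [0.5078, 0.0466, 0.1135]
orientation: [-0.0, 0.769, 0.639, -0.0]
force: [0.3, 3.6, -3.8]
finger_gap: 0.424
```

Run:
```python
from h import *
p0,R,yx=st(); p,d=snap('side','17',250,180,350,260,7); tilt('17',p0,R)
def shelfchk(tag):
    I=cv2.imread(f'pics/side_{tag}.png').astype(int); J=cv2.imread('pics/side0.png').astype(int)
    g=lambda A:cv2.cvtColor(A.astype(np.uint8),cv2.COLOR_BGR2GRAY).astype(np.float32)
    a=g(J)[265:305,255:330]; b=g(I)[265:305,255:330]; print('near shelf shift px',cv2.phaseCorrelate(a,b))
    a=g(J)[225:260,345:395]; b=g(I)[225:260,345:395]; print('far shelf shift px',cv2.phaseCorrelate(a,b))
shelfchk('17')
```

```text
t29.55 p [0.5078 0.0466 0.1135] yaw_x 79.4 tilt 0.01 gap 0.424 mm 39.4 F [ 0.33  3.64 -3.77] T [ 0.88 -0.24 -0.01] q [  0.   26.4 106.8   0.   46.8  10.6]
back [(np.float64(-3.5), np.int64(12), 4), (np.float64(-4.9), np.int64(16), 30), (np.float64(-10.5), np.int64(20), 35), (np.float64(-15.3), np.int64(24), 37), (np.float64(-18.8), np.int64(28), 22), (np.float64(-22.3), np.int64(32), 20), (np.float64(-24.3), np.int64(36), 15), (np.float64(-26.1), np.int64(40), 28), (np.float64(-29.7), np.int64(44), 21), (np.float64(-32.0), np.int64(48), 17), (np.float64(-33.6), np.int64(52), 22), (np.float64(-34.5), np.int64(56), 15), (np.float64(-34.0), np.int64(60), 5)]
base [(-36, np.float64(54.0)), (-30, np.float64(56.8)), (-24, np.float64(54.8)), (-18, np.float64(61.4)), (-12, np.float64(61.4)), (-6, np.float64(70.6)), (0, np.float64(70.4)), (6, np.float64(75.3)), (12, np.float64(79.4)), (18, np.float64(84.7)), (24, np.float64(85.9)), (30, np.float64(82.5)), (36, np.float64(81.9))]
near shelf shift px ((0.4826291053191838, 0.044070600792402104), 1.0045297694206239)
far shelf shift px ((-0.01535794456334827, -0.03543478333014605), 1.0040250338448418)
```

View pics/z_side_17.png

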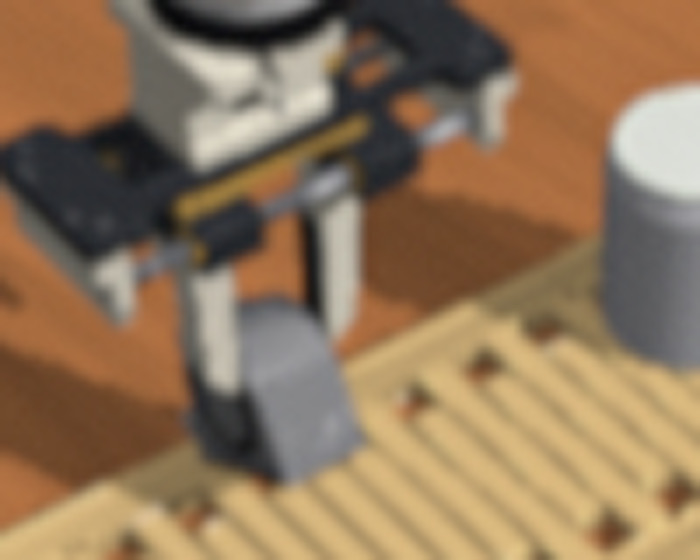

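Emit:
step_arm:
  moves:
    - {"xyz":[0,0,0.02],"roll":0,"claw":1}
    - {"xyz":[0,0,0.04],"roll":0,"claw":1}
    - {"xyz":[0,0,0.06],"roll":0,"claw":1}
    - {"xyz":[0,0,0.06],"roll":0,"claw":1}
  force: 60

```text
time: 30.1
ee_pos: [0.5078, 0.0469, 0.1098]
orientation: [-0.0, 0.769, 0.639, -0.0]
force: [1.2, 4.6, -2.8]
finger_gap: 0.425
```

Run:
```python
from h import *
p0,R,yx=st()
```

```text
t30.10 p [0.5078 0.0469 0.1098] yaw_x 79.4 tilt 0.01 gap 0.425 mm 39.5 F [ 1.19  4.56 -2.76] T [ 1.09 -0.19 -0.  ] q [  0.   26.7 106.9   0.   46.4  10.6]
```

Emit:
step_arm:
  moves:
    - {"xyz":[0,0,0.015],"roll":0,"claw":1}
    - {"xyz":[-0.03,0,0.02],"roll":0,"claw":1}
    - {"xyz":[-0.07,0,0.02],"roll":0,"claw":1}
    - {"xyz":[-0.11,0,0.02],"roll":0,"claw":1}
    - {"xyz":[-0.15,0,0.02],"roll":0,"claw":1}

```text
time: 30.72
ee_pos: [0.5062, 0.038, 0.1088]
orientation: [-0.0, 0.769, 0.639, 0.0]
force: [1.1, 4.6, -0.9]
finger_gap: 0.426
```

Run:
```python
from h import *
p0,R,yx=st(); p,d=snap('side','18',250,180,350,260,7); tilt('18',p0,R)
print('D',(np.array([.516-p0[0],.0924-p0[1]])@[.1814,.9834])*1000)
```

```text
t30.73 p [0.5062 0.038  0.1088] yaw_x 79.4 tilt 0.01 gap 0.426 mm 39.6 F [ 1.06  4.65 -0.95] T [ 1.28 -0.17 -0.01] q [ -1.   26.6 107.3   0.   46.1   9.6]
back [(np.float64(-4.0), np.int64(16), 27), (np.float64(-9.6), np.int64(20), 37), (np.float64(-14.7), np.int64(24), 25), (np.float64(-18.0), np.int64(28), 18), (np.float64(-20.3), np.int64(32), 18), (np.float64(-22.8), np.int64(36), 21), (np.float64(-25.6), np.int64(40), 24), (np.float64(-28.0), np.int64(44), 18), (np.float64(-29.4), np.int64(48), 17), (np.float64(-31.3), np.int64(52), 16), (np.float64(-34.0), np.int64(56), 17), (np.float64(-34.1), np.int64(60), 6)]
base [(-36, np.float64(55.5)), (-30, np.float64(57.8)), (-24, np.float64(56.8)), (-18, np.float64(63.8)), (-12, np.float64(59.6)), (-6, np.float64(70.2)), (0, np.float64(73.1)), (6, np.float64(73.4)), (12, np.float64(81.5)), (18, np.float64(81.4)), (24, np.float64(82.3)), (30, np.float64(73.2)), (36, np.float64(74.3))]
D 55.30308725806494
```

View pics/z_side_18.png

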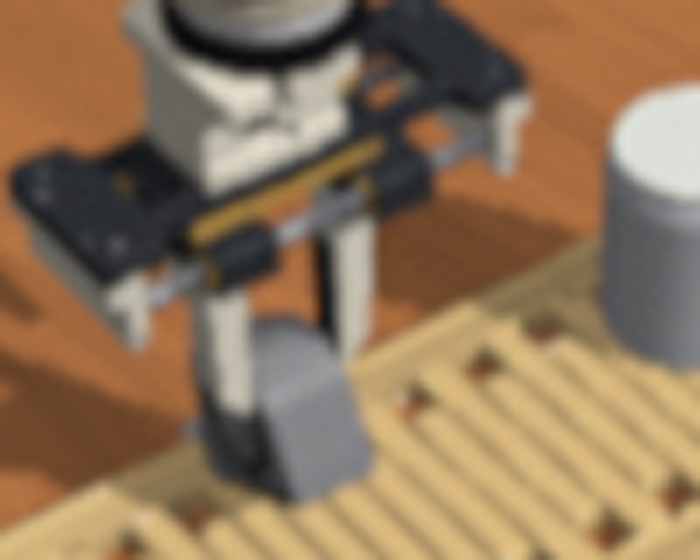

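Emit:
step_arm:
  moves:
    - {"xyz":[-0.05,0,0],"roll":0,"claw":1}
    - {"xyz":[-0.1,0,0],"roll":0,"claw":1}
    - {"xyz":[-0.15,0,0],"roll":0,"claw":1}
    - {"xyz":[-0.2,0,0],"roll":0,"claw":1}
    - {"xyz":[-0.25,0,0],"roll":0,"claw":1}

```text
time: 31.4
ee_pos: [0.5034, 0.023, 0.1087]
orientation: [0.0, 0.769, 0.639, 0.0]
force: [2.2, 4.4, -1.6]
finger_gap: 0.422
```

Run:
```python
from h import *
p0,R,yx=st(); p,d=snap('side','19',250,180,350,260,7); tilt('19',p0,R)
print('D',(np.array([.516-p0[0],.0924-p0[1]])@[.1814,.9834])*1000)
```

```text
t31.40 p [0.5034 0.023  0.1087] yaw_x 79.4 tilt 0.01 gap 0.422 mm 39.2 F [ 2.17  4.37 -1.58] T [ 1.29 -0.27  0.  ] q [ -2.7  26.3 107.8  -0.   45.8   7.9]
back [(np.float64(-4.0), np.int64(16), 23), (np.float64(-8.2), np.int64(20), 31), (np.float64(-12.6), np.int64(24), 27), (np.float64(-17.4), np.int64(28), 21), (np.float64(-19.1), np.int64(32), 18), (np.float64(-20.9), np.int64(36), 21), (np.float64(-23.4), np.int64(40), 16), (np.float64(-25.5), np.int64(44), 20), (np.float64(-27.1), np.int64(48), 19), (np.float64(-28.6), np.int64(52), 20), (np.float64(-30.3), np.int64(56), 18), (np.float64(-31.1), np.int64(60), 14)]
base [(-30, np.float64(60.4)), (-24, np.float64(54.1)), (-18, np.float64(61.8)), (-12, np.float64(67.4)), (-6, np.float64(63.5)), (0, np.float64(69.3)), (6, np.float64(69.2)), (12, np.float64(74.3)), (18, np.float64(75.6)), (24, np.float64(78.9)), (30, np.float64(79.9)), (36, np.float64(78.2))]
D 70.48611983040892
```

View pics/z_side_19.png

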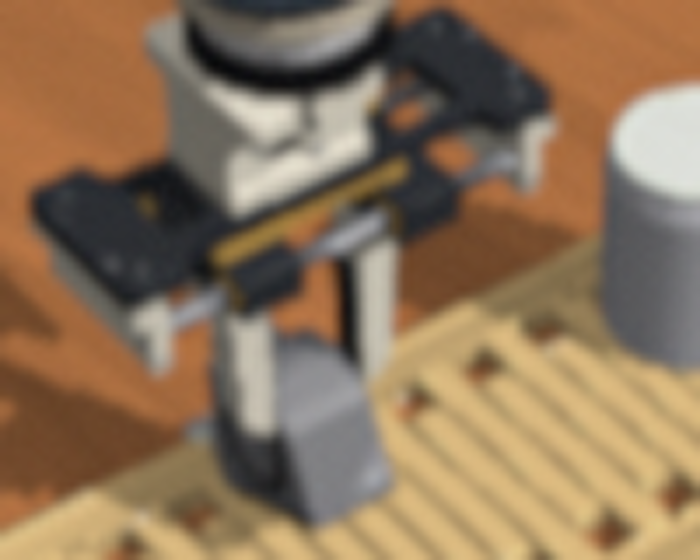

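The blade is out and visible at crop (200,430), staying at the rail while the case moves back and levels. I'll continue.

Emit:
step_arm:
  moves:
    - {"xyz":[-0.08,0,0.0],"roll":0,"claw":1}
    - {"xyz":[-0.16,0,0.01],"roll":0,"claw":1}
    - {"xyz":[-0.24,0,0.015],"roll":0,"claw":1}
    - {"xyz":[-0.32,0,0.02],"roll":0,"claw":1}
    - {"xyz":[-0.4,0,0.03],"roll":0,"claw":1}
    - {"xyz":[-0.48,0,0.04],"roll":0,"claw":1}

```text
time: 32.2
ee_pos: [0.498, -0.0054, 0.1063]
orientation: [-0.0, 0.769, 0.639, -0.0]
force: [1.4, 4.0, -1.1]
finger_gap: 0.42
```

Run:
```python
from h import *
p0,R,yx=st(); p,d=snap('side','20',250,180,350,260,7); tilt('20',p0,R)
print('D',(np.array([.516-p0[0],.0924-p0[1]])@[.1814,.9834])*1000)
```

```text
t32.20 p [ 0.498  -0.0054  0.1063] yaw_x 79.4 tilt 0.01 gap 0.420 mm 39.1 F [ 1.43  4.02 -1.13] T [ 1.11 -0.24 -0.07] q [ -6.   26.1 108.8  -0.   45.2   4.6]
back [(np.float64(-2.6), np.int64(16), 15), (np.float64(-5.9), np.int64(20), 27), (np.float64(-10.5), np.int64(24), 22), (np.float64(-13.3), np.int64(28), 25), (np.float64(-15.9), np.int64(32), 19), (np.float64(-17.1), np.int64(36), 17), (np.float64(-18.1), np.int64(40), 13), (np.float64(-20.0), np.int64(44), 17), (np.float64(-20.3), np.int64(48), 19), (np.float64(-21.9), np.int64(52), 21), (np.float64(-24.2), np.int64(56), 14), (np.float64(-24.7), np.int64(60), 17), (np.float64(-25.2), np.int64(64), 9)]
base [(-24, np.float64(59.2)), (-18, np.float64(57.9)), (-12, np.float64(62.5)), (-6, np.float64(62.9)), (0, np.float64(68.6)), (6, np.float64(66.4)), (12, np.float64(71.8)), (18, np.float64(70.3)), (24, np.float64(76.3)), (30, np.float64(79.1)), (36, np.float64(76.7))]
D 99.42656181576301
```

View pics/z_side_20.png

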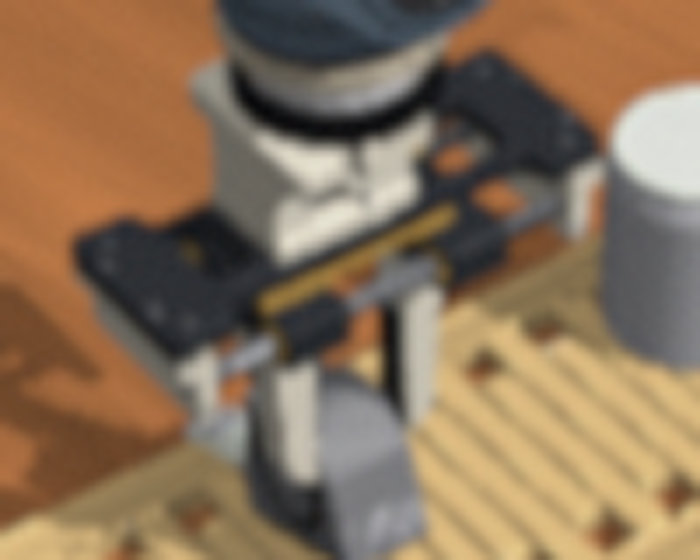

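Emit:
step_arm:
  moves:
    - {"xyz":[-0.1,0,0.005],"roll":0,"claw":1}
    - {"xyz":[-0.2,0,0.015],"roll":0,"claw":1}
    - {"xyz":[-0.3,0,0.025],"roll":0,"claw":1}
    - {"xyz":[-0.4,0,0.035],"roll":0,"claw":1}
    - {"xyz":[-0.5,0,0.05],"roll":0,"claw":1}
    - {"xyz":[-0.6,0,0.06],"roll":0,"claw":1}
    - {"xyz":[-0.7,0,0.07],"roll":0,"claw":1}
    - {"xyz":[-0.8,0,0.08],"roll":0,"claw":1}

```text
time: 33.25
ee_pos: [0.4892, -0.0526, 0.1015]
orientation: [-0.0, 0.769, 0.639, -0.0]
force: [0.9, 4.0, -1.6]
finger_gap: 0.422
```

Run:
```python
from h import *
p0,R,yx=st(); p,d=snap('side','21',250,190,370,280,6); tilt('21',p0,R)
print('D',(np.array([.516-p0[0],.0924-p0[1]])@[.1814,.9834])*1000)
```

```text
t33.25 p [ 0.4892 -0.0526  0.1015] yaw_x 79.4 tilt 0.01 gap 0.422 mm 39.2 F [ 0.95  4.03 -1.58] T [ 1.22 -0.27 -0.09] q [-11.6  26.1 109.8  -0.   44.2  -1. ]
back [(np.float64(-3.9), np.int64(16), 10), (np.float64(-4.7), np.int64(20), 22), (np.float64(-6.4), np.int64(24), 17), (np.float64(-9.2), np.int64(28), 27), (np.float64(-11.5), np.int64(32), 14), (np.float64(-12.5), np.int64(36), 13), (np.float64(-14.0), np.int64(40), 18), (np.float64(-15.2), np.int64(44), 17), (np.float64(-15.9), np.int64(48), 17), (np.float64(-17.0), np.int64(52), 16), (np.float64(-17.9), np.int64(56), 15), (np.float64(-18.9), np.int64(60), 12), (np.float64(-18.4), np.int64(64), 11)]
base [(-18, np.float64(64.6)), (-12, np.float64(62.0)), (-6, np.float64(60.8)), (0, np.float64(64.1)), (6, np.float64(69.4)), (12, np.float64(69.0)), (18, np.float64(65.0)), (24, np.float64(66.2)), (30, np.float64(71.2)), (36, np.float64(69.9))]
D 147.46314871947078
```

View pics/z_side_21.png

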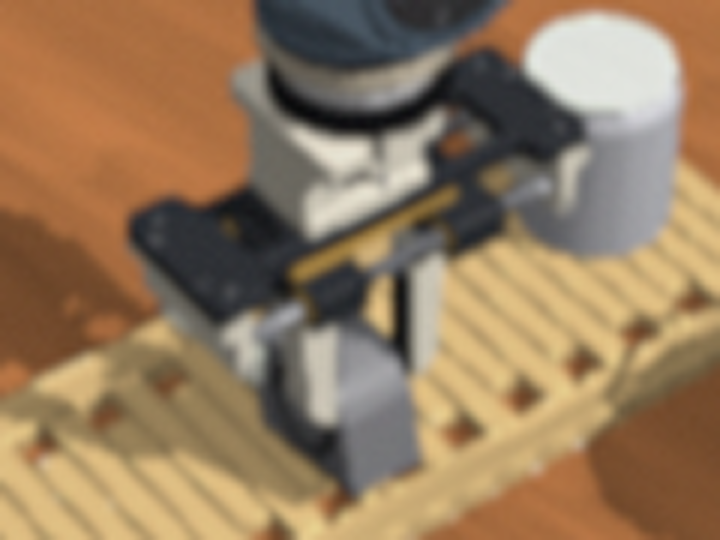

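Emit:
step_arm:
  moves:
    - {"xyz":[-0.1,0,0.005],"roll":0,"claw":1}
    - {"xyz":[-0.2,0,0.015],"roll":0,"claw":1}
    - {"xyz":[-0.3,0,0.03],"roll":0,"claw":1}
    - {"xyz":[-0.4,0,0.04],"roll":0,"claw":1}
    - {"xyz":[-0.5,0,0.05],"roll":0,"claw":1}
    - {"xyz":[-0.6,0,0.06],"roll":0,"claw":1}
    - {"xyz":[-0.7,0,0.07],"roll":0,"claw":1}
    - {"xyz":[-0.8,0,0.08],"roll":0,"claw":1}

```text
time: 34.3
ee_pos: [0.4804, -0.0998, 0.0967]
orientation: [-0.0, 0.769, 0.639, -0.0]
force: [1.3, 4.2, -2.7]
finger_gap: 0.425
```

Run:
```python
from h import *
p0,R,yx=st(); p,d=snap('side','22',250,200,390,305,5.5); tilt('22',p0,R)
print('D',(np.array([.516-p0[0],.0924-p0[1]])@[.1814,.9834])*1000)
```

```text
t34.30 p [ 0.4804 -0.0998  0.0967] yaw_x 79.4 tilt 0.01 gap 0.425 mm 39.5 F [ 1.3   4.16 -2.68] T [ 1.23 -0.28 -0.11] q [-17.2  26.4 110.1   0.   43.5  -6.6]
back [(np.float64(-2.1), np.int64(16), 11), (np.float64(-4.0), np.int64(20), 18), (np.float64(-6.0), np.int64(24), 20), (np.float64(-7.5), np.int64(28), 26), (np.float64(-8.7), np.int64(32), 16), (np.float64(-10.7), np.int64(36), 18), (np.float64(-11.6), np.int64(40), 11), (np.float64(-12.1), np.int64(44), 12), (np.float64(-12.4), np.int64(48), 11), (np.float64(-12.4), np.int64(52), 14), (np.float64(-13.4), np.int64(56), 13), (np.float64(-13.9), np.int64(60), 17), (np.float64(-14.0), np.int64(64), 12), (np.float64(-13.9), np.int64(68), 5)]
base [(-12, np.float64(68.5)), (-6, np.float64(63.4)), (0, np.float64(66.7)), (6, np.float64(67.6)), (12, np.float64(66.1)), (18, np.float64(66.2)), (24, np.float64(68.0)), (30, np.float64(67.5)), (36, np.float64(70.6))]
D 195.47438155318483
```

View pics/z_side_22.png

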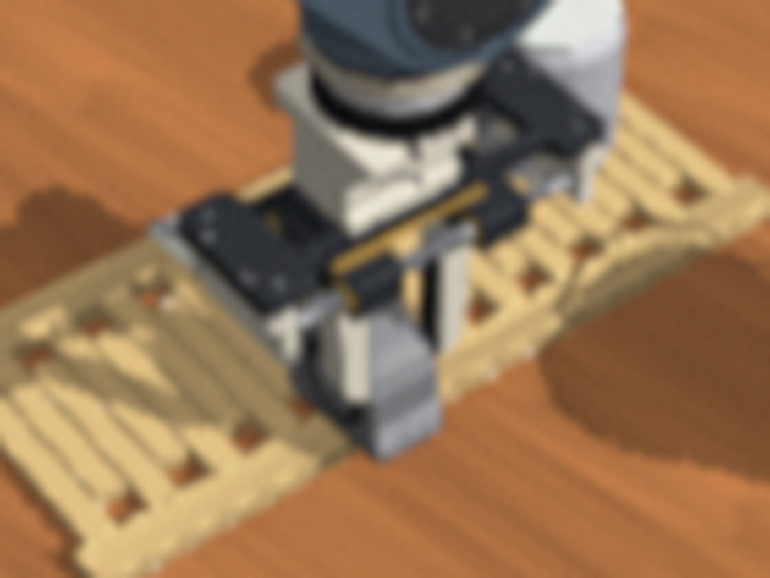

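Emit:
step_arm:
  moves:
    - {"xyz":[-0.08,0,0.02],"roll":0,"claw":1}
    - {"xyz":[-0.16,0,0.04],"roll":0,"claw":1}
    - {"xyz":[-0.24,0,0.06],"roll":0,"claw":1}
    - {"xyz":[-0.32,0,0.07],"roll":0,"claw":1}
    - {"xyz":[-0.4,0,0.08],"roll":0,"claw":1}

```text
time: 34.98
ee_pos: [0.476, -0.1233, 0.0919]
orientation: [-0.0, 0.769, 0.639, -0.0]
force: [0.8, 4.4, -1.8]
finger_gap: 0.423
```

Run:
```python
from h import *
p0,R,yx=st(); print('D',(np.array([.516-p0[0],.0924-p0[1]])@[.1814,.9834])*1000)
```

```text
t34.98 p [ 0.476  -0.1233  0.0919] yaw_x 79.4 tilt 0.01 gap 0.423 mm 39.3 F [ 0.85  4.37 -1.75] T [ 1.28 -0.12  0.07] q [-19.9  27.  110.1  -0.   42.9  -9.4]
D 219.37260852626198
```

Emit:
step_arm:
  moves:
    - {"xyz":[-0.08,0,0.005],"roll":0,"claw":1}
    - {"xyz":[-0.16,0,0.01],"roll":0,"claw":1}
    - {"xyz":[-0.24,0,0.015],"roll":0,"claw":1}
    - {"xyz":[-0.32,0,0.02],"roll":0,"claw":1}
    - {"xyz":[-0.4,0,0.02],"roll":0,"claw":1}
    - {"xyz":[-0.47,0,0.02],"roll":0,"claw":1}
    - {"xyz":[-0.47,0,0.02],"roll":0,"claw":1}

```text
time: 35.85
ee_pos: [0.4708, -0.151, 0.0907]
orientation: [-0.0, 0.769, 0.639, -0.0]
force: [0.2, 3.6, -1.6]
finger_gap: 0.423
```

Run:
```python
from h import *
p0,R,yx=st(); p,d=snap('side','23',270,210,390,300,6.5); tilt('23',p0,R)
p,d=snap('top','23',240,190,400,310)
print('D',(np.array([.516-p0[0],.0924-p0[1]])@[.1814,.9834])*1000)
p=cv2.imread('pics/side_23.png')[248:288,305:345].astype(float); p=np.clip((p/255)**.6*255,0,255).astype(np.uint8)
cv2.imwrite('pics/z23b.png',cv2.resize(p,None,fx=15,fy=15,interpolation=cv2.INTER_NEAREST))
```

```text
t35.85 p [ 0.4708 -0.151   0.0907] yaw_x 79.4 tilt 0.01 gap 0.423 mm 39.3 F [ 0.15  3.64 -1.6 ] T [ 1.17 -0.14  0.01] q [-23.2  27.4 109.7  -0.   42.9 -12.6]
back [(np.float64(-1.1), np.int64(16), 5), (np.float64(-3.0), np.int64(20), 16), (np.float64(-4.4), np.int64(24), 22), (np.float64(-6.0), np.int64(28), 21), (np.float64(-7.2), np.int64(32), 21), (np.float64(-10.0), np.int64(36), 14), (np.float64(-10.2), np.int64(40), 12), (np.float64(-10.3), np.int64(44), 12), (np.float64(-10.6), np.int64(48), 13), (np.float64(-10.5), np.int64(52), 14), (np.float64(-11.0), np.int64(56), 15), (np.float64(-11.9), np.int64(60), 11), (np.float64(-11.1), np.int64(64), 13)]
base [(-12, np.float64(67.4)), (-6, np.float64(62.9)), (0, np.float64(67.0)), (6, np.float64(68.9)), (12, np.float64(66.1)), (18, np.float64(71.4)), (24, np.float64(68.5)), (30, np.float64(65.7)), (36, np.float64(68.3))]
D 247.56297558784874
```

View pics/z_side_23.png

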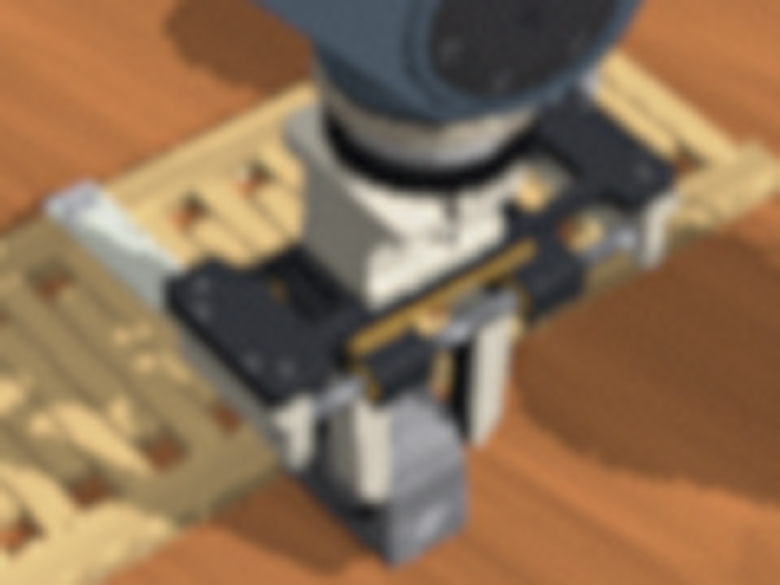

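View pics/z_top_23.png

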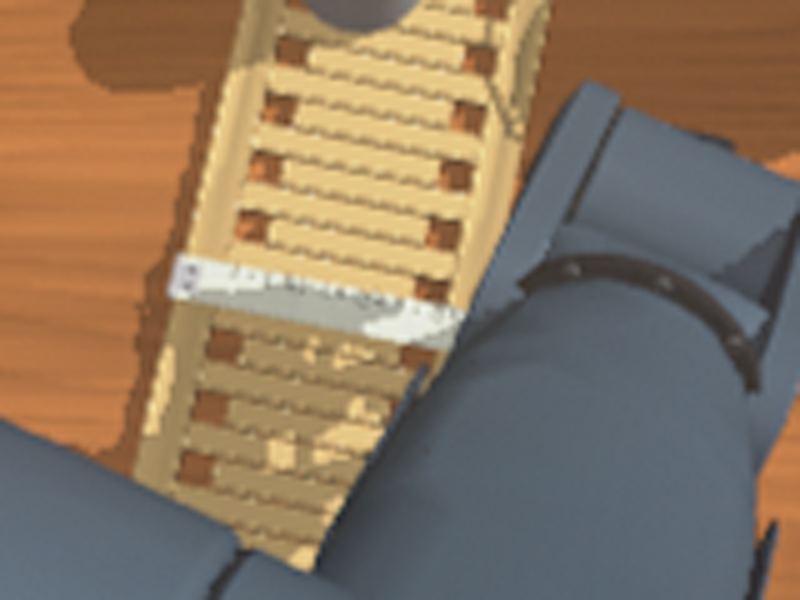

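View pics/z23b.png

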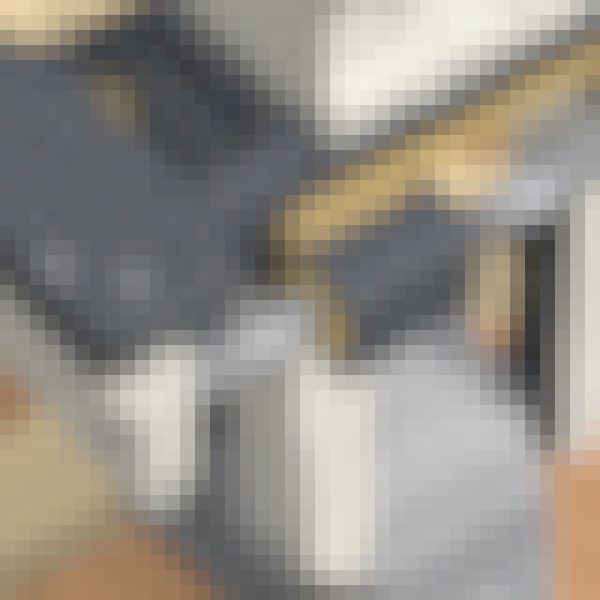

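The top view shows the blade square across the shelf, with the hook over the left rail at crop (185,280). The nose is estimated about 5 mm past the right rail. I'll lower the case to the bench.

Emit:
step_arm:
  moves:
    - {"xyz":[-0.04,0,0.0],"roll":0,"claw":1}
    - {"xyz":[-0.04,0,0.05],"roll":0,"claw":1}
    - {"xyz":[-0.04,0,0.1],"roll":0,"claw":1}
    - {"xyz":[-0.04,0,0.15],"roll":0,"claw":1}
    - {"xyz":[-0.04,0,0.19],"roll":0,"claw":1}
  force: 30

```text
time: 36.58
ee_pos: [0.4704, -0.153, 0.0791]
orientation: [-0.0, 0.769, 0.639, -0.0]
force: [0.4, 3.7, -3.9]
finger_gap: 0.43
```

Run:
```python
from h import *
p0,R,yx=st()
```

```text
t36.58 p [ 0.4704 -0.153   0.0791] yaw_x 79.4 tilt 0.02 gap 0.430 mm 40.0 F [ 0.42  3.7  -3.9 ] T [ 0.92 -0.13 -0.01] q [-23.4  28.6 109.9  -0.   41.5 -12.8]
```

Emit:
step_arm:
  moves:
    - {"xyz":[0,0,0.02],"roll":0,"claw":1}
    - {"xyz":[0,0,0.04],"roll":0,"claw":1}
    - {"xyz":[0,0,0.06],"roll":0,"claw":1}

```text
time: 36.95
ee_pos: [0.4705, -0.1531, 0.0757]
orientation: [0.0, 0.769, 0.639, 0.0]
force: [1.3, 4.4, -2.4]
finger_gap: 0.425
```

Emit:
step_arm:
  moves:
    - {"xyz":[0,0,0.02],"roll":0,"claw":1}
    - {"xyz":[0,0,0.04],"roll":0,"claw":1}

```text
time: 37.2
ee_pos: [0.4705, -0.1531, 0.0733]
orientation: [0.0, 0.769, 0.639, 0.0]
force: [1.0, 3.5, -3.0]
finger_gap: 0.423
```

Run:
```python
from h import *
p0,R,yx=st(); p,d=snap('side','24',270,210,390,300,6.5); tilt('24',p0,R)
```

```text
t37.20 p [ 0.4705 -0.1531  0.0733] yaw_x 79.4 tilt 0.00 gap 0.423 mm 39.3 F [ 1.03  3.49 -2.99] T [ 0.94 -0.1  -0.01] q [-23.4  29.2 110.1   0.   40.7 -12.8]
back [(np.float64(-1.6), np.int64(20), 15), (np.float64(-2.5), np.int64(24), 17), (np.float64(-4.3), np.int64(28), 26), (np.float64(-6.2), np.int64(32), 18), (np.float64(-7.7), np.int64(36), 15), (np.float64(-7.2), np.int64(40), 14), (np.float64(-7.2), np.int64(44), 9), (np.float64(-7.3), np.int64(48), 11), (np.float64(-7.8), np.int64(52), 13), (np.float64(-8.4), np.int64(56), 9), (np.float64(-7.1), np.int64(60), 10), (np.float64(-6.8), np.int64(64), 8), (np.float64(-6.9), np.int64(68), 4)]
base [(-6, np.float64(65.0)), (0, np.float64(65.1)), (6, np.float64(64.9)), (12, np.float64(65.8)), (18, np.float64(64.2)), (24, np.float64(59.9)), (30, np.float64(62.0)), (36, np.float64(66.0))]
```

View pics/z_side_24.png

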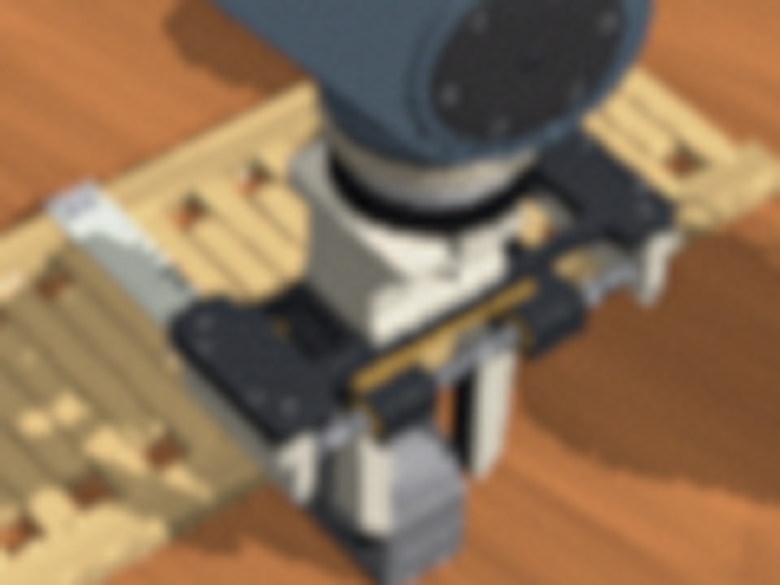

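Emit:
step_arm:
  moves:
    - {"xyz":[0,0,0.015],"roll":0,"claw":1}
    - {"xyz":[0,0,0.03],"roll":0,"claw":1}

```text
time: 37.5
ee_pos: [0.4706, -0.1536, 0.0725]
orientation: [0.0, 0.769, 0.639, -0.0]
force: [-8.3, 3.3, 21.7]
finger_gap: 0.427
```

Emit:
step_arm:
  moves:
    - {"xyz":[0,0,0.015],"roll":0,"claw":1}
    - {"xyz":[0,0,0.03],"roll":0,"claw":1}

```text
time: 37.75
ee_pos: [0.4706, -0.1538, 0.0721]
orientation: [0.001, 0.769, 0.639, -0.0]
force: [-15.0, 3.2, 40.6]
finger_gap: 0.429
```

Emit:
step_arm:
  moves:
    - {"xyz":[0,0,0.015],"roll":0,"claw":1}
    - {"xyz":[0,0,0.03],"roll":0,"claw":1}

```text
time: 38.0
ee_pos: [0.4705, -0.154, 0.0706]
orientation: [0.001, 0.769, 0.639, -0.0]
force: [-13.5, 2.1, 40.9]
finger_gap: 0.426
```

That pressed harder than I intended, about 45 N. I'm unloading now and checking.

Emit:
step_arm:
  moves:
    - {"xyz":[0,0,-0.06],"roll":0,"claw":1}
    - {"xyz":[0,0,-0.06],"roll":0,"claw":1}

```text
time: 38.25
ee_pos: [0.4704, -0.1531, 0.0715]
orientation: [0.0, 0.769, 0.639, -0.0]
force: [-0.6, 4.7, -4.7]
finger_gap: 0.422
```

Run:
```python
from h import *
p0,R,yx=st(); p,d=snap('side','25',270,210,390,300,6.5); tilt('25',p0,R)
print('D',(np.array([.516-p0[0],.0924-p0[1]])@[.1814,.9834])*1000)
P=cloud('side',d); Q=(P-p0)@R*1000
# print heights of tape rear base bottom: tape points near y in +-15 and x<-3, max z_tool -> world z min
m=np.zeros((480,640),bool); m[270:305,320:350]=1
hsv=cv2.cvtColor(p,cv2.COLOR_BGR2HSV); m&=(hsv[...,1]<60)&(abs(Q[...,1])<15)
v,u=np.where(m)
for r in range(280,304):
    k=m[r]; 
    if k.any(): print(r,k.sum(),P[r][k].mean(0).round(4), Q[r][k].mean(0).round(1))
```

```text
t38.25 p [ 0.4704 -0.1531  0.0715] yaw_x 79.4 tilt 0.00 gap 0.422 mm 39.2 F [-0.6   4.66 -4.7 ] T [0.62 0.02 0.08] q [-23.4  29.4 110.1  -0.   40.5 -12.8]
back [(np.float64(-1.6), np.int64(16), 6), (np.float64(-0.9), np.int64(20), 13), (np.float64(-3.1), np.int64(24), 21), (np.float64(-5.6), np.int64(28), 19), (np.float64(-6.5), np.int64(32), 14), (np.float64(-6.5), np.int64(36), 9), (np.float64(-6.8), np.int64(40), 12), (np.float64(-7.4), np.int64(44), 8), (np.float64(-6.9), np.int64(48), 8), (np.float64(-7.2), np.int64(52), 10), (np.float64(-5.8), np.int64(56), 12), (np.float64(-6.3), np.int64(60), 15), (np.float64(-7.0), np.int64(64), 6)]
base [(-6, np.float64(60.7)), (0, np.float64(64.3)), (6, np.float64(62.6)), (12, np.float64(61.3)), (18, np.float64(55.4)), (24, np.float64(59.9)), (30, np.float64(58.1)), (36, np.float64(63.8))]
D 249.65866083543742
280 7 [ 0.4753 -0.1482  0.0588] [ 5.7  3.9 12.7]
281 8 [ 0.4752 -0.1501  0.0566] [ 3.8  4.1 14.9]
282 8 [ 0.4743 -0.1509  0.054 ] [ 2.8  3.5 17.5]
283 10 [ 0.4722 -0.1528  0.0534] [ 0.6  1.7 18.1]
284 10 [ 0.4712 -0.1538  0.0512] [-0.6  0.8 20.3]
285 11 [ 0.4707 -0.156   0.0495] [-2.8  0.8 22.1]
286 10 [ 0.4688 -0.156   0.0471] [-3.2 -1.1 24.4]
287 11 [ 0.4686 -0.158   0.045 ] [-5.2 -0.9 26.5]
288 10 [ 0.4703 -0.1583  0.0398] [-5.2  0.9 31.7]
289 9 [ 0.4677 -0.159   0.0387] [-6.3 -1.6 32.8]
290 10 [ 0.4688 -0.1599  0.0344] [-7.  -0.4 37.1]
291 10 [ 0.4688 -0.16    0.0305] [-7.1 -0.3 41. ]
292 9 [ 0.4676 -0.1594  0.0272] [-6.8 -1.6 44.4]
293 8 [ 0.4698 -0.1594  0.0211] [-6.4  0.5 50.4]
294 8 [ 0.4694 -0.1599  0.0177] [-6.9  0.3 53.8]
295 7 [ 0.4681 -0.1594  0.0145] [-6.7 -1.2 57. ]
296 5 [ 0.4645 -0.1591  0.0135] [-7.  -4.7 58.1]
297 4 [ 0.4595 -0.1584  0.0133] [-7.2 -9.8 58.2]
298 2 [ 0.4592 -0.1587  0.0097] [ -7.6 -10.   61.8]
299 1 [ 0.4564 -0.1561  0.006 ] [ -5.5 -13.3  65.5]
```

View pics/z_side_25.png

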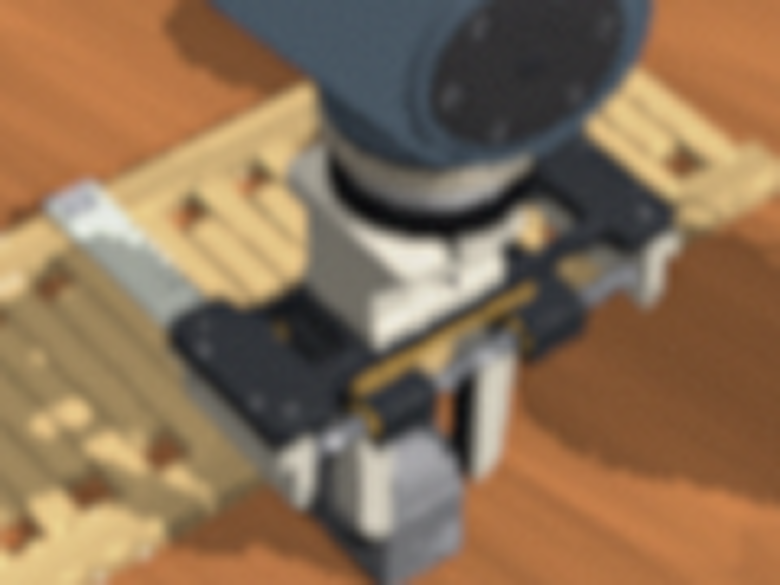

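Run:
```python
from h import *
p0,R,yx=st(False)
p=cv2.imread('pics/side_25.png')[265:310,300:355].astype(float); p=np.clip((p/255)**.6*255,0,255).astype(np.uint8)
cv2.imwrite('pics/z25b.png',cv2.resize(p,None,fx=14,fy=13,interpolation=cv2.INTER_NEAREST))
# predicted pixel of rear bottom corners for base at z=0 and .012
for z in(0,.012):
    for y in(-.02,.02):
        X=p0+R@np.array([-.007,y,0]); X[2]=z; print(z,y,proj('side',X), ((proj('side',X)-[300,265])+.5)*[14,13])
    X=p0+R@np.array([.069,-.02,0]); X[2]=z; print('nose',z,((proj('side',X)-[300,265])+.5)*[14,13])
```

```text
0 -0.02 [329.21368695 302.03405086] [415.99161724 487.94266114]
0 0.02 [341.18985673 294.82230634] [583.65799427 394.18998248]
nose 0 [173.13950111 255.85797204]
0.012 -0.02 [329.29095379 299.12961845] [417.07335303 450.1850398 ]
0.012 0.02 [341.34859552 291.90886558] [585.88033732 356.31525249]
nose 0.012 [172.54486448 217.84971089]
```

View pics/z25b.png

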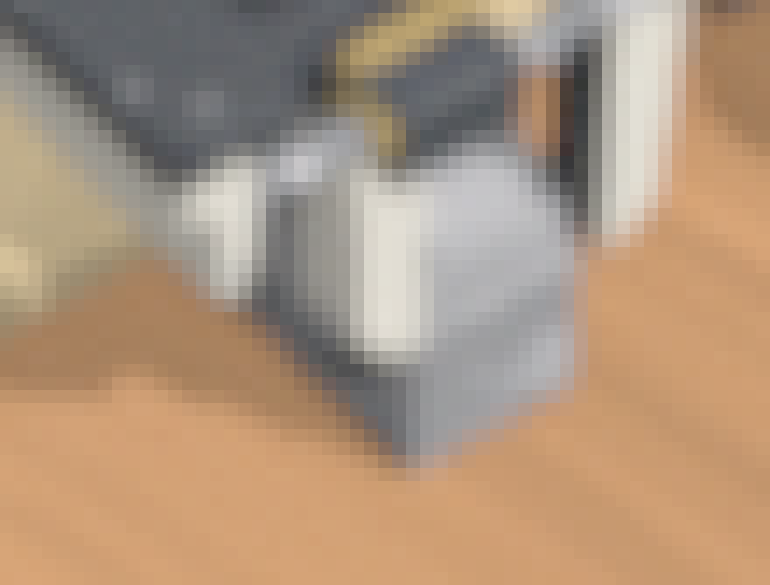

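Emit:
step_arm:
  moves:
    - {"xyz":[0.02,0,0],"roll":0,"claw":1}
    - {"xyz":[0.035,0,0],"roll":0,"claw":1}
    - {"xyz":[0.035,0,0],"roll":0,"claw":1}

```text
time: 38.67
ee_pos: [0.4708, -0.1518, 0.0714]
orientation: [0.0, 0.769, 0.639, -0.001]
force: [-2.2, -4.8, -2.2]
finger_gap: 0.426
```

Run:
```python
from h import *
p0,R,yx=st(); print('D',(np.array([.516-p0[0],.0924-p0[1]])@[.1814,.9834])*1000)
```

```text
t38.67 p [ 0.4708 -0.1518  0.0714] yaw_x 79.5 tilt 0.07 gap 0.426 mm 39.6 F [-2.18 -4.78 -2.15] T [-1.02  0.63  0.16] q [-2.320e+01  2.940e+01  1.101e+02 -1.000e-01  4.050e+01 -1.260e+01]
D 248.32020169344605
```

Emit:
step_arm:
  moves:
    - {"xyz":[-0.014,0,0],"roll":0,"claw":1}
    - {"xyz":[-0.014,0,0.008],"roll":0,"claw":1}
    - {"xyz":[-0.014,0,0.008],"roll":0,"claw":1}
  force: 15

```text
time: 39.05
ee_pos: [0.4708, -0.1519, 0.071]
orientation: [0.0, 0.769, 0.639, -0.0]
force: [-1.1, -0.4, -3.5]
finger_gap: 0.428
```

Emit:
step_arm:
  moves:
    - {"xyz":[0,0,0.007],"roll":0,"claw":1}
    - {"xyz":[0,0,0.007],"roll":0,"claw":1}

```text
time: 39.3
ee_pos: [0.4708, -0.152, 0.0709]
orientation: [0.0, 0.769, 0.639, -0.0]
force: [-3.4, -0.9, 2.1]
finger_gap: 0.427
```

Run:
```python
from h import *
p0,R,yx=st(); p,d=snap('side','26',270,210,390,300,6.5); tilt('26',p0,R)
```

```text
t39.30 p [ 0.4708 -0.152   0.0709] yaw_x 79.4 tilt 0.02 gap 0.427 mm 39.7 F [-3.36 -0.86  2.07] T [-0.23  0.61  0.17] q [-23.3  29.4 110.1  -0.   40.4 -12.7]
back [(np.float64(-1.3), np.int64(16), 7), (np.float64(-2.3), np.int64(20), 13), (np.float64(-4.1), np.int64(24), 19), (np.float64(-5.2), np.int64(28), 20), (np.float64(-6.6), np.int64(32), 14), (np.float64(-7.0), np.int64(36), 14), (np.float64(-7.5), np.int64(40), 13), (np.float64(-7.7), np.int64(44), 11), (np.float64(-6.6), np.int64(48), 11), (np.float64(-6.7), np.int64(52), 10), (np.float64(-6.3), np.int64(56), 10), (np.float64(-6.9), np.int64(60), 14), (np.float64(-5.8), np.int64(64), 8)]
base [(-12, np.float64(48.8)), (-6, np.float64(64.4)), (0, np.float64(61.7)), (6, np.float64(63.4)), (12, np.float64(62.7)), (18, np.float64(58.6)), (24, np.float64(62.3)), (30, np.float64(57.3)), (36, np.float64(62.4))]
```

Emit:
step_arm:
  moves:
    - {"xyz":[-0.02,0,0],"roll":0,"claw":1}
    - {"xyz":[-0.025,0,0],"roll":0,"claw":1}
    - {"xyz":[-0.025,0,0],"roll":0,"claw":1}
  force: 6

```text
time: 39.72
ee_pos: [0.4707, -0.1526, 0.0707]
orientation: [-0.0, 0.77, 0.639, 0.001]
force: [-0.5, 6.8, 2.2]
finger_gap: 0.43
```

Emit:
step_arm:
  moves:
    - {"xyz":[0,0,0],"roll":0,"claw":0.3}
    - {"xyz":[0,0,0],"roll":0,"claw":0.3}
    - {"xyz":[0,0,0],"roll":0,"claw":0.3}
    - {"xyz":[0,0,0],"roll":0,"claw":0.3}

```text
time: 40.22
ee_pos: [0.4705, -0.1534, 0.0706]
orientation: [0.0, 0.769, 0.639, 0.0]
force: [0.5, 0.3, -0.1]
finger_gap: 0.695
```

Run:
```python
from h import *
p0,R,yx=st(); p,d=snap('side','27',270,210,390,300,6.5); tilt('27',p0,R); snap('top','27',240,190,400,310)
```

```text
t40.23 p [ 0.4705 -0.1534  0.0706] yaw_x 79.4 tilt 0.01 gap 0.695 mm 64.6 F [ 0.54  0.31 -0.08] T [-0.09  0.09  0.02] q [-23.5  29.5 110.1  -0.   40.4 -12.9]
back [(np.float64(-1.7), np.int64(16), 6), (np.float64(-1.4), np.int64(20), 12), (np.float64(-2.8), np.int64(24), 19), (np.float64(-5.2), np.int64(28), 14), (np.float64(-5.2), np.int64(32), 10), (np.float64(-5.4), np.int64(36), 14), (np.float64(-5.4), np.int64(40), 11), (np.float64(-4.9), np.int64(44), 10), (np.float64(-5.0), np.int64(48), 12), (np.float64(-5.5), np.int64(52), 8), (np.float64(-5.8), np.int64(56), 10), (np.float64(-5.3), np.int64(60), 12), (np.float64(-5.1), np.int64(64), 6)]
base [(-6, np.float64(62.5)), (0, np.float64(63.0)), (6, np.float64(60.7)), (12, np.float64(62.9))]
```

View pics/z_side_27.png

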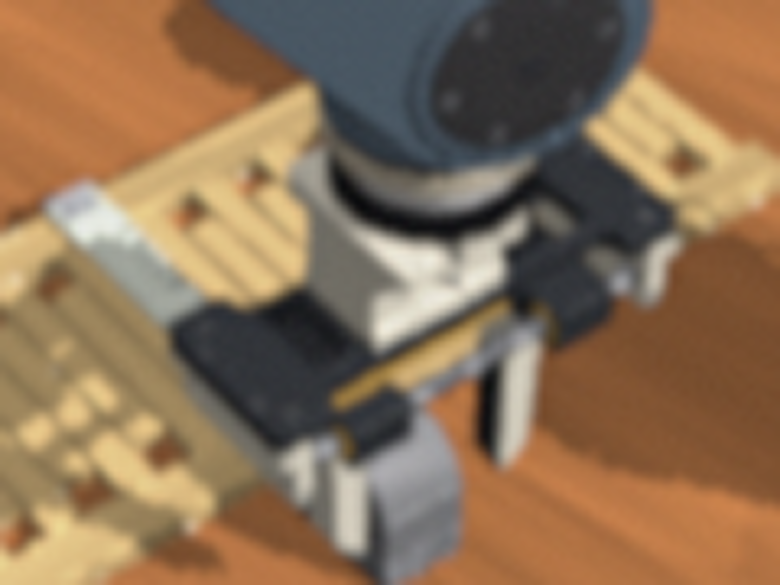

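View pics/z_top_27.png

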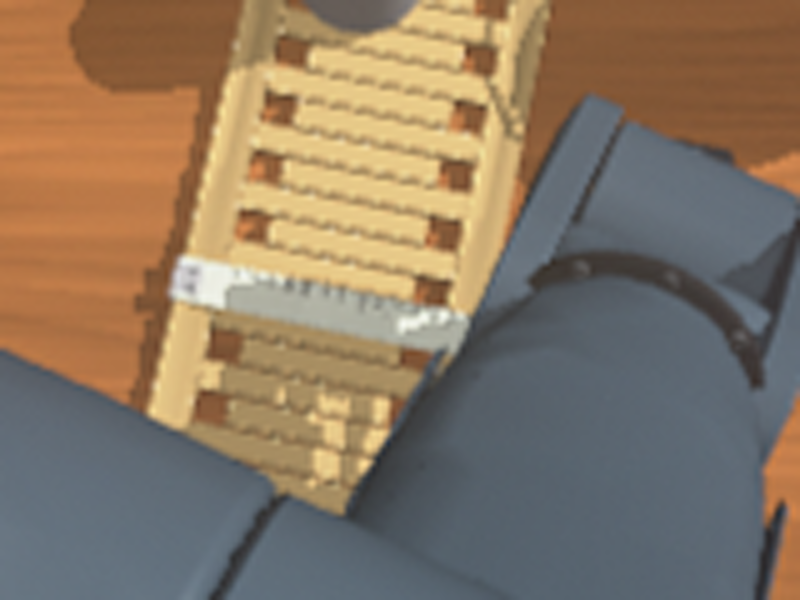

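Released: the tape settled upright, and its spring pulled the nose against the rail. I'll raise clear, close the fingers and look at the ledge.

Emit:
step_arm:
  moves:
    - {"xyz":[0,0,-0.3],"roll":0,"claw":0.3}
    - {"xyz":[0,0,-0.8],"roll":0,"claw":0.3}
    - {"xyz":[0,0,-1.4],"roll":0,"claw":0.6}
    - {"xyz":[-0.5,0,-2.0],"roll":0,"claw":1}
    - {"xyz":[-1.2,0,-2.2],"roll":0,"claw":1}
    - {"xyz":[-2.0,0,-2.2],"roll":0,"claw":1}
    - {"xyz":[-2.0,0,-2.2],"roll":0,"claw":1}
  force: 20

```text
time: 41.2
ee_pos: [0.4478, -0.2736, 0.2027]
orientation: [0.0, 0.77, 0.638, -0.0]
force: [0.2, 0.9, 1.1]
finger_gap: 0.214
```

Run:
```python
from h import *
p0,R,yx=st(); p,d=snap('side','28',270,210,390,300,6.5); snap('top','28',240,190,400,310)
```

```text
t41.20 p [ 0.4478 -0.2736  0.2027] yaw_x 79.2 tilt 0.04 gap 0.214 mm 19.9 F [0.19 0.95 1.08] T [-0.05  0.1   0.01] q [-36.5  20.2 100.8  -0.   58.9 -25.7]
```

View pics/z_side_28.png

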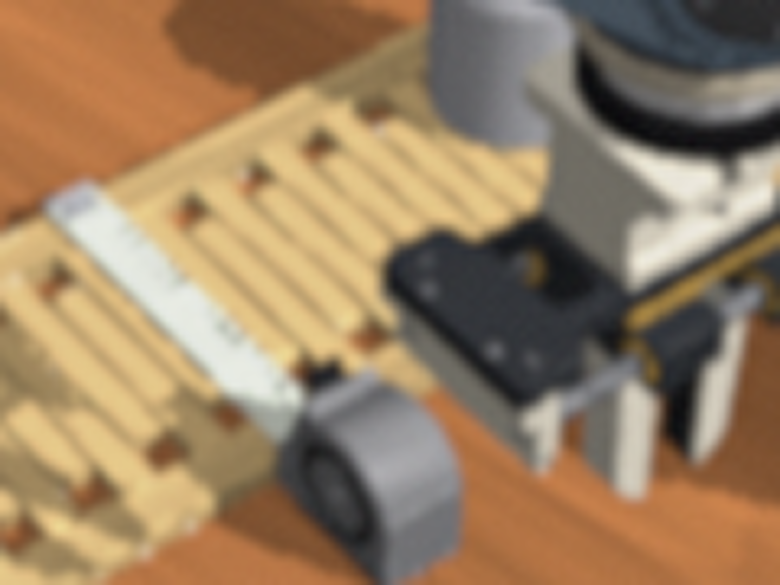

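View pics/z_top_28.png

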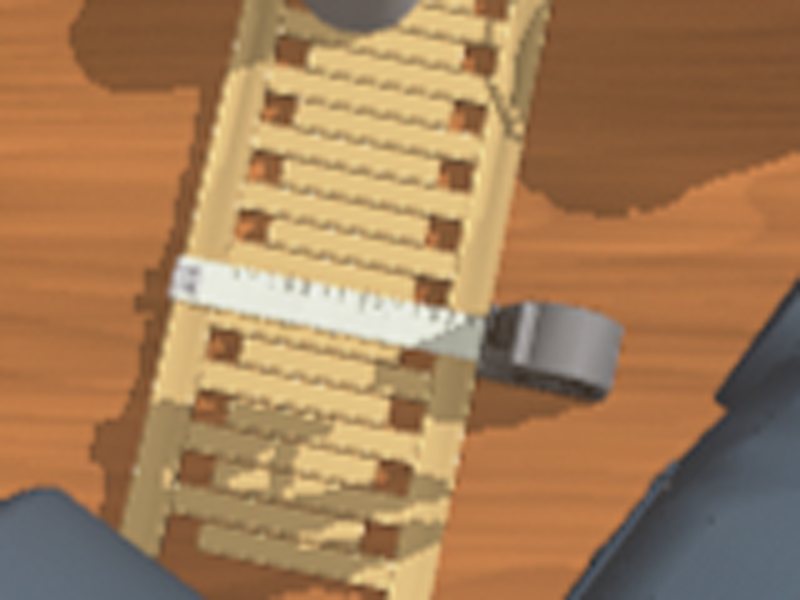

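Run:
```python
from h import *
for n in('side','top'):
    p=cv2.imread(f'pics/{n}_28.png'); P=cloud(n,np.load(f'{n}_28.npy')); hsv=cv2.cvtColor(p,cv2.COLOR_BGR2HSV)
    reg=(abs(P[...,0]-.477)<.06)&(abs(P[...,1]+.12)<.06)
    k=reg&(hsv[...,2]<60)&(P[...,2]>.045); 
    if k.any(): print(n,'dark',k.sum(),P[k].mean(0).round(4),P[k].min(0).round(4),P[k].max(0).round(4))
    t=reg&(hsv[...,1]<60)&(P[...,2]>.02)&(p.min(-1)<190)
    q=P[t][:,:2].astype(np.float32)*1000; print(n,'tape',t.sum(),cv2.minAreaRect(q),P[t][:,2].max())
    ey=np.array([.1814,.9834]);ex=np.array([.9834,-.1814]); PR=np.array([.516,.0924])-.178*ey
    s=(P[t][:,:2]-PR)@ey*1000; w=(P[t][:,:2]-PR)@ex*1000; print(' along',np.percentile(s,[1,50,99]).round(1),'across',np.percentile(w,[1,50,99]).round(1))
```

```text
side dark 39 [ 0.4598 -0.1163  0.054 ] [ 0.4495 -0.1441  0.0454] [ 0.4827 -0.0897  0.0652]
side tape 552 ((473.7415771484375, -124.78761291503906), (75.9628677368164, 41.49021530151367), 79.20097351074219) 0.06841036235023505
 along [-79.2 -54.5 -10.2] across [-22.5  -9.   17.3]
top dark 3 [ 0.431  -0.1652  0.3455] [ 0.4208 -0.1778  0.0509] [ 0.451  -0.1404  0.4987]
top tape 397 ((469.39459228515625, -128.64344787597656), (134.99661254882812, 53.387596130371094), 64.85853576660156) 0.5535591403114076
 along [-106.   -41.6    6.4] across [-46.5  -6.1  16.7]
```

Run:
```python
from h import *
p=cv2.imread('pics/side_28.png')[258:288,306:346].astype(float); p=np.clip((p/255)**.6*255,0,255).astype(np.uint8)
cv2.imwrite('pics/z28b.png',cv2.resize(p,None,fx=18,fy=18,interpolation=cv2.INTER_NEAREST))
p=cv2.imread('pics/top_28.png')[245:275,330:370].astype(float); p=np.clip((p/255)**.6*255,0,255).astype(np.uint8)
cv2.imwrite('pics/z28t.png',cv2.resize(p,None,fx=18,fy=18,interpolation=cv2.INTER_NEAREST))
ey=np.array([.1814,.9834,0]);ex=np.array([.9834,-.1814,0]); PR=np.array([.4837,-.0826,0])
for n,o in(('side',(306,258)),('top',(330,245))):
    for nm,X in dict(ledgeout_c=PR-.006*ey+[0,0,.065],ledgeout_l=PR-.006*ey-.009*ex+[0,0,.065],ledgeout_r=PR-.006*ey+.009*ex+[0,0,.065],nose0=PR-.02*ex,nose26=PR-.02*ex+[0,0,.026],rear0=PR-.076*ey-.02*ex,rear0f=PR-.076*ey+.02*ex).items():
        print(n,nm,((proj(n,X)-o+.5)*18).round(0))
```

```text
side ledgeout_c [236. 138.]
side ledgeout_l [187. 166.]
side ledgeout_r [286. 111.]
side nose0 [105. 469.]
side nose26 [104. 354.]
side rear0 [418. 789.]
side rear0f [633. 659.]
top ledgeout_c [165. 178.]
top ledgeout_l [153. 235.]
top ledgeout_r [176. 121.]
top nose0 [ 85. 363.]
top nose26 [ 91. 337.]
top rear0 [550. 460.]
top rear0f [596. 219.]
```

View pics/z28b.png

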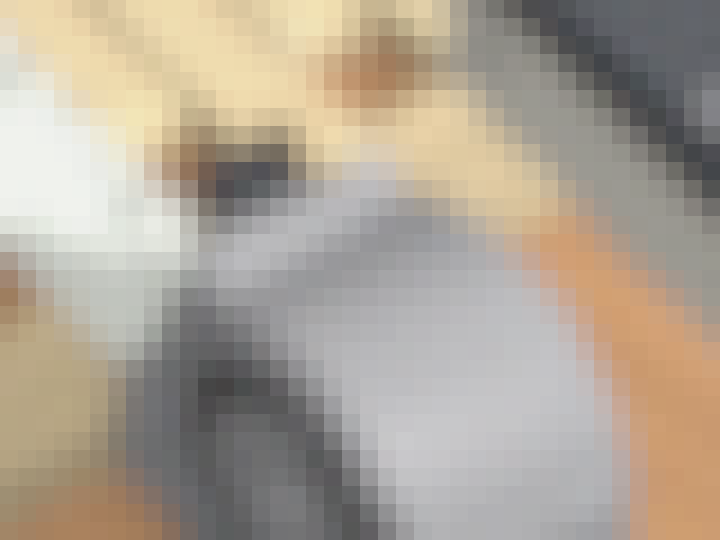

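View pics/z28t.png

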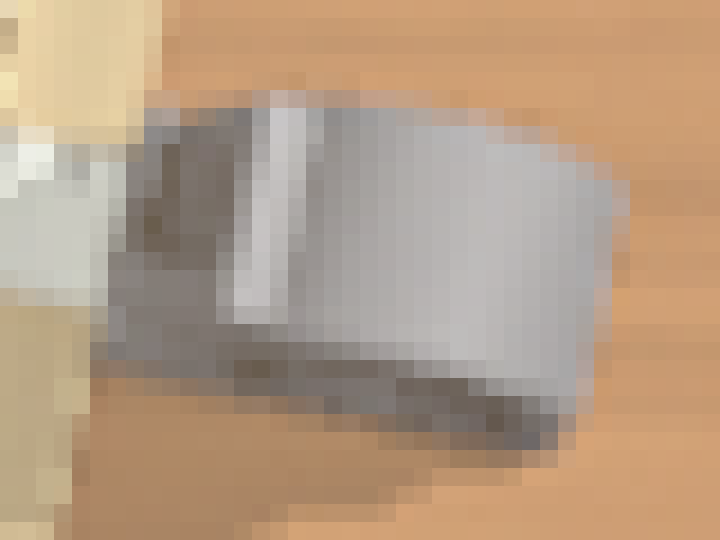

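The ledge shows at crop (245,175) in the side view and at (190,205) in the top view, within 2 mm of prediction. I'll close the fingers and hover above it.

Run:
```python
from h import *
go([.4829,-.0871,.12],79.5)
```

```text
t41.30 p [ 0.4482 -0.2712  0.2024] yaw_x 79.4 tilt 0.04 gap 0.126 mm 11.7 F [ 0.61  0.1  -0.35] T [-0.03  0.08 -0.02] q [-36.3  20.2 100.9   0.   58.9 -25.6]
-> xyz [3.121e+00 3.000e-03 1.375e+00] roll -0.1
```

Emit:
step_arm:
  moves:
    - {"xyz":[0.6,0,0],"roll":0,"claw":1}
    - {"xyz":[1.4,0,0.3],"roll":0,"claw":1}
    - {"xyz":[2.2,0,0.7],"roll":0,"claw":1}
    - {"xyz":[2.9,0,1.1],"roll":0,"claw":1}
    - {"xyz":[3.12,0,1.35],"roll":0,"claw":1}
    - {"xyz":[3.12,0,1.37],"roll":0,"claw":1}
    - {"xyz":[3.12,0,1.37],"roll":0,"claw":1}

```text
time: 42.18
ee_pos: [0.4831, -0.0881, 0.121]
orientation: [0.0, 0.769, 0.639, 0.0]
force: [-0.0, -0.5, -0.8]
finger_gap: 0.005
```

Run:
```python
from h import *
go([.4829,-.0871,.1],79.5); snap('side','29',270,210,390,300,6.5)
```

```text
t42.17 p [ 0.4831 -0.0881  0.121 ] yaw_x 79.4 tilt 0.05 gap 0.005 mm 0.5 F [-0.03 -0.54 -0.8 ] T [-0.03  0.1  -0.01] q [-15.8  24.  109.4  -0.   46.6  -5.2]
-> xyz [ 0.016 -0.006  0.35 ] roll -0.1
```

View pics/z_side_29.png

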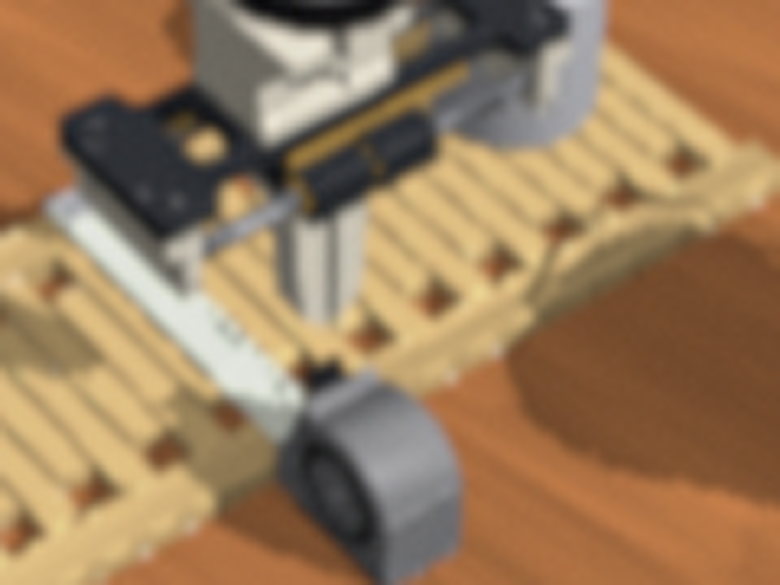

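Emit:
step_arm:
  moves:
    - {"xyz":[0,0,0.15],"roll":0,"claw":1}
    - {"xyz":[0,0,0.3],"roll":0,"claw":1}
    - {"xyz":[0,0,0.43],"roll":0,"claw":1}
    - {"xyz":[0,0,0.44],"roll":0,"claw":1}
    - {"xyz":[0,0,0.44],"roll":0,"claw":1}

```text
time: 42.85
ee_pos: [0.4829, -0.0873, 0.094]
orientation: [-0.0, 0.769, 0.639, -0.0]
force: [-0.3, -1.0, -0.3]
finger_gap: 0.001
```

Run:
```python
from h import *
p0,R,yx=st(); print('D',(np.array([.516-p0[0],.0924-p0[1]])@[.1814,.9834])*1000)
```

```text
t42.85 p [ 0.4829 -0.0873  0.094 ] yaw_x 79.4 tilt 0.00 gap 0.001 mm 0.1 F [-0.32 -0.96 -0.32] T [-0.03  0.05  0.05] q [-15.7  26.7 110.2  -0.   43.1  -5.1]
D 182.7433125753147
```

Emit:
step_arm:
  moves:
    - {"xyz":[0,0,0.02],"roll":0,"claw":1}
    - {"xyz":[0,0,0.035],"roll":0,"claw":1}

```text
time: 43.1
ee_pos: [0.4829, -0.0873, 0.092]
orientation: [0.0, 0.769, 0.639, 0.0]
force: [0.2, 0.1, 0.1]
finger_gap: 0.005
```

Emit:
step_arm:
  moves:
    - {"xyz":[0,0,0.02],"roll":0,"claw":1}
    - {"xyz":[0,0,0.03],"roll":0,"claw":1}

```text
time: 43.35
ee_pos: [0.4829, -0.0873, 0.0903]
orientation: [0.0, 0.769, 0.639, 0.0]
force: [-0.6, 2.0, 4.8]
finger_gap: 0.007
```

Emit:
step_arm:
  moves:
    - {"xyz":[0,0,0.01],"roll":0,"claw":1}
    - {"xyz":[0,0,0.02],"roll":0,"claw":1}

```text
time: 43.6
ee_pos: [0.483, -0.0871, 0.0891]
orientation: [0.0, 0.769, 0.639, 0.0]
force: [-0.0, 3.1, 4.0]
finger_gap: 0.006
```

Emit:
step_arm:
  moves:
    - {"xyz":[0,0,0.01],"roll":0,"claw":1}
    - {"xyz":[0,0,0.02],"roll":0,"claw":1}

```text
time: 43.85
ee_pos: [0.483, -0.0872, 0.0878]
orientation: [0.0, 0.769, 0.639, 0.0]
force: [0.8, 3.5, 4.0]
finger_gap: 0.01
```

Emit:
step_arm:
  moves:
    - {"xyz":[0,0,0.015],"roll":0,"claw":1}
    - {"xyz":[0,0,0.03],"roll":0,"claw":1}
    - {"xyz":[0,0,0.04],"roll":0,"claw":1}

```text
time: 44.22
ee_pos: [0.4828, -0.0873, 0.0853]
orientation: [0.0, 0.769, 0.639, 0.0]
force: [0.9, 3.2, 4.2]
finger_gap: 0.002
```

Emit:
step_arm:
  moves:
    - {"xyz":[0,0,0.01],"roll":0,"claw":1}
    - {"xyz":[0,0,0.018],"roll":0,"claw":1}

```text
time: 44.48
ee_pos: [0.4828, -0.0873, 0.0842]
orientation: [0.0, 0.769, 0.639, -0.0]
force: [0.8, 2.8, 4.5]
finger_gap: 0.002
```

Emit:
step_arm:
  moves:
    - {"xyz":[0,0,0.007],"roll":0,"claw":1}
    - {"xyz":[0,0,0.012],"roll":0,"claw":1}

```text
time: 44.72
ee_pos: [0.4828, -0.0873, 0.0835]
orientation: [-0.0, 0.769, 0.639, -0.0]
force: [0.7, 2.3, 4.9]
finger_gap: 0.005
```

Emit:
step_arm:
  moves:
    - {"xyz":[0,0,0.007],"roll":0,"claw":1}
    - {"xyz":[0,0,0.007],"roll":0,"claw":1}

```text
time: 44.98
ee_pos: [0.4828, -0.0873, 0.0831]
orientation: [-0.0, 0.769, 0.639, -0.0]
force: [0.3, 3.1, 4.0]
finger_gap: 0.008
```

Emit:
step_arm:
  moves:
    - {"xyz":[0,0,0.006],"roll":0,"claw":1}
    - {"xyz":[0,0,0.006],"roll":0,"claw":1}

```text
time: 45.22
ee_pos: [0.4828, -0.0873, 0.0827]
orientation: [0.0, 0.769, 0.639, -0.0]
force: [0.9, 3.7, 4.2]
finger_gap: 0.008
```

Emit:
step_arm:
  moves:
    - {"xyz":[0,0,0.006],"roll":0,"claw":1}
    - {"xyz":[0,0,0.006],"roll":0,"claw":1}

```text
time: 45.48
ee_pos: [0.4828, -0.0873, 0.0823]
orientation: [-0.0, 0.769, 0.639, -0.0]
force: [-0.5, 2.1, 3.2]
finger_gap: -0.002
```

Emit:
step_arm:
  moves:
    - {"xyz":[0,0,0.006],"roll":0,"claw":1}
    - {"xyz":[0,0,0.006],"roll":0,"claw":1}

```text
time: 45.72
ee_pos: [0.4828, -0.0872, 0.0821]
orientation: [-0.0, 0.769, 0.639, 0.0]
force: [-0.3, 3.3, 4.8]
finger_gap: 0.005
```

Emit:
step_arm:
  moves:
    - {"xyz":[0,0,0.006],"roll":0,"claw":1}
    - {"xyz":[0,0,0.006],"roll":0,"claw":1}

```text
time: 45.98
ee_pos: [0.4829, -0.0872, 0.0819]
orientation: [0.0, 0.769, 0.639, 0.0]
force: [-0.5, 4.3, 8.0]
finger_gap: 0.002
```

Emit:
step_arm:
  moves:
    - {"xyz":[0,0,0.004],"roll":0,"claw":1}
    - {"xyz":[0,0,0.004],"roll":0,"claw":1}
    - {"xyz":[0,0,0.004],"roll":0,"claw":1}

```text
time: 46.35
ee_pos: [0.4829, -0.0872, 0.0818]
orientation: [0.0, 0.769, 0.639, 0.0]
force: [-1.7, 4.6, 9.7]
finger_gap: 0.006
```

The force has climbed to about 10 N with no further travel, so the slide is at its stop. I'll retreat straight up and check.

Emit:
step_arm:
  moves:
    - {"xyz":[0,0,-0.05],"roll":0,"claw":1}
    - {"xyz":[0,0,-0.3],"roll":0,"claw":1}
    - {"xyz":[0,0,-0.8],"roll":0,"claw":1}
    - {"xyz":[0,0,-1.5],"roll":0,"claw":1}
    - {"xyz":[-0.8,0,-2.0],"roll":0,"claw":1}
    - {"xyz":[-1.8,0,-2.2],"roll":0,"claw":1}
    - {"xyz":[-2.8,0,-2.2],"roll":0,"claw":1}
    - {"xyz":[-3.2,0,-2.2],"roll":0,"claw":1}
    - {"xyz":[-3.2,0,-2.2],"roll":0,"claw":1}

```text
time: 47.48
ee_pos: [0.447, -0.2773, 0.214]
orientation: [0.0, 0.77, 0.638, -0.0]
force: [-0.6, 0.9, -0.4]
finger_gap: 0.009
```

Run:
```python
from h import *
p0,R,yx=st(); p,d=snap('side','30',270,210,390,300,6.5); t,dt=snap('top','30',240,190,400,310)
p=p[258:288,306:346].astype(float); p=np.clip((p/255)**.6*255,0,255).astype(np.uint8)
cv2.imwrite('pics/z30b.png',cv2.resize(p,None,fx=18,fy=18,interpolation=cv2.INTER_NEAREST))
# shelf shift from top
f,cx,cy,Rc,tt=cal('top')
for tag in('0','_30'):
    I=cv2.imread(f'pics/top{tag}.png'); hsv=cv2.cvtColor(I,cv2.COLOR_BGR2HSV)
    m=(hsv[...,0]>15)&(hsv[...,0]<30)&(hsv[...,2]>100); v,u=np.where(m)
    d=np.stack([(u-cx)/f,(v-cy)/f,np.ones(len(u))],1)@Rc; C=-Rc.T@tt; X=C+d*((.012-C[2])/d[:,2])[:,None]
    X=X[(abs(X[:,1]-.01)<.17)&(X[:,0]>.28)&(X[:,0]<.8)]
    for nm,fn in(('L',np.max),('R',np.min)):
        A=[]
        for x in np.r_[np.arange(.40,.49,.012),np.arange(.54,.66,.012)]:
            q=X[abs(X[:,0]-x)<.004]
            if len(q): A.append((x,fn(q[:,1])))
        A=np.array(A); k=np.ones(len(A),bool)
        for _ in range(4):
            pf=np.polyfit(A[k,0],A[k,1],1); r=A[:,1]-np.polyval(pf,A[:,0]); k=abs(r)<.003
        print(tag,nm,'yaw',np.degrees(np.arctan(pf[0])).round(2),'y@.5',np.polyval(pf,.5).round(4),k.sum())
# blade direction: white pixels across
w=(t.min(-1)>165); m=np.zeros_like(w); m[235:262,270:335]=1; w&=m; v,u=np.where(w); B=np.array([ray('top',a,b,.015)[:2] for a,b in zip(u,v)])
c=B.mean(0); _,_,V=np.linalg.svd(B-c); print('blade dir deg',np.degrees(np.arctan2(V[0,1],V[0,0])),'centre',c, len(B), 'far end', (B@[.1814,.9834]).max()-np.array([.516,.0924])@[.1814,.9834])
```

```text
t47.48 p [ 0.447  -0.2773  0.214 ] yaw_x 79.3 tilt 0.02 gap 0.009 mm 0.8 F [-0.62  0.92 -0.41] T [-0.04  0.08 -0.08] q [-36.9  19.6 100.   -0.   60.4 -26.2]
0 L yaw -10.43 y@.5 0.0952 18
0 R yaw -10.32 y@.5 -0.0858 18
_30 L yaw -10.38 y@.5 0.0951 18
_30 R yaw -10.32 y@.5 -0.0858 18
blade dir deg 80.26038569117657 centre [0.50138166 0.01628751] 478 far end 0.0012109887978971334
```

View pics/z_side_30.png

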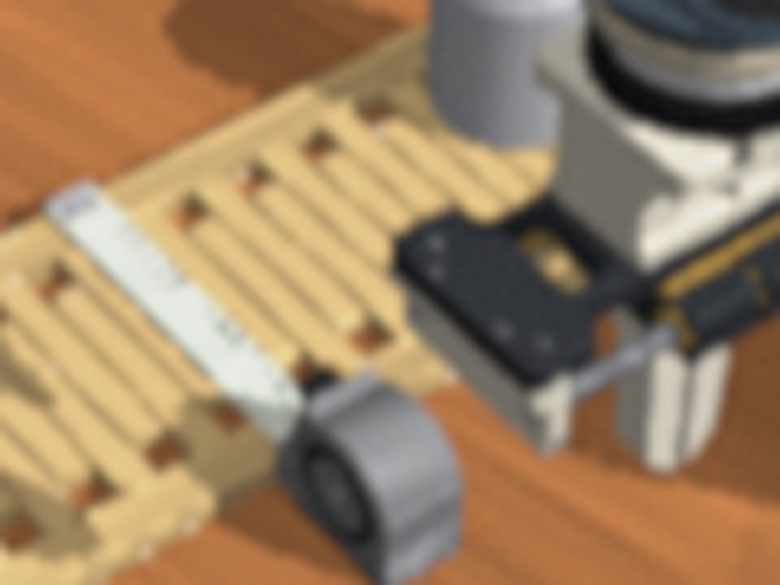

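View pics/z_top_30.png

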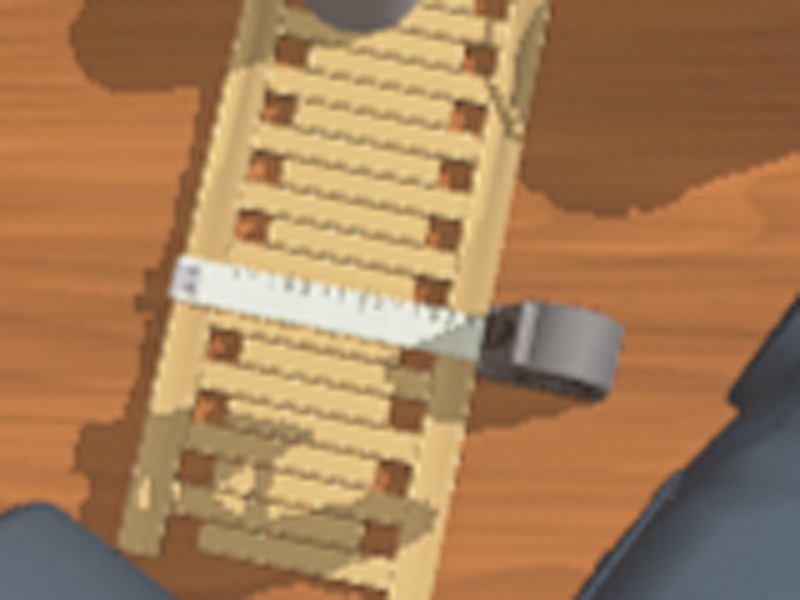

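View pics/z30b.png

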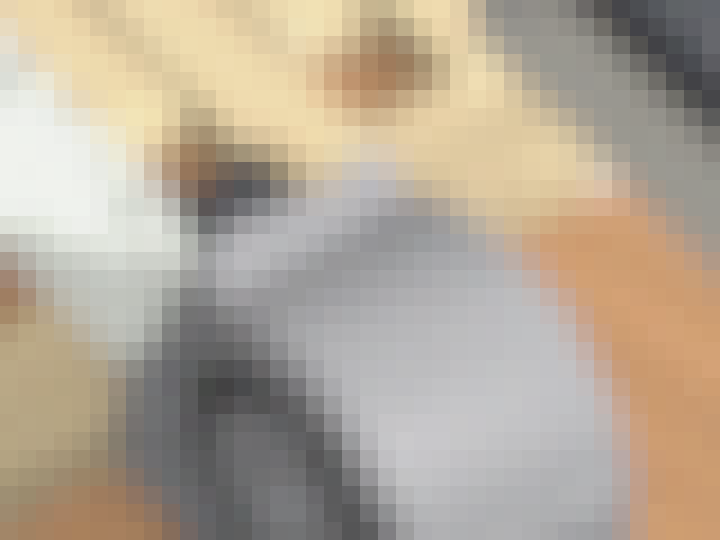

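All checks pass: the ledge moved down by the expected amount, the shelf is unmoved, and the hook, blade and nose are where they should be. I'll hand in.

Run:
```python
from h import *
print(manip.finish_job()); st()
```

```text
the job is handed in; nothing more can be done
None
the job is handed in; nothing more can be done
```

The tape is stretched across the shelf and locked, and I handed the job in at about 47.5 s of the 72 s allowed. No verdict is reported.

**What I did:** I picked the leftmost of the four look-alike tapes. The arm cannot tilt, so I gripped the case behind its centre with a light grip and let it swing nose down to about 43°. On the third try the hook caught the left rail's outer edge. I drew the case back square, set it on the bench and let go, and the blade's spring pulled its nose up against the right rail. I then pushed the lock slide down with about 4–5 N, reaching about 10 N at the stop, and moved clear.

**What the last checks showed:**
- **Blade and shelf width:** The blade lies across the shelf at 80.3°, with the shelf's y axis at about 79.6°. The hook end is at the left rail's edge. The shelf is about 178 mm wide, so the blade is drawn out about 170 mm.
- **Case:** It measured upright and at 79.2° after I let go. I did not measure it again after the lock push, but it looks unchanged in the last pictures.
- **Shelf:** It has not moved by anything I can measure (0.1 mm or less in y).
- **Lock:** The slide's ledge went down about 8.8 mm by the arm's reading and by the expected amount in the side picture.

**What went wrong or disagreed:**
- The first two hooking tries slipped off. On the second I pressed the nose on the rail with about 24 N while the blade was still in.
- The set-down pushed on the case with about 45 N. Sliding forward then met the rail's side, so I take that load to have been on the bench (limit 60 N) and not the shelf (limit 40 N); I did not measure which.
- The two cameras differed by up to about 4 mm on where the ledge was, so the nose gap rests mainly on the contact I felt when the nose met the rail.

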